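# Sand the cedar blocks on the patio bench

### The job

Freshen every cedar block in the crate: lift the blocks out onto the infeed end of the sanding board (the end beside the crate), then with the push stick feed each one along the fence, pressed flat against it for the whole length of the sandpaper, until it lies flat on the other end of the board, wholly past the sandpaper. From the sandpaper on, a block may be touched only by the stick or another block, not by your fingers. When all are through, stand the push stick back upright in the middle of its coaster, and leave the other things on the bench alone.

Things in the scene. Friction and masses are not known exactly. Their poses are not given: they have to be found in the camera images.
- board: Sanding board, fixed to the bench: plywood base 120 (x) by 590 (y) by 18 mm high, origin under its middle, working surface 18 mm above the origin. A hardwood fence 20 mm thick runs along its whole far (+x) edge, 32 mm above the surface; its working face looks to -x at x = +40 mm. Blocks are fed along +y: bare infeed 250 mm long, sandpaper 110 mm, bare outfeed 230 mm
- fence_in_end (a point): Point on the board's working surface at the foot of the fence's working face, at the very infeed end (board y = -295 mm)
- paper_start (a point): The same at the start of the sandpaper (board y = -45 mm), a dark grey sheet folded over the fence, flush with its face, no step. A block lying flat against the fence has its origin at board x = +23 mm
- paper_end (a point): The same at the end of the sandpaper (board y = +65 mm). A block is wholly past it when its origin lies beyond board y = +90 mm
- fence_out_end (a point): The same at the very outfeed end (board y = +295 mm)
- block0: Cedar block, 34 (x) by 50 (y, long side) by 20 mm high, 20 to 35 g, origin at the centre of its underside, a small dark hole mark near one end of its top. Three or four such blocks are there, all alike, lying flat across the crate, 50 mm from centre to centre, their ends free: take them by the ends (50 mm wide). On the board they lie flat, long side along the fence, either end first
- block1: Another such cedar block
- block2: Another such cedar block
- block3: Another such cedar block
- crate: Loose open wooden crate, 122 (x) by 222 (y) by 40 mm high outside, walls and floor 6 mm, origin at the centre of its underside, about 0.5 kg. Two battens on its floor, 6 mm wide and 6 mm high, run along y at x = -31 and +31 mm; the blocks lie between them, so that some 24 mm stay free between each block's end and the long wall
- stick: Push stick of plywood, 125 mm high, about 0.12 kg, standing loose on the coaster; origin on the handle's axis, level with the underside of the foot. The foot, 34 mm high, is an L in plan (heel and cheek) whose inner corner takes the rear outer corner of a block. With its axes along the board's and the block in the L, the stick's origin is 11 mm to -x and 28 mm to -y of the block's
- stick_heel (a point): Middle of the heel's flat pushing face, which looks to stick +y and pushes the block's rear end along the fence; 17 mm above the underside. In stick axes the heel spans x = -24 to +20, y = -13 to +3 mm
- stick_cheek (a point): Middle of the cheek's flat face, which looks to stick +x and presses the block's outer side towards the fence; 17 mm above the underside. In stick axes the cheek spans x = -24 to -6, y = +3 to +40 mm
- stick_handle (a point): Point on the handle's axis 85 mm above the underside. The upright handle is 24 (x) by 26 mm (y), from 34 to 125 mm above the underside; it overhangs the block in the L by a few mm but is clear of its top
- coaster: Round wooden coaster, 104 mm across, 6 mm high, fixed, origin at the centre of its underside. The push stick stands on it at the start
- tumbler: Glass tumbler, 74 mm across, 95 mm high, loose, origin under its centre; leave alone
- teacup: Ceramic tea cup, 84 mm across with a handle, 65 mm high, loose, origin under its centre; leave alone
- ashtray: Round steel ashtray with its lid clipped on, 106 mm across, 50 mm high, loose, origin under its centre; leave alone
- glasses_case: Black sunglasses case, 65 (x) by 160 (y) by 42 mm high, loose, origin under its centre; leave alone
Things that resemble listed ones, but are neither listed nor needed, are in the scene too. What is meant by the stick is not turquoise, and is the larger of those in its own colour.

How it is judged:
By the outcome, as a careful person would: the job done as asked, in the order asked, and still so for the second after the job is handed in, with the robot touching nothing.
Of block0, block1, block2, block3 only 3 to 4 are there at a start; the rules pass over those that are not, and their reading is None.
At some moment in a run one of crate may be knocked a few centimetres aside while the robot is not near it.
Once in a run the grip may slacken for a moment while it holds something.
It also fails if it takes over 210 s, if anything falls off the work surface, if the arm or the gripper's body presses on something with over 40 N, if the wrist force passes 120 N, or if a joint passes its speed limit or range.

### The arm

A 7-joint arm with a two-finger parallel gripper is mounted at the origin on the work surface. World frame = base frame: x ahead of the robot, y to its left, z up, the work surface at z = 0. Lengths are in m, angles in degrees, forces in N, time in s.
With the tool pointing down it reaches from about 0.4 to 0.875 m from the base axis. Payload 4.4 kg.
Tool frame: the origin (TCP) lies between the finger pads; the fingertips stand 25 mm ahead of it and the grasp point (between the pads) lies 6 mm ahead of it (bot.nose_length is the distance from the TCP to the fingertips, in m); z points along the fingers, y is the direction in which the jaws open and shut (so a half turn about z gives the same grasp; the last joint's range is limited). The gripper opens to 85 mm and grips with 20 to 120 N. Pads are 22 mm wide; open, the fingers measure 114 mm over their backs; the gripper's body (76 mm by 85 mm) begins 54 mm behind the grasp point. The pads swing forward as they close: fully open they stand 13 mm farther back than shut.
Start: joints at [-67.884, 36.005, 2.206, 86.941, -1.547, 57.084, -1.146], TCP at [0.284, 0.585, 0.236] pointing down, gripper open.
Joint ranges: [-175.42, 175.42], [-21.48, 121.26], [-71.46, 75.88], [10.55, 141.38], [-63.04, 243.04], [13.31, 113.54], [-168.57, 168.57]. Speed limits (degrees/s): [147.25, 147.25, 180, 180, 180, 180, 180].

### API

Orientations are given as a 3x3 rotation matrix whose columns are the frame's x, y, z axes.
In Python, from plant import bot gives the robot as it stands. The module is installed in compiled form; this text tells all that it offers.
- The arm moves only by the tool apply_moves, never from a script. Its argument "moves" is a list of rows, each an object of numbers: "dx", "dy", "dz": the shift along the tool's x, y, z in m; "wx", "wy", "wz": the turn, a rotation vector about the tool's x, y, z in degrees. In form: [{"dx": .., "dy": .., "dz": .., "wx": .., "wy": .., "wz": ..}, ...]. A call has 1 to 10 rows; each row is the pose to reach, as a shift and turn from the pose commanded when the call began, along the tool's axes at that moment; what a row does not reach only later rows make up. A row lasts 1/10 s, in which the tool goes at most 50 mm and 8.59 degrees, less where a joint would pass 70% of its speed; a pose out of reach is approached as far as the arm can. A call with a gripper value outside its range is refused whole. "jaw" is the closure, from -1 (fully open) to 1 (shut), set as the call begins (left out, the last holds). The fingers move at their own pace and stop on an object; the grip force is fixed at half the most. Time passes only in rows, so rows that repeat a pose let the fingers close. It gives the time, the measured TCP pose, the force and the opening at its end, in the units of the state.
- bot.read_state(): the state, without advancing time (a new reading comes with each control period).
- bot.snapshot(name): name is "side" or "top"; returns the picture (420x560x3 uint8, red, green, blue); there is no depth.
- bot.get_calibration(name): a dict with "fx", "fy", "cx", "cy" (pixels), "pose" (4x4, takes a point from camera to world coordinates). Camera axes: x right, y down, z forward; pixel columns grow to the right and rows downward; lengths in m; the calibration is good to about 2 mm. A picture is of the moment at which its call begins. get_calibration takes no time and is no camera call.
- bot.close_job(): hands the job in, once; it reports no verdict.
The state is a dict: "time": time; "joint_positions": joint angles; "joint_vel": joint speeds; "tau": joint torques, N m; "ee_pos": TCP position; "ee_rot": TCP orientation; "contact_force": force on the tool from outside, world axes, zero at the start; "moment": the same for the moment, N m; "grip_width": finger opening in m.
Only numpy, scipy, OpenCV 4.12 (cv2) and the standard library are available. Lean on these libraries where they do the work, as an engineer would, in place of code of your own. Each camera call takes 0.05 s, during which the arm holds its last target.

## Working session

There is one attempt and no reset: what is moved stays moved. The work goes in short steps, Python scripts to look and compute and a tool call to move; the robot and the scene stay as the last step left them, time stands still between calls to the robot, and variables do not carry over. Pictures are saved under pics/ and viewed, and the job is handed in when it is done.

Besides the shell and the picture viewer there is one more tool, called after "Emit:" by a JSON object that holds its "op" and its "data". apply_moves: Moves the arm, as the interface text tells. Its arguments: {"type":"object","properties":{"moves":{"type":"array","items":{"type":"object","properties":{"dx":{"type":"number"},"dy":{"type":"number"},"dz":{"type":"number"},"wx":{"type":"number"},"wy":{"type":"number"},"wz":{"type":"number"}}}},"jaw":{"type":"number"}},"required":["moves"]}

```bash
mkdir -p pics; python3 - <<'E'
from plant import bot
import cv2, numpy as np
np.set_printoptions(precision=4,suppress=True)
for n in("side","top"):
    im=bot.snapshot(n); cv2.imwrite(f"pics/{n}0.png",im[:,:,::-1])
    c=bot.get_calibration(n); print(n,c["fx"],c["fy"],c["cx"],c["cy"]);print(np.array(c["pose"]))
s=bot.read_state()
for k in s: print(k,np.array(s[k]))
print(bot.nose_length)
E
```

```text
side 392.72182269212874 392.72182269212874 276.24452480755275 209.0668615191323
[[ 0.9476 -0.2019  0.2475  0.3111]
 [-0.3191 -0.633   0.7054 -0.7165]
 [ 0.0142 -0.7474 -0.6643  0.8099]
 [ 0.      0.      0.      1.    ]]
top 514.5730075712859 514.5730075712859 282.8568414639162 205.62357268758086
[[ 0.0808 -0.973   0.2164  0.3067]
 [-0.9967 -0.0781  0.021   0.0591]
 [-0.0035 -0.2174 -0.9761  1.3857]
 [ 0.      0.      0.      1.    ]]
time 0.1
joint_positions [-67.8831  36.0528   2.2029  86.9882  -1.5461  57.0851  -1.147 ]
joint_vel [-0.0763 -0.1559 -0.0368 -0.0867  0.0355  0.0773  0.0025]
tau [  0.0031 -56.4524   1.2305 -19.3975   0.0113   0.0054   0.    ]
ee_pos [0.2835 0.5843 0.2348]
ee_rot [[-0.8997  0.4366 -0.0007]
 [ 0.4366  0.8997 -0.0015]
 [-0.     -0.0017 -1.    ]]
contact_force [ 0.3029 -0.507  -0.2095]
moment [-0.011   0.0313 -0.0134]
grip_width 0.08522839804922389
0.025
```

Top view: four blocks in the crate at about (377..434, 267), and the board spans (202..421, 187..237). There are three stick-like things: turquoise at (194,272), tan/brown on the coaster at (245,267), and a smaller one in the same colours at (297,278). I choose the one on the coaster and will check it with a close crop.

```bash
cat > h.py <<'E'
import cv2, numpy as np
from plant import bot
np.set_printoptions(precision=4,suppress=True)
def cal(n):
    c=bot.get_calibration(n); return c,np.array(c["pose"])
def ray(n,u,v,z):
    c,P=cal(n); d=P[:3,:3]@np.array([(u-c["cx"])/c["fx"],(v-c["cy"])/c["fy"],1]); o=P[:3,3]
    return o+d*(z-o[2])/d[2]
def proj(n,p):
    c,P=cal(n); q=P[:3,:3].T@(np.array(p)-P[:3,3]); return np.array([c["fx"]*q[0]/q[2]+c["cx"],c["fy"]*q[1]/q[2]+c["cy"]])
def snap(n,name,crop=None,k=1,grid=False):
    im=bot.snapshot(n)[:,:,::-1].copy(); cv2.imwrite(f"pics/raw_{name}.png",im)
    if crop: 
        x0,y0,x1,y1=crop; im=cv2.resize(im[y0:y1,x0:x1],None,fx=k,fy=k,interpolation=cv2.INTER_CUBIC)
    cv2.imwrite(f"pics/{name}.png",im); return im
E
python3 - <<'E'
from h import *
a=cv2.imread("pics/top0.png");b=cv2.imread("pics/side0.png")
c=np.hstack([cv2.resize(a[235:305,180:310],None,fx=3,fy=3,interpolation=2),np.zeros((210,6,3),np.uint8),cv2.resize(a[235:305,355:460],None,fx=3,fy=3,interpolation=2)])
cv2.imwrite("pics/c1.png",c)
d=np.hstack([cv2.resize(b[150:260,180:260],None,fx=4,fy=4,interpolation=2),np.zeros((440,6,3),np.uint8),cv2.resize(b[270:380,225:325],None,fx=4,fy=4,interpolation=2)])
cv2.imwrite("pics/c2.png",d)
cv2.imwrite("pics/c3.png",cv2.resize(a[175:245,190:435],None,fx=3.2,fy=3.2,interpolation=2))
E
```

```text
(no output)
```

Crop confirms it: the coaster stick at about (245,267) has a light L foot and a brown handle, and it is larger than its twin at (297,278). Next I measure everything.

```bash
cat > meas.py <<'E'
from h import *
a=cv2.imread("pics/top0.png")
hsv=cv2.cvtColor(a,cv2.COLOR_BGR2HSV)
m=((hsv[...,0]<30)&(hsv[...,1]>50)&(hsv[...,2]>90)).astype(np.uint8)
m2=m.copy(); m2[:, :]=m
k=np.zeros_like(m); k[180:241,195:430]=1
bm=m*k
# near edge: lowest row per col; far edge: topmost row
from numpy import polyfit
cols=np.arange(210,415)
near=[];far=[]
g=a[...,2].astype(float)
for c in cols:
    r=np.where(bm[:,c])[0]
    if len(r)<20: continue
    # subpixel by threshold
    def sub(rr,s):
        i,j=g[rr,c],g[rr+s,c]; return rr+s*np.clip((i-115)/(i-j+1e-6),0,1)
    near.append((c,sub(r[-1],1)))
    if not 285<c<332: far.append((c,sub(r[0],-1)))
def line(n,pts,z):
    w=np.array([ray(n,u,v,z) for u,v in pts]); 
    for _ in range(3):
        p=polyfit(w[:,1],w[:,0],1); e=w[:,0]-np.polyval(p,w[:,1]); w=w[abs(e)<2.5*e.std()+1e-5]
    return p,e.std()
pn,en=line("top",near,0.0);pf,ef=line("top",far,0.05)
print("near",pn,en,"far",pf,ef, "yaw",np.degrees(-np.arctan([pn[0],pf[0]])))
for y in(-.2,0,.2): print(y,np.polyval(pn,y),np.polyval(pf,y),np.polyval(pf,y)-np.polyval(pn,y))
# ends
rows=np.arange(205,228); L=[];R=[]
for r in rows:
    cc=np.where(bm[r])[0]; L.append(ray("top",cc[0]-.5,r,.018)); R.append(ray("top",cc[-1]+.5,r,.018))
L=np.array(L);R=np.array(R); print("L",L.mean(0),L.std(0),"R",R.mean(0),R.std(0), (L-R).mean(0))
# blocks
bl=((hsv[...,0]<14)&(hsv[...,1]>80)&(hsv[...,2]>130)).astype(np.uint8); bl[:, :365]=0; bl[:250]=0;bl[290:]=0;bl[:,450:]=0
bl=cv2.morphologyEx(bl,cv2.MORPH_OPEN,np.ones((3,3)))
n,_,st,ce=cv2.connectedComponentsWithStats(bl)
for i in range(1,n):
    if st[i,4]>60: print("block",st[i],ce[i],ray("top",*ce[i],.026+0.0), )
# coaster
co=((hsv[...,0]<18)&(hsv[...,1]>100)&(hsv[...,2]>60)).astype(np.uint8); co[:245]=0;co[290:]=0;co[:,:220]=0;co[:,270:]=0
cs=cv2.findContours(co,0,1)[0]; c=max(cs,key=cv2.contourArea);e=cv2.fitEllipse(c);print("coaster",e,ray("top",*e[0],.005))
# crate
cr=m.copy();cr[:238]=0;cr[295:]=0;cr[:,:358]=0
cs=cv2.findContours(cr,0,1)[0]; c=max(cs,key=cv2.contourArea);q=cv2.minAreaRect(c);print("crate",q)
for p in cv2.boxPoints(q): print(p,ray("top",*p,.0),ray("top",*p,.04))
E
python3 meas.py
```

```text
near [-0.0511  0.537 ] 0.0005801425961647807 far [-0.0512  0.659 ] 0.00057826027016432 yaw [2.9224 2.9294]
-0.2 0.5471723091027942 0.6692507730279759 0.12207846392518162
0 0.5369622014614733 0.659016325925165 0.12205412446369168
0.2 0.5267520938201524 0.6487818788223542 0.12202978500220174
L [0.5636 0.3053 0.018 ] [0.0183 0.0013 0.    ] R [ 0.6109 -0.2832  0.018 ] [0.0183 0.0013 0.    ] [-0.0473  0.5885 -0.    ]
coaster ((245.5609588623047, 266.7193298339844), (37.3563346862793, 37.660282135009766), 34.05732727050781) [0.4376 0.1748 0.005 ]
crate ((406.9414978027344, 265.71942138671875), (47.88169860839844, 89.3039779663086), 88.53119659423828)
[361.6905 242.931 ] [ 0.5276 -0.1327  0.    ] [ 0.5212 -0.1272  0.04  ]
[450.9651 240.6419] [ 0.5533 -0.3739  0.    ] [ 0.5462 -0.3614  0.04  ]
[452.1925 288.5078] [ 0.4247 -0.3784  0.    ] [ 0.4213 -0.3658  0.04  ]
[362.9178 290.797 ] [ 0.3996 -0.1421  0.    ] [ 0.3969 -0.1363  0.04  ]
```

```bash
cat > blocks.py <<'E'
from h import *
import sys
def blocks(n,im,z=.026,show=False,amin=60):
    hsv=cv2.cvtColor(im,cv2.COLOR_BGR2HSV).astype(int)
    b,g,r=[im[...,i].astype(int) for i in range(3)]
    m=((r-b>55)&(r>150)&(abs(g-b)<45)&(r-g>35)).astype(np.uint8)
    m=cv2.morphologyEx(m,cv2.MORPH_CLOSE,np.ones((3,3),np.uint8))
    k,lab,st,ce=cv2.connectedComponentsWithStats(m)
    out=[]
    for i in range(1,k):
        if amin<st[i,4]<900:
            c=cv2.findContours((lab==i).astype(np.uint8),0,1)[0][0]
            q=cv2.minAreaRect(c)
            bx=np.array([ray(n,*p,z) for p in cv2.boxPoints(q)])
            out.append((ray(n,*ce[i],z),ce[i],st[i,4],q,bx))
    return out
if __name__=="__main__":
    for n,f in(("top","pics/top0.png"),("side","pics/side0.png")):
        im=cv2.imread(f)
        for o in blocks(n,im): 
            e=[o[4][1]-o[4][0],o[4][2]-o[4][1]]; e=max(e,key=np.linalg.norm)
            print(n,o[0],o[1],o[2],"long",np.linalg.norm(e),np.degrees(np.arctan2(e[1],e[0])))
E
python3 blocks.py
python3 - <<'E'
import cv2
a=cv2.imread("pics/top0.png");print(a[262:272:4,378],a[265,415],a[248,400],a[271,248], a[266,246])
E
```

```text
top [ 0.4772 -0.3211  0.026 ] [433.6894 266.0853] 293 long 0.06114359253367645 -175.09176321483952
top [ 0.4675 -0.221   0.026 ] [395.5331 266.6949] 272 long 0.05296365482150107 -172.5274886353531
top [ 0.4737 -0.2704  0.026 ] [414.3686 265.8358] 274 long 0.05176667943754739 -174.31138177905504
top [ 0.4608 -0.171   0.026 ] [376.4343 267.6898] 274 long 0.05781368063404543 -177.7888680251342
side [1.9684 2.0977 0.026 ] [365.3333   2.9848] 66 long 0.16877652976414567 -119.38545235804922
side [1.5647 2.1181 0.026 ] [314.0379   6.2803] 132 long 0.2053828992085509 0.9853377976243017
side [1.1202 2.1164 0.026 ] [254.8302  11.1069] 159 long 0.2000960883095641 -0.16036501013638277
side [0.6828 2.1203 0.026 ] [191.4914  16.0171] 175 long 0.20447157524295928 -0.15095204649963856
side [1.4844 1.7065 0.026 ] [327.303   24.4485] 495 long 0.42209464708239597 3.0003644616729206
side [0.8027 1.7392 0.026 ] [221.8684  32.4684] 380 long 0.37640008019096405 -103.3987774386401
side [0.6267 1.6677 0.026 ] [194.8354  39.1029] 243 long 0.172764098410571 -0.21617757842561247
side [-0.159   1.6647  0.026 ] [
[... 804 characters left out ...]
6.24584811722907
side [0.0999 0.8261 0.026 ] [ 98.754  121.2937] 126 long 0.106399394297954 -0.4476282299567134
side [1.371  0.1156 0.026 ] [484.8824 164.6807] 119 long 0.12115671806538285 -105.46567866104874
side [0.6419 0.2265 0.026 ] [276.7    184.9667] 90 long 0.13751915838406262 -87.87023067252068
side [0.4336 0.1364 0.026 ] [219.3    216.3243] 370 long 0.10070308684561305 3.9502097126386833
side [ 0.6621 -0.1555  0.026 ] [332.0243 271.6721] 247 long 0.16948088432760397 -87.34630774241826
side [ 0.7634 -0.2196  0.026 ] [379.7025 280.9883] 857 long 0.13159536323203075 -122.10976347510108
[[107 149 202]
 [109 150 202]
 [106 147 200]] [108 151 201] [152 200 226] [ 72 108 135] [ 83 135 186]
```

```bash
cat > go.py <<'E'
from h import *
B=np.array([.5974,.0116]); BY=np.radians(2.93)
def b2w(x,y): 
    c,s=np.cos(BY),np.sin(BY); return np.array([B[0]+c*x-s*y,B[1]+s*x+c*y])
def w2b(x,y):
    c,s=np.cos(BY),np.sin(BY); d=np.array([x,y])-B; return np.array([c*d[0]+s*d[1],-s*d[0]+c*d[1]])
def psi(R): return np.degrees(np.arctan2(R[1,1],R[0,1]))
def plan(x,y,z,ps):
    s=bot.read_state(); R=np.array(s["ee_rot"]); p=np.array(s["ee_pos"])
    Rt=np.array([[np.sin(np.radians(ps)),np.cos(np.radians(ps)),0],[-np.cos(np.radians(ps)),np.sin(np.radians(ps)),0],[0,0,-1.]])
    d=R.T@(np.array([x,y,z])-p); w=np.degrees(cv2.Rodrigues(R.T@Rt)[0].ravel())
    print("d",d.round(4),"w",w.round(2),"psi",round(psi(R),2),"p",p,"t",s["time"],"F",s["contact_force"],"gw",s["grip_width"])
if __name__=="__main__":
    import sys; plan(*map(float,sys.argv[1:5]))
E
python3 go.py .5 .1 .235 30; python3 go.py .4772 -.3211 .16 6.2
python3 -c "
from go import *
for y in(-80,-152,-224): print(y,b2w(.023,y/1e3))
print(b2w(-.038,-.2), w2b(.4772,-.3211),w2b(.4376,.1748))"
```

```text
d [-0.4062 -0.3412  0.0004] w [-86.04 -26.4    0.02] psi 64.11 p [0.2835 0.5843 0.2348] t 0.1 F [ 0.3029 -0.507  -0.2095] gw 0.08522839804922389
d [-0.5695 -0.7299  0.076 ] w [-78.75 -43.57   0.04] psi 64.11 p [0.2835 0.5843 0.2348] t 0.1 F [ 0.3029 -0.507  -0.2095] gw 0.08522839804922389
-80 [ 0.6245 -0.0671]
-152 [ 0.6281 -0.139 ]
-224 [ 0.6318 -0.2109]
[ 0.5697 -0.1901] [-0.137  -0.3261] [-0.1512  0.1712]
```

```bash
sed -i 's/\[\[np.sin(np.radians(ps)),/[[-np.sin(np.radians(ps)),/; s/\[-np.cos(np.radians(ps)),np.sin/[np.cos(np.radians(ps)),np.sin/' go.py
python3 go.py .5 .1 .235 30; python3 go.py .4772 -.3211 .16 6.2
```

```text
d [-0.4062 -0.3412  0.0004] w [-0.09  0.03 34.11] psi 64.11 p [0.2835 0.5843 0.2348] t 0.1 F [ 0.3029 -0.507  -0.2095] gw 0.08522839804922389
d [-0.5695 -0.7299  0.076 ] w [-0.09  0.05 57.91] psi 64.11 p [0.2835 0.5843 0.2348] t 0.1 F [ 0.3029 -0.507  -0.2095] gw 0.08522839804922389
```

Emit:
{"op": "apply_moves", "data": {"moves": [{"dx": -0.02, "dy": -0.017, "wz": 2}, {"dx": -0.055, "dy": -0.046, "wz": 6}, {"dx": -0.09, "dy": -0.075, "wz": 10}, {"dx": -0.125, "dy": -0.105, "wz": 14}, {"dx": -0.16, "dy": -0.135, "wz": 18}, {"dx": -0.195, "dy": -0.165, "wz": 22}, {"dx": -0.23, "dy": -0.195, "wz": 26}, {"dx": -0.265, "dy": -0.225, "wz": 30}, {"dx": -0.3, "dy": -0.255, "wz": 34}, {"dx": -0.335, "dy": -0.285, "wz": 38}], "jaw": -0.55}}

```text
validation failed for argument at $.mo...
```

```bash
python3 go.py .4772 -.3211 .16 6.2
```

```text
d [-0.5695 -0.7299  0.076 ] w [-0.09  0.05 57.91] psi 64.11 p [0.2835 0.5843 0.2348] t 0.1 F [ 0.3029 -0.507  -0.2095] gw 0.08522839804922389
```

Emit:
{"op": "apply_moves", "data": {"moves": [{"dx": -0.02, "dy": -0.017, "dz": 0, "wx": 0, "wy": 0, "wz": 2}, {"dx": -0.055, "dy": -0.046, "dz": 0, "wx": 0, "wy": 0, "wz": 6}, {"dx": -0.09, "dy": -0.075, "dz": 0, "wx": 0, "wy": 0, "wz": 10}, {"dx": -0.125, "dy": -0.105, "dz": 0, "wx": 0, "wy": 0, "wz": 14}, {"dx": -0.16, "dy": -0.135, "dz": 0, "wx": 0, "wy": 0, "wz": 18}, {"dx": -0.195, "dy": -0.165, "dz": 0, "wx": 0, "wy": 0, "wz": 22}, {"dx": -0.23, "dy": -0.195, "dz": 0, "wx": 0, "wy": 0, "wz": 26}, {"dx": -0.265, "dy": -0.225, "dz": 0, "wx": 0, "wy": 0, "wz": 30}, {"dx": -0.3, "dy": -0.255, "dz": 0, "wx": 0, "wy": 0, "wz": 34}, {"dx": -0.335, "dy": -0.285, "dz": 0, "wx": 0, "wy": 0, "wz": 38}], "jaw": -0.55}}

```text
time: 1.1
ee_pos: [0.461, 0.1804, 0.2355]
ee_rot: [[-0.438, 0.899, -0.0], [0.899, 0.438, 0.0], [0.0, -0.0, -1.0]]
contact_force: [1.2, -0.0, 0.0]
grip_width: 0.0661
```

```bash
python3 go.py .4772 -.3211 .16 6.2
```

```text
d [-0.458  -0.205   0.0755] w [-0.01 -0.01 19.76] psi 25.96 p [0.461  0.1804 0.2355] t 1.1 F [ 1.2259 -0.0259  0.0489] gw 0.0661460800040802
```

Emit:
{"op": "apply_moves", "data": {"moves": [{"dx": -0.044, "dy": -0.02, "dz": 0, "wx": 0, "wy": 0, "wz": 2}, {"dx": -0.088, "dy": -0.04, "dz": 0, "wx": 0, "wy": 0, "wz": 5}, {"dx": -0.132, "dy": -0.06, "dz": 0.01, "wx": 0, "wy": 0, "wz": 8}, {"dx": -0.176, "dy": -0.08, "dz": 0.02, "wx": 0, "wy": 0, "wz": 11}, {"dx": -0.22, "dy": -0.1, "dz": 0.03, "wx": 0, "wy": 0, "wz": 14}, {"dx": -0.264, "dy": -0.12, "dz": 0.04, "wx": 0, "wy": 0, "wz": 17}, {"dx": -0.308, "dy": -0.14, "dz": 0.05, "wx": 0, "wy": 0, "wz": 19.76}, {"dx": -0.352, "dy": -0.16, "dz": 0.06, "wx": 0, "wy": 0, "wz": 19.76}, {"dx": -0.394, "dy": -0.18, "dz": 0.07, "wx": 0, "wy": 0, "wz": 19.76}, {"dx": -0.43, "dy": -0.195, "dz": 0.0755, "wx": 0, "wy": 0, "wz": 19.76}]}}

```text
time: 2.1
ee_pos: [0.4736, -0.2925, 0.159]
ee_rot: [[-0.109, 0.994, -0.002], [0.994, 0.109, 0.0], [0.0, -0.002, -1.0]]
contact_force: [1.0, 0.3, -0.3]
grip_width: 0.066
```

```bash
cat > chk.py <<'E'
from h import *; from blocks import blocks
import sys
im=snap("top",sys.argv[1])
z=float(sys.argv[2]) if len(sys.argv)>2 else .026
from go import w2b
for o in blocks("top",im,z):
    if 355<o[1][0]<470 or z!=.026: 
        e=[o[4][1]-o[4][0],o[4][2]-o[4][1]]; e=max(e,key=np.linalg.norm)
        print(o[0][:2],"board",w2b(*o[0][:2]),o[1],o[2],round(np.degrees(np.arctan2(e[1],e[0]))%180,1))
E
python3 chk.py t1; python3 go.py .4772 -.3211 .035 6.2
```

```text
[ 0.4766 -0.3183] board [-0.1375 -0.3233] [432.6122 266.2205] 263 1.2
[ 0.4683 -0.2207] board [-0.1408 -0.2254] [395.4301 266.3799] 279 13.1
[ 0.4733 -0.2703] board [-0.1383 -0.2752] [414.3491 265.9891] 275 6.1
[ 0.4604 -0.1705] board [-0.1461 -0.1749] [376.2628 267.8321] 274 2.2
d [-0.0198  0.002   0.1242] w [-0.05  0.43 -0.34] psi 5.86 p [ 0.4732 -0.3007  0.1591] t 2.15 F [ 1.1435 -7.2163 -0.0914] gw 0.06608949483450406
```

Emit:
{"op": "apply_moves", "data": {"moves": [{"dx": -0.01, "dy": 0.001, "dz": 0.03, "wx": 0, "wy": 0, "wz": 0}, {"dx": -0.01, "dy": 0.001, "dz": 0.06, "wx": 0, "wy": 0, "wz": 0}, {"dx": -0.01, "dy": 0.001, "dz": 0.06, "wx": 0, "wy": 0, "wz": 0}, {"dx": -0.01, "dy": 0.001, "dz": 0.06, "wx": 0, "wy": 0, "wz": 0}]}}

```text
time: 2.55
ee_pos: [0.4767, -0.2991, 0.1]
ee_rot: [[-0.111, 0.994, -0.001], [0.994, 0.111, 0.001], [0.001, -0.001, -1.0]]
contact_force: [-0.5, -1.1, 0.7]
grip_width: 0.0664
```

```bash
python3 go.py .4772 -.3211 .035 6.2; python3 -c "
from h import *
snap('side','s2',(215,260,335,380),4)"
```

```text
d [-0.022  -0.0018  0.065 ] w [-0.07 -0.06  0.16] psi 6.36 p [ 0.4767 -0.2991  0.1   ] t 2.55 F [-0.5443 -1.1391  0.7105] gw 0.06637514033520006
```

Emit:
{"op": "apply_moves", "data": {"moves": [{"dx": -0.011, "dy": -0.001, "dz": 0.01, "wx": 0, "wy": 0, "wz": 0.16}, {"dx": -0.022, "dy": -0.0018, "dz": 0.02, "wx": 0, "wy": 0, "wz": 0.16}, {"dx": -0.022, "dy": -0.0018, "dz": 0.035, "wx": 0, "wy": 0, "wz": 0.16}, {"dx": -0.022, "dy": -0.0018, "dz": 0.05, "wx": 0, "wy": 0, "wz": 0.16}, {"dx": -0.022, "dy": -0.0018, "dz": 0.06, "wx": 0, "wy": 0, "wz": 0.16}, {"dx": -0.022, "dy": -0.0018, "dz": 0.065, "wx": 0, "wy": 0, "wz": 0.16}, {"dx": -0.022, "dy": -0.0018, "dz": 0.065, "wx": 0, "wy": 0, "wz": 0.16}]}}

```text
time: 3.3
ee_pos: [0.4771, -0.321, 0.034]
ee_rot: [[-0.108, 0.994, -0.002], [0.994, 0.108, 0.001], [0.001, -0.001, -1.0]]
contact_force: [-0.4, -0.1, 0.9]
grip_width: 0.0661
```

```bash
python3 go.py .4772 -.3211 .035 6.2; python3 -c "
from h import *
snap('side','s3',(215,260,335,380),4)"
```

```text
d [-0.0001  0.0001 -0.001 ] w [-0.08 -0.08  0.01] psi 6.21 p [ 0.4771 -0.321   0.034 ] t 3.3 F [-0.3954 -0.0893  0.9285] gw 0.0661175048649045
```

```bash
python3 -c "
from h import *
for p in [(.4772-.033,-.3211-.0035,.017),(.4772+.033,-.3211+.0035,.017),(.4772,-.3211,.026)]: print((proj('side',p)-[215,260])*4)
# triangulate hole mark
print(ray('side',215+258/4,260+380/4,.026))
a=cv2.imread('pics/top0.png'); print(ray('top',355+(637-396)/3,235+111/3,.026))"
```

```text
[225.9039 393.2037]
[336.8829 345.8559]
[282.5933 360.7387]
[ 0.4611 -0.3273  0.026 ]
[ 0.462  -0.3257  0.026 ]
```

Emit:
{"op": "apply_moves", "data": {"moves": [{"dx": 0, "dy": 0, "dz": 0, "wx": 0, "wy": 0, "wz": 0}, {"dx": 0, "dy": 0, "dz": 0, "wx": 0, "wy": 0, "wz": 0}, {"dx": 0, "dy": 0, "dz": 0, "wx": 0, "wy": 0, "wz": 0}, {"dx": 0, "dy": 0, "dz": 0, "wx": 0, "wy": 0, "wz": 0}, {"dx": 0, "dy": 0, "dz": 0, "wx": 0, "wy": 0, "wz": 0}], "jaw": 1}}

```text
time: 3.85
ee_pos: [0.4777, -0.3217, 0.0353]
ee_rot: [[-0.108, 0.994, 0.0], [0.994, 0.108, -0.0], [-0.0, 0.0, -1.0]]
contact_force: [0.2, -0.4, 0.0]
grip_width: -0.0002
```

Emit:
{"op": "apply_moves", "data": {"moves": [{"dx": 0, "dy": 0, "dz": -0.01, "wx": 0, "wy": 0, "wz": 0}, {"dx": 0, "dy": 0, "dz": -0.03, "wx": 0, "wy": 0, "wz": 0}, {"dx": 0, "dy": 0, "dz": -0.06, "wx": 0, "wy": 0, "wz": 0}, {"dx": 0, "dy": 0, "dz": -0.08, "wx": 0, "wy": 0, "wz": 0}, {"dx": 0, "dy": 0, "dz": -0.09, "wx": 0, "wy": 0, "wz": 0}, {"dx": 0, "dy": 0, "dz": -0.09, "wx": 0, "wy": 0, "wz": 0}]}}

```text
time: 4.45
ee_pos: [0.4785, -0.3222, 0.1267]
ee_rot: [[-0.108, 0.994, 0.003], [0.994, 0.108, -0.002], [-0.002, 0.003, -1.0]]
contact_force: [0.3, -0.7, -0.3]
grip_width: -0.0001
```

```bash
python3 -c "
from h import *
snap('side','s4',(215,230,335,380),4)"; python3 go.py .6245 -.0671 .12 -87.07
```

```text
d [0.2372 0.1733 0.0056] w [ 0.06 -0.02 93.27] psi 6.2 p [ 0.4778 -0.3217  0.1255] t 4.5 F [-0.5427  0.6998  0.2702] gw -7.450268129280773e-05
```

```bash
python3 -c "
from h import *
print(ray('side',286.7,353.5,.026))
for z in(.01,.02,.03,.04): print(z,(proj('side',(.4777,-.3217,z))-[215,260])*4,(proj('side',(.4778,-.3217,.0905+z))-[215,230])*4, (proj('top',(.4778,-.3217,.0905+z))))
"; python3 chk.py t5
```

```text
[ 0.4768 -0.3289  0.026 ]
0.01 [282.945  376.4749] [288.5726 406.1835] [442.3794 262.7878]
0.02 [283.5081 367.1355] [289.2265 395.3638] [443.5876 262.3476]
0.03 [284.0801 357.648 ] [289.8916 384.3593] [444.8145 261.9007]
0.04 [284.6613 348.0088] [290.5681 373.1652] [446.0604 261.4469]
[ 0.4835 -0.3179] board [-0.1306 -0.3232] [432.5023 263.5953] 215 5.2
[ 0.4608 -0.1711] board [-0.1458 -0.1755] [376.4855 267.7246] 276 8.6
[ 0.4669 -0.221 ] board [-0.1422 -0.2256] [395.5109 266.9239] 276 7.0
[ 0.4737 -0.2701] board [-0.1379 -0.2751] [414.2847 265.8431] 274 5.4
```

```bash
python3 -c "
from h import *
a=cv2.imread('pics/raw_t5.png');b=cv2.imread('pics/raw_s4.png')
cv2.imwrite('pics/z5.png',np.hstack([cv2.resize(a[235:305,360:460],None,fx=4,fy=4,interpolation=2)[:280],cv2.resize(b[290:340,250:330],(400,280),interpolation=2)]))
for z in(-.01,.0,.01,.02,.03): print(z,(proj('side',(.4767,-.2991,.1-z))-[215,260])*4,(proj('side',(.4771,-.321,.034-z))-[215,260])*4)
"
```

```text
-0.01 [272.1274 238.875 ] [283.3788 343.2715]
0.0 [271.6272 249.7805] [282.8062 352.975 ]
0.01 [271.1352 260.5079] [282.2426 362.5254]
0.02 [270.6511 271.0616] [281.6879 371.9263]
0.03 [270.1749 281.4457] [281.1417 381.1812]
```

Emit:
{"op": "apply_moves", "data": {"moves": [{"dx": 0, "dy": 0, "dz": 0, "wx": 0, "wy": 0, "wz": 0}, {"dx": 0, "dy": 0, "dz": 0.02, "wx": 0, "wy": 0, "wz": 0}, {"dx": 0, "dy": 0, "dz": 0.04, "wx": 0, "wy": 0, "wz": 0}, {"dx": 0, "dy": 0, "dz": 0.06, "wx": 0, "wy": 0, "wz": 0}, {"dx": 0, "dy": 0, "dz": 0.075, "wx": 0, "wy": 0, "wz": 0}, {"dx": 0, "dy": 0, "dz": 0.085, "wx": 0, "wy": 0, "wz": 0}, {"dx": 0, "dy": 0, "dz": 0.092, "wx": 0, "wy": 0, "wz": 0}, {"dx": 0, "dy": 0, "dz": 0.097, "wx": 0, "wy": 0, "wz": 0}, {"dx": 0, "dy": 0, "dz": 0.097, "wx": 0, "wy": 0, "wz": 0}], "jaw": -0.55}}

```text
time: 5.45
ee_pos: [0.4775, -0.3216, 0.0278]
ee_rot: [[-0.108, 0.994, -0.0], [0.994, 0.108, 0.0], [0.0, -0.0, -1.0]]
contact_force: [0.6, -0.4, 0.5]
grip_width: 0.066
```

```bash
python3 -c "
from h import *
snap('side','s6',(245,310,325,370),8)"; python3 go.py .4772 -.3215 .027 6.2
```

```text
d [ 0.0003 -0.0005  0.0012] w [ 0.01  0.01 -0.01] psi 6.19 p [ 0.4777 -0.3218  0.0282] t 5.5 F [-0.1623  0.2842  0.2076] gw 0.06595372106297819
```

Emit:
{"op": "apply_moves", "data": {"moves": [{"dx": -0.004, "dy": 0, "dz": 0, "wx": 0, "wy": 0, "wz": 0}, {"dx": -0.004, "dy": 0, "dz": 0.0, "wx": 0, "wy": 0, "wz": 0}, {"dx": -0.004, "dy": 0, "dz": 0.0, "wx": 0, "wy": 0, "wz": 0}], "jaw": -0.2}}

```text
time: 5.8
ee_pos: [0.4783, -0.3261, 0.0285]
ee_rot: [[-0.108, 0.994, 0.001], [0.994, 0.108, -0.001], [-0.001, 0.001, -1.0]]
contact_force: [0.4, -0.2, -0.1]
grip_width: 0.0512
```

```bash
python3 -c "
from h import *
snap('side','s7',(245,310,325,370),8)"; python3 go.py .4772 -.3215 .027 6.2
```

```text
d [ 0.0044 -0.0005  0.0015] w [ 0.03  0.02 -0.01] psi 6.19 p [ 0.4782 -0.3259  0.0285] t 5.85 F [-0.3217  0.4961  1.0501] gw 0.05137983507710909
```

Emit:
{"op": "apply_moves", "data": {"moves": [{"dx": 0, "dy": 0, "dz": 0.003, "wx": 0, "wy": 0, "wz": 0}, {"dx": 0, "dy": 0, "dz": 0.003, "wx": 0, "wy": 0, "wz": 0}, {"dx": 0, "dy": 0, "dz": 0.003, "wx": 0, "wy": 0, "wz": 0}], "jaw": -0.2}}

```text
time: 6.15
ee_pos: [0.478, -0.3255, 0.0249]
ee_rot: [[-0.108, 0.994, -0.0], [0.994, 0.108, 0.0], [0.0, -0.0, -1.0]]
contact_force: [-0.0, -0.1, -0.2]
grip_width: 0.0511
```

Emit:
{"op": "apply_moves", "data": {"moves": [{"dx": 0, "dy": 0, "dz": 0, "wx": 0, "wy": 0, "wz": 0}, {"dx": 0, "dy": 0, "dz": 0, "wx": 0, "wy": 0, "wz": 0}, {"dx": 0, "dy": 0, "dz": 0, "wx": 0, "wy": 0, "wz": 0}], "jaw": 1}}

```text
time: 6.45
ee_pos: [0.478, -0.3255, 0.0256]
ee_rot: [[-0.108, 0.994, 0.0], [0.994, 0.108, 0.0], [0.0, 0.0, -1.0]]
contact_force: [-0.9, 0.9, 4.9]
grip_width: 0.0467
```

Emit:
{"op": "apply_moves", "data": {"moves": [{"dx": 0, "dy": 0, "dz": 0, "wx": 0, "wy": 0, "wz": 0}, {"dx": 0, "dy": 0, "dz": 0, "wx": 0, "wy": 0, "wz": 0}]}}

```text
time: 6.65
ee_pos: [0.478, -0.3255, 0.0256]
ee_rot: [[-0.108, 0.994, -0.0], [0.994, 0.108, 0.0], [0.0, 0.0, -1.0]]
contact_force: [-0.9, 1.2, 5.3]
grip_width: 0.0467
```

```bash
python3 -c "
from h import *
snap('side','s8',(245,310,325,370),8)"; python3 go.py .4772 -.3215 .027 6.2
```

```text
d [ 0.0041 -0.0003 -0.0013] w [ 0.   -0.02 -0.01] psi 6.19 p [ 0.478  -0.3255  0.0257] t 6.7 F [-0.5348  0.8147  4.692 ] gw 0.04664316690723588
```

Emit:
{"op": "apply_moves", "data": {"moves": [{"dx": 0, "dy": 0, "dz": -0.01, "wx": 0, "wy": 0, "wz": 0}, {"dx": 0, "dy": 0, "dz": -0.03, "wx": 0, "wy": 0, "wz": 0}, {"dx": 0, "dy": 0, "dz": -0.06, "wx": 0, "wy": 0, "wz": 0}, {"dx": 0, "dy": 0, "dz": -0.09, "wx": 0, "wy": 0, "wz": 0}, {"dx": 0, "dy": 0, "dz": -0.11, "wx": 0, "wy": 0, "wz": 0}, {"dx": 0, "dy": 0, "dz": -0.11, "wx": 0, "wy": 0, "wz": 0}]}}

```text
time: 7.3
ee_pos: [0.4797, -0.3271, 0.1385]
ee_rot: [[-0.108, 0.994, 0.005], [0.994, 0.108, -0.003], [-0.004, 0.005, -1.0]]
contact_force: [0.1, -0.0, 0.2]
grip_width: 0.0462
```

```bash
python3 -c "
from h import *
snap('side','s9',(215,230,335,380),4)"; python3 go.py .63 -.068 .12 -87.07
```

```text
d [0.2404 0.1781 0.0168] w [ 0.21 -0.03 93.27] psi 6.2 p [ 0.4789 -0.3262  0.1368] t 7.35 F [ 0.9527  0.2877 -0.3738] gw 0.046302712120243936
```

```bash
cat > gob.py <<'E'
from go import *
import sys
a=list(map(float,sys.argv[1:4])); x,y=b2w(a[0],a[1]); ps=float(sys.argv[4]) if len(sys.argv)>4 else -87.07
plan(x,y,a[2],ps)
s=bot.read_state(); print("board now",w2b(*s["ee_pos"][:2]))
E
python3 gob.py .014 -.075 .1
```

```text
d [0.2474 0.1639 0.0367] w [ 0.21 -0.03 93.27] psi 6.2 p [ 0.4789 -0.3262  0.1368] t 7.35 F [ 0.9527  0.2877 -0.3738] gw 0.046302712120243936
board now [-0.1356 -0.3313]
```

Emit:
{"op": "apply_moves", "data": {"moves": [{"dx": 0.02, "dy": 0.013, "dz": 0, "wx": 0, "wy": 0, "wz": 5}, {"dx": 0.05, "dy": 0.033, "dz": 0, "wx": 0, "wy": 0, "wz": 13}, {"dx": 0.08, "dy": 0.053, "dz": 0, "wx": 0, "wy": 0, "wz": 21}, {"dx": 0.11, "dy": 0.073, "dz": 0, "wx": 0, "wy": 0, "wz": 29}, {"dx": 0.14, "dy": 0.093, "dz": 0.005, "wx": 0, "wy": 0, "wz": 37}, {"dx": 0.17, "dy": 0.113, "dz": 0.01, "wx": 0, "wy": 0, "wz": 45}, {"dx": 0.2, "dy": 0.133, "dz": 0.02, "wx": 0, "wy": 0, "wz": 53}, {"dx": 0.225, "dy": 0.149, "dz": 0.025, "wx": 0, "wy": 0, "wz": 61}, {"dx": 0.24, "dy": 0.159, "dz": 0.03, "wx": 0, "wy": 0, "wz": 69}, {"dx": 0.2474, "dy": 0.1639, "dz": 0.0367, "wx": 0, "wy": 0, "wz": 77}]}}

```text
time: 8.35
ee_pos: [0.6144, -0.0588, 0.0966]
ee_rot: [[0.945, 0.327, -0.002], [0.327, -0.945, 0.001], [-0.001, -0.002, -1.0]]
contact_force: [-0.5, -0.4, -0.2]
grip_width: 0.0466
```

Emit:
{"op": "apply_moves", "data": {"moves": [{"dx": 0, "dy": 0, "dz": 0, "wx": 0, "wy": 0, "wz": 8}, {"dx": 0, "dy": 0, "dz": 0, "wx": 0, "wy": 0, "wz": 16.27}, {"dx": 0, "dy": 0, "dz": 0, "wx": 0, "wy": 0, "wz": 16.27}, {"dx": 0, "dy": 0, "dz": 0, "wx": 0, "wy": 0, "wz": 16.27}]}}

```text
time: 8.75
ee_pos: [0.6136, -0.062, 0.0974]
ee_rot: [[0.999, 0.054, -0.002], [0.054, -0.999, -0.0], [-0.002, 0.0, -1.0]]
contact_force: [0.4, -0.9, 0.1]
grip_width: 0.0467
```

```bash
python3 gob.py .014 -.075 .04;python3 -c "
from h import *
snap('side','s10',(235,130,385,280),4)"
```

```text
d [0.0017 0.0007 0.0574] w [0.01 0.11 0.18] psi -86.89 p [ 0.6136 -0.062   0.0974] t 8.75 F [ 0.4008 -0.8936  0.1107] gw 0.04665116650153984
board now [ 0.0124 -0.0743]
```

Emit:
{"op": "apply_moves", "data": {"moves": [{"dx": 0, "dy": 0, "dz": 0.02, "wx": 0, "wy": 0, "wz": 0.18}, {"dx": 0, "dy": 0, "dz": 0.04, "wx": 0, "wy": 0, "wz": 0.18}, {"dx": 0, "dy": 0, "dz": 0.053, "wx": 0, "wy": 0, "wz": 0.18}, {"dx": 0, "dy": 0, "dz": 0.057, "wx": 0, "wy": 0, "wz": 0.18}, {"dx": 0.002, "dy": 0, "dz": 0.058, "wx": 0, "wy": 0, "wz": 0.18}, {"dx": 0.005, "dy": 0, "dz": 0.058, "wx": 0, "wy": 0, "wz": 0.18}, {"dx": 0.005, "dy": 0, "dz": 0.058, "wx": 0, "wy": 0, "wz": 0.18}]}}

```text
time: 9.5
ee_pos: [0.6205, -0.0619, 0.0413]
ee_rot: [[0.999, 0.048, 0.002], [0.048, -0.999, -0.0], [0.002, 0.0, -1.0]]
contact_force: [0.2, -0.2, 0.3]
grip_width: 0.0467
```

```bash
python3 gob.py .023 -.075 .038
```

```text
d [0.0036 0.0004 0.0033] w [ 0.03 -0.12 -0.15] psi -87.22 p [ 0.6205 -0.0619  0.0413] t 9.5 F [ 0.2408 -0.1951  0.2519] gw 0.046667729289381635
board now [ 0.0194 -0.0746]
```

Still free. I go down a bit, then press toward the fence in small steps.

Emit:
{"op": "apply_moves", "data": {"moves": [{"dx": 0.001, "dy": 0, "dz": 0.0015, "wx": 0, "wy": 0, "wz": 0}, {"dx": 0.002, "dy": 0, "dz": 0.003, "wx": 0, "wy": 0, "wz": 0}, {"dx": 0.003, "dy": 0, "dz": 0.0033, "wx": 0, "wy": 0, "wz": 0}, {"dx": 0.003, "dy": 0, "dz": 0.0033, "wx": 0, "wy": 0, "wz": 0}]}}

```text
time: 9.9
ee_pos: [0.621, -0.0617, 0.0377]
ee_rot: [[0.999, 0.048, -0.002], [0.048, -0.999, 0.001], [-0.002, -0.001, -1.0]]
contact_force: [-4.2, 0.3, 7.3]
grip_width: 0.0467
```

Emit:
{"op": "apply_moves", "data": {"moves": [{"dx": 0.001, "dy": 0, "dz": 0, "wx": 0, "wy": 0, "wz": 0}, {"dx": 0.002, "dy": 0, "dz": 0, "wx": 0, "wy": 0, "wz": 0}, {"dx": 0.002, "dy": 0, "dz": 0, "wx": 0, "wy": 0, "wz": 0}]}}

```text
time: 10.2
ee_pos: [0.621, -0.0617, 0.0377]
ee_rot: [[0.999, 0.048, -0.006], [0.048, -0.999, 0.002], [-0.006, -0.002, -1.0]]
contact_force: [-9.1, 1.1, 11.5]
grip_width: 0.0465
```

```bash
python3 gob.py .023 -.075 .038
```

```text
d [ 0.0031  0.0006 -0.0004] w [-0.11  0.33 -0.2 ] psi -87.27 p [ 0.621  -0.0617  0.0377] t 10.2 F [-9.0933  1.0576 11.5231] gw 0.04647981276568456
board now [ 0.0199 -0.0744]
```

Emit:
{"op": "apply_moves", "data": {"moves": [{"dx": -0.003, "dy": 0, "dz": -0.001, "wx": 0, "wy": 0, "wz": 0}, {"dx": -0.003, "dy": 0, "dz": -0.001, "wx": 0, "wy": 0, "wz": 0}]}}

```text
time: 10.4
ee_pos: [0.6209, -0.0618, 0.0382]
ee_rot: [[0.999, 0.048, -0.0], [0.048, -0.999, -0.0], [-0.0, 0.0, -1.0]]
contact_force: [-2.1, -0.2, 0.6]
grip_width: 0.0467
```

Emit:
{"op": "apply_moves", "data": {"moves": [{"dx": 0, "dy": 0, "dz": 0, "wx": 0, "wy": 0, "wz": 0}, {"dx": 0, "dy": 0, "dz": 0, "wx": 0, "wy": 0, "wz": 0}, {"dx": 0, "dy": 0, "dz": -0.01, "wx": 0, "wy": 0, "wz": 0}, {"dx": 0, "dy": 0, "dz": -0.03, "wx": 0, "wy": 0, "wz": 0}, {"dx": 0, "dy": 0, "dz": -0.06, "wx": 0, "wy": 0, "wz": 0}, {"dx": 0, "dy": 0, "dz": -0.09, "wx": 0, "wy": 0, "wz": 0}, {"dx": 0, "dy": 0, "dz": -0.09, "wx": 0, "wy": 0, "wz": 0}], "jaw": -0.38}}

```text
time: 11.1
ee_pos: [0.6243, -0.063, 0.133]
ee_rot: [[0.999, 0.048, 0.008], [0.048, -0.999, -0.002], [0.008, 0.002, -1.0]]
contact_force: [0.9, -0.1, 0.7]
grip_width: 0.0591
```

```bash
python3 go.py .4737 -.2712 .11 6.2;python3 -c "
from h import *
snap('side','s11',(205,130,355,390),2)"
```

```text
d [-0.1606  0.2007  0.0221] w [  0.48  -0.26 -93.46] psi -87.26 p [ 0.6243 -0.063   0.133 ] t 11.1 F [ 0.9116 -0.0985  0.6715] gw 0.059092116887539785
```

Emit:
{"op": "apply_moves", "data": {"moves": [{"dx": -0.01, "dy": 0.012, "dz": 0, "wx": 0, "wy": 0, "wz": -7}, {"dx": -0.026, "dy": 0.032, "dz": 0, "wx": 0, "wy": 0, "wz": -15}, {"dx": -0.045, "dy": 0.056, "dz": 0, "wx": 0, "wy": 0, "wz": -23}, {"dx": -0.065, "dy": 0.08, "dz": 0, "wx": 0, "wy": 0, "wz": -31}, {"dx": -0.085, "dy": 0.105, "dz": 0, "wx": 0, "wy": 0, "wz": -39}, {"dx": -0.105, "dy": 0.13, "dz": 0, "wx": 0, "wy": 0, "wz": -47}, {"dx": -0.125, "dy": 0.155, "dz": 0.005, "wx": 0, "wy": 0, "wz": -55}, {"dx": -0.14, "dy": 0.175, "dz": 0.01, "wx": 0, "wy": 0, "wz": -63}, {"dx": -0.152, "dy": 0.19, "dz": 0.015, "wx": 0, "wy": 0, "wz": -71}, {"dx": -0.1606, "dy": 0.2007, "dz": 0.02, "wx": 0, "wy": 0, "wz": -79}], "jaw": -0.5}}

```text
time: 12.15
ee_pos: [0.4689, -0.271, 0.1074]
ee_rot: [[0.14, 0.99, -0.001], [0.99, -0.14, 0.0], [0.0, -0.001, -1.0]]
contact_force: [0.4, -0.1, -0.1]
grip_width: 0.0637
```

Emit:
{"op": "apply_moves", "data": {"moves": [{"dx": 0, "dy": 0, "dz": 0, "wx": 0, "wy": 0, "wz": -8}, {"dx": 0, "dy": 0, "dz": 0, "wx": 0, "wy": 0, "wz": -14.46}, {"dx": 0, "dy": 0, "dz": 0, "wx": 0, "wy": 0, "wz": -14.46}, {"dx": 0, "dy": 0, "dz": 0, "wx": 0, "wy": 0, "wz": -14.46}]}}

```text
time: 12.55
ee_pos: [0.4703, -0.2696, 0.1077]
ee_rot: [[-0.105, 0.994, -0.001], [0.994, 0.105, 0.001], [0.001, -0.0, -1.0]]
contact_force: [0.6, 0.5, -0.8]
grip_width: 0.064
```

```bash
python3 chk.py t12; python3 go.py .4737 -.2712 .026 6.2; python3 -c "
from h import *
snap('side','s12',(215,260,335,380),4)"
```

```text
[ 0.4893 -0.2628] board [-0.122  -0.2685] [411.6395 259.7326] 86 138.2
[ 0.4603 -0.1707] board [-0.1462 -0.175 ] [376.3238 267.8648] 281 2.5
[ 0.4675 -0.2212] board [-0.1416 -0.2258] [395.6071 266.6929] 280 8.1
d [-0.002   0.0032  0.0818] w [-0.03 -0.02 -0.13] psi 6.07 p [ 0.4704 -0.2696  0.1078] t 12.6 F [-0.2474  0.0749  0.1893] gw 0.06367280379329253
```

Emit:
{"op": "apply_moves", "data": {"moves": [{"dx": -0.002, "dy": 0.003, "dz": 0.02, "wx": 0, "wy": 0, "wz": 0}, {"dx": -0.002, "dy": 0.003, "dz": 0.04, "wx": 0, "wy": 0, "wz": 0}, {"dx": -0.002, "dy": 0.003, "dz": 0.06, "wx": 0, "wy": 0, "wz": 0}, {"dx": -0.002, "dy": 0.003, "dz": 0.074, "wx": 0, "wy": 0, "wz": 0}, {"dx": -0.002, "dy": 0.003, "dz": 0.082, "wx": 0, "wy": 0, "wz": 0}, {"dx": -0.002, "dy": 0.003, "dz": 0.082, "wx": 0, "wy": 0, "wz": 0}]}}

```text
time: 13.25
ee_pos: [0.4732, -0.2712, 0.0252]
ee_rot: [[-0.108, 0.994, -0.002], [0.994, 0.108, 0.001], [0.001, -0.002, -1.0]]
contact_force: [0.3, 0.3, -0.5]
grip_width: 0.0639
```

Emit:
{"op": "apply_moves", "data": {"moves": [{"dx": 0, "dy": 0, "dz": 0, "wx": 0, "wy": 0, "wz": 0}, {"dx": 0, "dy": 0, "dz": 0, "wx": 0, "wy": 0, "wz": 0}, {"dx": 0, "dy": 0, "dz": 0, "wx": 0, "wy": 0, "wz": 0}, {"dx": 0, "dy": 0, "dz": 0, "wx": 0, "wy": 0, "wz": 0}], "jaw": 1}}

```text
time: 13.65
ee_pos: [0.4697, -0.2728, 0.0312]
ee_rot: [[-0.105, 0.995, -0.003], [0.995, 0.105, 0.001], [0.001, -0.003, -1.0]]
contact_force: [-17.4, 4.0, 46.9]
grip_width: 0.0291
```

Emit:
{"op": "apply_moves", "data": {"moves": [{"dx": 0, "dy": 0, "dz": -0.01, "wx": 0, "wy": 0, "wz": 0}, {"dx": 0, "dy": 0, "dz": -0.03, "wx": 0, "wy": 0, "wz": 0}, {"dx": 0, "dy": 0, "dz": -0.06, "wx": 0, "wy": 0, "wz": 0}, {"dx": 0, "dy": 0, "dz": -0.09, "wx": 0, "wy": 0, "wz": 0}, {"dx": 0, "dy": 0, "dz": -0.11, "wx": 0, "wy": 0, "wz": 0}, {"dx": 0, "dy": 0, "dz": -0.11, "wx": 0, "wy": 0, "wz": 0}]}}

```text
time: 14.25
ee_pos: [0.4758, -0.2728, 0.1399]
ee_rot: [[-0.108, 0.994, 0.007], [0.994, 0.108, -0.003], [-0.004, 0.006, -1.0]]
contact_force: [0.5, -1.2, 0.3]
grip_width: -0.0
```

```bash
python3 gob.py .012 -.151 .1;python3 -c "
from h import *
snap('side','s13',(215,230,335,380),4)"
```

```text
d [0.1184 0.1547 0.0403] w [ 0.47 -0.11 93.26] psi 6.19 p [ 0.4758 -0.2728  0.1399] t 14.25 F [ 0.514  -1.2249  0.2713] gw -2.4364175844569624e-05
board now [-0.136  -0.2778]
```

```bash
python3 chk.py t14; python3 -c "
from h import *
a=cv2.imread('pics/t14.png')
cv2.imwrite('pics/z14.png',cv2.resize(a[230:300,350:460],None,fx=6,fy=6,interpolation=2))"
```

```text
[ 0.4653 -0.1716] board [-0.1413 -0.1762] [376.7309 266.0218] 275 7.0
[ 0.4722 -0.2211] board [-0.1369 -0.226 ] [395.6357 264.9   ] 280 8.9
[ 0.4855 -0.2687] board [-0.1261 -0.2742] [413.8398 261.3447] 206 7.6
```

```bash
python3 go.py .4785 -.2712 .025 6.2
```

```text
d [-0.0001  0.0042  0.1119] w [0.09 0.04 0.01] psi 6.21 p [ 0.4741 -0.2715  0.1369] t 14.35 F [-0.2279 -0.1179 -0.3457] gw -0.00013868724417617442
```

Emit:
{"op": "apply_moves", "data": {"moves": [{"dx": 0, "dy": 0.004, "dz": 0, "wx": 0, "wy": 0, "wz": 0}, {"dx": 0, "dy": 0.004, "dz": 0.03, "wx": 0, "wy": 0, "wz": 0}, {"dx": 0, "dy": 0.004, "dz": 0.06, "wx": 0, "wy": 0, "wz": 0}, {"dx": 0, "dy": 0.004, "dz": 0.08, "wx": 0, "wy": 0, "wz": 0}, {"dx": 0, "dy": 0.004, "dz": 0.095, "wx": 0, "wy": 0, "wz": 0}, {"dx": 0, "dy": 0.004, "dz": 0.103, "wx": 0, "wy": 0, "wz": 0}, {"dx": 0, "dy": 0.004, "dz": 0.109, "wx": 0, "wy": 0, "wz": 0}, {"dx": 0, "dy": 0.004, "dz": 0.109, "wx": 0, "wy": 0, "wz": 0}], "jaw": -0.5}}

```text
time: 15.15
ee_pos: [0.4773, -0.2709, 0.0263]
ee_rot: [[-0.108, 0.994, -0.001], [0.994, 0.108, 0.001], [0.001, -0.001, -1.0]]
contact_force: [-0.8, 0.4, 0.2]
grip_width: 0.0637
```

Emit:
{"op": "apply_moves", "data": {"moves": [{"dx": 0, "dy": 0, "dz": 0, "wx": 0, "wy": 0, "wz": 0}, {"dx": 0, "dy": 0, "dz": 0, "wx": 0, "wy": 0, "wz": 0}, {"dx": 0, "dy": 0, "dz": 0.003, "wx": 0, "wy": 0, "wz": 0}, {"dx": 0, "dy": 0, "dz": 0.003, "wx": 0, "wy": 0, "wz": 0}], "jaw": -0.2}}

```text
time: 15.55
ee_pos: [0.4777, -0.271, 0.0242]
ee_rot: [[-0.108, 0.994, 0.0], [0.994, 0.108, -0.0], [-0.0, 0.0, -1.0]]
contact_force: [-0.8, 0.6, 0.2]
grip_width: 0.0511
```

```bash
python3 go.py .4785 -.2712 .025 6.2; python3 -c "
from h import *
snap('side','s15',(245,290,325,350),8)"
```

```text
d [-0.0003  0.0007 -0.0008] w [0.02 0.   0.  ] psi 6.2 p [ 0.4777 -0.271   0.0242] t 15.55 F [-0.7707  0.5557  0.1756] gw 0.05112227634689845
```

Emit:
{"op": "apply_moves", "data": {"moves": [{"dx": -0.004, "dy": 0, "dz": 0, "wx": 0, "wy": 0, "wz": 0}, {"dx": -0.004, "dy": 0, "dz": 0, "wx": 0, "wy": 0, "wz": 0}], "jaw": -0.2}}

```text
time: 15.8
ee_pos: [0.4782, -0.276, 0.0242]
ee_rot: [[-0.107, 0.994, 0.001], [0.994, 0.107, -0.001], [-0.001, 0.0, -1.0]]
contact_force: [0.4, -0.5, -0.5]
grip_width: 0.0515
```

Emit:
{"op": "apply_moves", "data": {"moves": [{"dx": 0, "dy": 0, "dz": 0, "wx": 0, "wy": 0, "wz": 0}, {"dx": 0, "dy": 0, "dz": 0, "wx": 0, "wy": 0, "wz": 0}, {"dx": 0, "dy": 0, "dz": 0, "wx": 0, "wy": 0, "wz": 0}], "jaw": -0.1}}

```text
time: 16.1
ee_pos: [0.4782, -0.2758, 0.0247]
ee_rot: [[-0.107, 0.994, 0.001], [0.994, 0.107, -0.001], [-0.001, 0.001, -1.0]]
contact_force: [-0.8, -0.2, 5.9]
grip_width: 0.0479
```

Emit:
{"op": "apply_moves", "data": {"moves": [{"dx": 0, "dy": 0, "dz": 0, "wx": 0, "wy": 0, "wz": 0}, {"dx": 0, "dy": 0, "dz": 0, "wx": 0, "wy": 0, "wz": 0}, {"dx": 0, "dy": 0, "dz": 0, "wx": 0, "wy": 0, "wz": 0}], "jaw": 1}}

```text
time: 16.4
ee_pos: [0.4782, -0.2759, 0.0249]
ee_rot: [[-0.107, 0.994, 0.001], [0.994, 0.107, -0.001], [-0.001, 0.001, -1.0]]
contact_force: [-1.1, 0.1, 7.2]
grip_width: 0.0467
```

Gripped at the same 46.7 mm as before. Lift.

Emit:
{"op": "apply_moves", "data": {"moves": [{"dx": 0, "dy": 0, "dz": -0.01, "wx": 0, "wy": 0, "wz": 0}, {"dx": 0, "dy": 0, "dz": -0.03, "wx": 0, "wy": 0, "wz": 0}, {"dx": 0, "dy": 0, "dz": -0.06, "wx": 0, "wy": 0, "wz": 0}, {"dx": 0, "dy": 0, "dz": -0.09, "wx": 0, "wy": 0, "wz": 0}, {"dx": 0, "dy": 0, "dz": -0.11, "wx": 0, "wy": 0, "wz": 0}, {"dx": 0, "dy": 0, "dz": -0.11, "wx": 0, "wy": 0, "wz": 0}, {"dx": 0, "dy": 0, "dz": -0.11, "wx": 0, "wy": 0, "wz": 0}]}}

```text
time: 17.1
ee_pos: [0.4782, -0.2747, 0.1344]
ee_rot: [[-0.108, 0.994, 0.001], [0.994, 0.108, 0.0], [0.0, 0.001, -1.0]]
contact_force: [-1.0, 1.3, -0.6]
grip_width: 0.0472
```

```bash
python3 gob.py .012 -.151 .1;python3 -c "
from h import *
snap('side','s16',(215,230,335,380),4)"
```

```text
d [0.1203 0.1529 0.0345] w [ 0.02 -0.03 93.29] psi 6.22 p [ 0.4782 -0.2747  0.1344] t 17.1 F [-0.9642  1.2785 -0.5746] gw 0.04715619800314501
board now [-0.1337 -0.2798]
```

Emit:
{"op": "apply_moves", "data": {"moves": [{"dx": 0.01, "dy": 0.012, "dz": 0, "wx": 0, "wy": 0, "wz": 7}, {"dx": 0.022, "dy": 0.028, "dz": 0, "wx": 0, "wy": 0, "wz": 15}, {"dx": 0.036, "dy": 0.046, "dz": 0, "wx": 0, "wy": 0, "wz": 23}, {"dx": 0.05, "dy": 0.064, "dz": 0, "wx": 0, "wy": 0, "wz": 31}, {"dx": 0.065, "dy": 0.082, "dz": 0.005, "wx": 0, "wy": 0, "wz": 39}, {"dx": 0.08, "dy": 0.1, "dz": 0.01, "wx": 0, "wy": 0, "wz": 47}, {"dx": 0.095, "dy": 0.12, "dz": 0.015, "wx": 0, "wy": 0, "wz": 55}, {"dx": 0.107, "dy": 0.136, "dz": 0.02, "wx": 0, "wy": 0, "wz": 63}, {"dx": 0.115, "dy": 0.146, "dz": 0.025, "wx": 0, "wy": 0, "wz": 71}, {"dx": 0.12, "dy": 0.153, "dz": 0.03, "wx": 0, "wy": 0, "wz": 79}]}}

```text
time: 18.15
ee_pos: [0.6171, -0.1374, 0.1019]
ee_rot: [[0.956, 0.292, -0.003], [0.292, -0.956, 0.001], [-0.002, -0.002, -1.0]]
contact_force: [-0.1, -0.9, -0.4]
grip_width: 0.0469
```

Emit:
{"op": "apply_moves", "data": {"moves": [{"dx": 0, "dy": 0, "dz": 0, "wx": 0, "wy": 0, "wz": 7}, {"dx": 0, "dy": 0, "dz": 0, "wx": 0, "wy": 0, "wz": 14.29}, {"dx": 0, "dy": 0, "dz": 0, "wx": 0, "wy": 0, "wz": 14.29}, {"dx": 0, "dy": 0, "dz": 0, "wx": 0, "wy": 0, "wz": 14.29}]}}

```text
time: 18.55
ee_pos: [0.6165, -0.1391, 0.1029]
ee_rot: [[0.999, 0.054, -0.002], [0.054, -0.999, 0.0], [-0.002, -0.0, -1.0]]
contact_force: [0.0, -0.5, -0.1]
grip_width: 0.0472
```

```bash
python3 gob.py .018 -.151 .039;python3 -c "
from h import *
snap('side','s17',(235,130,385,330),3); a=snap('top','t17')
cv2.imwrite('pics/z17.png',cv2.resize(a[175:250,300:430],None,fx=6,fy=6,interpolation=2))"
```

```text
d [ 0.0068 -0.0004  0.0639] w [-0.01  0.13  0.14] psi -86.93 p [ 0.6165 -0.1391  0.1029] t 18.55 F [ 0.0248 -0.5254 -0.1409] gw 0.047156827178279945
board now [ 0.0114 -0.1514]
```

Emit:
{"op": "apply_moves", "data": {"moves": [{"dx": 0, "dy": 0, "dz": 0.02, "wx": 0, "wy": 0, "wz": 0.14}, {"dx": 0, "dy": 0, "dz": 0.04, "wx": 0, "wy": 0, "wz": 0.14}, {"dx": 0, "dy": 0, "dz": 0.055, "wx": 0, "wy": 0, "wz": 0.14}, {"dx": 0.002, "dy": 0, "dz": 0.062, "wx": 0, "wy": 0, "wz": 0.14}, {"dx": 0.005, "dy": 0, "dz": 0.065, "wx": 0, "wy": 0, "wz": 0.14}, {"dx": 0.007, "dy": 0, "dz": 0.065, "wx": 0, "wy": 0, "wz": 0.14}, {"dx": 0.009, "dy": 0, "dz": 0.065, "wx": 0, "wy": 0, "wz": 0.14}, {"dx": 0.009, "dy": 0, "dz": 0.065, "wx": 0, "wy": 0, "wz": 0.14}]}}

```text
time: 19.45
ee_pos: [0.6232, -0.139, 0.0387]
ee_rot: [[0.999, 0.048, -0.006], [0.048, -0.999, 0.001], [-0.006, -0.001, -1.0]]
contact_force: [-6.6, -0.5, -1.6]
grip_width: 0.0473
```

```bash
python3 gob.py .020 -.151 .0377
```

```text
d [ 0.002  -0.0008  0.001 ] w [-0.06  0.33 -0.18] psi -87.25 p [ 0.6232 -0.139   0.0387] t 19.45 F [-6.5757 -0.543  -1.5915] gw 0.04725448610872751
board now [ 0.018  -0.1517]
```

Emit:
{"op": "apply_moves", "data": {"moves": [{"dx": -0.001, "dy": 0, "dz": 0.001, "wx": 0, "wy": 0, "wz": 0}, {"dx": -0.002, "dy": 0, "dz": 0.001, "wx": 0, "wy": 0, "wz": 0}]}}

```text
time: 19.65
ee_pos: [0.6231, -0.139, 0.0384]
ee_rot: [[0.999, 0.048, -0.002], [0.048, -0.999, 0.0], [-0.002, -0.0, -1.0]]
contact_force: [-2.9, -0.4, -1.3]
grip_width: 0.0469
```

Emit:
{"op": "apply_moves", "data": {"moves": [{"dx": 0, "dy": 0, "dz": 0, "wx": 0, "wy": 0, "wz": 0}, {"dx": 0, "dy": 0, "dz": 0, "wx": 0, "wy": 0, "wz": 0}, {"dx": 0, "dy": 0, "dz": -0.01, "wx": 0, "wy": 0, "wz": 0}, {"dx": 0, "dy": 0, "dz": -0.03, "wx": 0, "wy": 0, "wz": 0}, {"dx": 0, "dy": 0, "dz": -0.06, "wx": 0, "wy": 0, "wz": 0}, {"dx": 0, "dy": 0, "dz": -0.09, "wx": 0, "wy": 0, "wz": 0}, {"dx": 0, "dy": 0, "dz": -0.09, "wx": 0, "wy": 0, "wz": 0}], "jaw": -0.38}}

```text
time: 20.35
ee_pos: [0.6276, -0.1406, 0.1335]
ee_rot: [[0.999, 0.049, 0.009], [0.049, -0.999, -0.003], [0.009, 0.003, -1.0]]
contact_force: [0.5, -0.8, 0.2]
grip_width: 0.0591
```

```bash
python3 chk.py t18; python3 go.py .472 -.225 .12 6.2;python3 -c "
from h import *
snap('side','s18',(205,130,355,390),2)"
```

```text
[ 0.4654 -0.1711] board [-0.1412 -0.1757] [376.561  265.9721] 287 179.7
[ 0.4729 -0.2209] board [-0.1362 -0.2259] [395.5863 264.6331] 278 6.1
d [-0.1584  0.0777  0.0105] w [  0.35  -0.18 -93.41] psi -87.21 p [ 0.6264 -0.1396  0.1313] t 20.4 F [ 0.3267  0.4543 -0.0149] gw 0.05907252090057791
```

Emit:
{"op": "apply_moves", "data": {"moves": [{"dx": -0.01, "dy": 0.005, "dz": 0, "wx": 0, "wy": 0, "wz": -7}, {"dx": -0.026, "dy": 0.013, "dz": 0, "wx": 0, "wy": 0, "wz": -15}, {"dx": -0.045, "dy": 0.022, "dz": 0, "wx": 0, "wy": 0, "wz": -23}, {"dx": -0.065, "dy": 0.032, "dz": 0, "wx": 0, "wy": 0, "wz": -31}, {"dx": -0.085, "dy": 0.042, "dz": 0, "wx": 0, "wy": 0, "wz": -39}, {"dx": -0.105, "dy": 0.052, "dz": 0, "wx": 0, "wy": 0, "wz": -47}, {"dx": -0.123, "dy": 0.06, "dz": 0.005, "wx": 0, "wy": 0, "wz": -55}, {"dx": -0.138, "dy": 0.068, "dz": 0.01, "wx": 0, "wy": 0, "wz": -63}, {"dx": -0.15, "dy": 0.073, "dz": 0.015, "wx": 0, "wy": 0, "wz": -71}, {"dx": -0.1584, "dy": 0.0777, "dz": 0.02, "wx": 0, "wy": 0, "wz": -79}], "jaw": -0.5}}

```text
time: 21.45
ee_pos: [0.4683, -0.2241, 0.1073]
ee_rot: [[0.138, 0.99, -0.002], [0.99, -0.138, 0.001], [0.001, -0.002, -1.0]]
contact_force: [0.2, -0.1, -0.4]
grip_width: 0.0642
```

Emit:
{"op": "apply_moves", "data": {"moves": [{"dx": 0, "dy": 0, "dz": 0, "wx": 0, "wy": 0, "wz": -8}, {"dx": 0, "dy": 0, "dz": 0, "wx": 0, "wy": 0, "wz": -14.41}, {"dx": 0, "dy": 0, "dz": 0, "wx": 0, "wy": 0, "wz": -14.41}, {"dx": 0, "dy": 0, "dz": 0, "wx": 0, "wy": 0, "wz": -14.41}]}}

```text
time: 21.85
ee_pos: [0.4695, -0.2239, 0.1076]
ee_rot: [[-0.105, 0.994, -0.001], [0.994, 0.105, 0.001], [0.001, -0.001, -1.0]]
contact_force: [-1.2, 0.4, -0.3]
grip_width: 0.0636
```

```bash
python3 chk.py t19; python3 go.py .4725 -.225 .0265 6.2
```

```text
[ 0.629  -0.1383] board [ 0.0239 -0.1513] [366.9221 204.6598] 244 94.6
[ 0.4684 -0.1674] board [-0.1379 -0.1722] [375.2091 264.7   ] 220 2.2
d [-0.0014  0.0028  0.0812] w [-0.03 -0.02 -0.15] psi 6.05 p [ 0.4696 -0.2239  0.1077] t 21.9 F [ 0.3306 -0.3803  0.3432] gw 0.0642148844233845
```

Emit:
{"op": "apply_moves", "data": {"moves": [{"dx": 0, "dy": 0.003, "dz": 0.02, "wx": 0, "wy": 0, "wz": 0}, {"dx": 0, "dy": 0.003, "dz": 0.04, "wx": 0, "wy": 0, "wz": 0}, {"dx": 0, "dy": 0.003, "dz": 0.06, "wx": 0, "wy": 0, "wz": 0}, {"dx": 0, "dy": 0.003, "dz": 0.073, "wx": 0, "wy": 0, "wz": 0}, {"dx": 0, "dy": 0.003, "dz": 0.08, "wx": 0, "wy": 0, "wz": 0}, {"dx": 0, "dy": 0.003, "dz": 0.08, "wx": 0, "wy": 0, "wz": 0}]}}

```text
time: 22.5
ee_pos: [0.4723, -0.2236, 0.0274]
ee_rot: [[-0.107, 0.994, -0.001], [0.994, 0.107, 0.001], [0.001, -0.001, -1.0]]
contact_force: [0.8, 0.3, 0.0]
grip_width: 0.0642
```

Emit:
{"op": "apply_moves", "data": {"moves": [{"dx": 0, "dy": 0, "dz": 0, "wx": 0, "wy": 0, "wz": 0}, {"dx": 0, "dy": 0, "dz": 0, "wx": 0, "wy": 0, "wz": 0}, {"dx": 0, "dy": 0, "dz": 0.002, "wx": 0, "wy": 0, "wz": 0}, {"dx": 0, "dy": 0, "dz": 0.002, "wx": 0, "wy": 0, "wz": 0}], "jaw": -0.2}}

```text
time: 22.9
ee_pos: [0.4733, -0.2242, 0.027]
ee_rot: [[-0.108, 0.994, 0.001], [0.994, 0.108, -0.001], [-0.001, 0.001, -1.0]]
contact_force: [0.3, 0.5, 5.9]
grip_width: 0.0514
```

```bash
python3 go.py .4725 -.225 .0245 6.2; python3 -c "
from h import *
snap('side','s19',(235,280,315,340),8)"
```

```text
d [-0.0007 -0.0008  0.0025] w [ 0.08  0.04 -0.03] psi 6.17 p [ 0.4733 -0.2242  0.027 ] t 22.9 F [0.2914 0.5186 5.8984] gw 0.051410000620556943
```

Emit:
{"op": "apply_moves", "data": {"moves": [{"dx": 0, "dy": 0, "dz": -0.003, "wx": 0, "wy": 0, "wz": 0}, {"dx": 0, "dy": -0.0015, "dz": -0.003, "wx": 0, "wy": 0, "wz": 0}, {"dx": 0, "dy": -0.0015, "dz": -0.002, "wx": 0, "wy": 0, "wz": 0}, {"dx": 0, "dy": -0.0015, "dz": -0.001, "wx": 0, "wy": 0, "wz": 0}, {"dx": 0, "dy": -0.0015, "dz": -0.001, "wx": 0, "wy": 0, "wz": 0}], "jaw": -0.45}}

```text
time: 23.45
ee_pos: [0.4711, -0.2239, 0.0268]
ee_rot: [[-0.108, 0.994, -0.0], [0.994, 0.108, 0.0], [0.0, -0.0, -1.0]]
contact_force: [0.5, -0.6, -0.7]
grip_width: 0.0619
```

```bash
python3 go.py .4725 -.225 .0245 6.2; python3 -c "
from h import *
snap('side','s20',(235,280,315,340),8)"
```

```text
d [-0.0013  0.0013  0.0023] w [-0.02 -0.02 -0.02] psi 6.18 p [ 0.4711 -0.2239  0.0268] t 23.45 F [ 0.477  -0.6429 -0.7343] gw 0.061858079770995444
```

Emit:
{"op": "apply_moves", "data": {"moves": [{"dx": -0.003, "dy": -0.002, "dz": 0, "wx": 0, "wy": 0, "wz": 0}, {"dx": -0.003, "dy": -0.002, "dz": 0.001, "wx": 0, "wy": 0, "wz": 0}, {"dx": -0.003, "dy": -0.002, "dz": 0.002, "wx": 0, "wy": 0, "wz": 0}, {"dx": -0.003, "dy": -0.002, "dz": 0.002, "wx": 0, "wy": 0, "wz": 0}]}}

```text
time: 23.9
ee_pos: [0.4695, -0.2271, 0.025]
ee_rot: [[-0.108, 0.994, -0.0], [0.994, 0.108, 0.0], [0.0, -0.0, -1.0]]
contact_force: [0.1, -0.3, 0.3]
grip_width: 0.0623
```

Emit:
{"op": "apply_moves", "data": {"moves": [{"dx": 0, "dy": 0, "dz": 0, "wx": 0, "wy": 0, "wz": 0}, {"dx": 0, "dy": 0, "dz": 0, "wx": 0, "wy": 0, "wz": 0}, {"dx": 0, "dy": 0, "dz": 0, "wx": 0, "wy": 0, "wz": 0}], "jaw": -0.2}}

```text
time: 24.2
ee_pos: [0.4697, -0.2271, 0.0251]
ee_rot: [[-0.108, 0.994, 0.0], [0.994, 0.108, -0.0], [-0.0, 0.0, -1.0]]
contact_force: [0.4, 0.3, 0.6]
grip_width: 0.0511
```

Emit:
{"op": "apply_moves", "data": {"moves": [{"dx": 0, "dy": 0, "dz": 0, "wx": 0, "wy": 0, "wz": 0}, {"dx": 0, "dy": 0, "dz": 0, "wx": 0, "wy": 0, "wz": 0}, {"dx": 0, "dy": 0, "dz": 0, "wx": 0, "wy": 0, "wz": 0}], "jaw": -0.1}}

```text
time: 24.5
ee_pos: [0.4698, -0.2271, 0.0256]
ee_rot: [[-0.108, 0.994, 0.001], [0.994, 0.108, 0.0], [-0.0, 0.001, -1.0]]
contact_force: [-1.5, 0.9, 5.5]
grip_width: 0.0479
```

Emit:
{"op": "apply_moves", "data": {"moves": [{"dx": 0, "dy": 0, "dz": 0, "wx": 0, "wy": 0, "wz": 0}, {"dx": 0, "dy": 0, "dz": 0, "wx": 0, "wy": 0, "wz": 0}, {"dx": 0, "dy": 0, "dz": 0, "wx": 0, "wy": 0, "wz": 0}], "jaw": 1}}

```text
time: 24.8
ee_pos: [0.4698, -0.2271, 0.0258]
ee_rot: [[-0.108, 0.994, 0.001], [0.994, 0.108, 0.0], [0.0, 0.001, -1.0]]
contact_force: [-0.9, 1.1, 7.4]
grip_width: 0.0461
```

Emit:
{"op": "apply_moves", "data": {"moves": [{"dx": 0, "dy": 0, "dz": -0.01, "wx": 0, "wy": 0, "wz": 0}, {"dx": 0, "dy": 0, "dz": -0.03, "wx": 0, "wy": 0, "wz": 0}, {"dx": 0, "dy": 0, "dz": -0.06, "wx": 0, "wy": 0, "wz": 0}, {"dx": 0, "dy": 0, "dz": -0.09, "wx": 0, "wy": 0, "wz": 0}, {"dx": 0, "dy": 0, "dz": -0.11, "wx": 0, "wy": 0, "wz": 0}, {"dx": 0, "dy": 0, "dz": -0.11, "wx": 0, "wy": 0, "wz": 0}, {"dx": 0, "dy": 0, "dz": -0.11, "wx": 0, "wy": 0, "wz": 0}]}}

```text
time: 25.5
ee_pos: [0.4696, -0.2269, 0.1354]
ee_rot: [[-0.108, 0.994, 0.0], [0.994, 0.108, -0.0], [-0.0, 0.0, -1.0]]
contact_force: [-1.1, -0.0, -1.2]
grip_width: 0.0463
```

```bash
python3 gob.py .009 -.227 .1;python3 -c "
from h import *
snap('side','s21',(205,230,335,380),4)"
```

```text
d [-0.0038  0.1489  0.0355] w [ 0.02 -0.02 93.27] psi 6.2 p [ 0.4696 -0.2269  0.1354] t 25.5 F [-1.1096 -0.0221 -1.223 ] gw 0.04630890218970049
board now [-0.1399 -0.2317]
```

Emit:
{"op": "apply_moves", "data": {"moves": [{"dx": 0, "dy": 0.01, "dz": 0, "wx": 0, "wy": 0, "wz": 7}, {"dx": 0, "dy": 0.026, "dz": 0, "wx": 0, "wy": 0, "wz": 15}, {"dx": 0, "dy": 0.044, "dz": 0, "wx": 0, "wy": 0, "wz": 23}, {"dx": 0, "dy": 0.062, "dz": 0, "wx": 0, "wy": 0, "wz": 31}, {"dx": 0, "dy": 0.08, "dz": 0, "wx": 0, "wy": 0, "wz": 39}, {"dx": 0, "dy": 0.098, "dz": 0.005, "wx": 0, "wy": 0, "wz": 47}, {"dx": 0, "dy": 0.116, "dz": 0.01, "wx": 0, "wy": 0, "wz": 55}, {"dx": -0.002, "dy": 0.13, "dz": 0.018, "wx": 0, "wy": 0, "wz": 63}, {"dx": -0.003, "dy": 0.142, "dz": 0.024, "wx": 0, "wy": 0, "wz": 71}, {"dx": -0.004, "dy": 0.149, "dz": 0.03, "wx": 0, "wy": 0, "wz": 79}]}}

```text
time: 26.55
ee_pos: [0.6181, -0.2144, 0.1027]
ee_rot: [[0.957, 0.291, -0.003], [0.291, -0.957, 0.001], [-0.002, -0.002, -1.0]]
contact_force: [-0.7, 0.5, 0.3]
grip_width: 0.046
```

Emit:
{"op": "apply_moves", "data": {"moves": [{"dx": 0, "dy": 0, "dz": 0, "wx": 0, "wy": 0, "wz": 7}, {"dx": 0, "dy": 0, "dz": 0, "wx": 0, "wy": 0, "wz": 14.27}, {"dx": 0, "dy": 0, "dz": 0, "wx": 0, "wy": 0, "wz": 14.27}, {"dx": 0, "dy": 0, "dz": 0, "wx": 0, "wy": 0, "wz": 14.27}]}}

```text
time: 26.95
ee_pos: [0.6174, -0.2149, 0.1038]
ee_rot: [[0.999, 0.054, -0.002], [0.054, -0.999, 0.0], [-0.002, -0.0, -1.0]]
contact_force: [0.5, 0.1, 0.4]
grip_width: 0.0466
```

```bash
python3 gob.py .018 -.227 .0377
```

```text
d [ 0.0098 -0.0001  0.0661] w [-0.03  0.13  0.14] psi -86.93 p [ 0.6174 -0.2149  0.1038] t 26.95 F [0.5407 0.1248 0.4308] gw 0.04661135611377802
board now [ 0.0084 -0.2272]
```

Emit:
{"op": "apply_moves", "data": {"moves": [{"dx": 0, "dy": 0, "dz": 0.02, "wx": 0, "wy": 0, "wz": 0.14}, {"dx": 0, "dy": 0, "dz": 0.04, "wx": 0, "wy": 0, "wz": 0.14}, {"dx": 0, "dy": 0, "dz": 0.055, "wx": 0, "wy": 0, "wz": 0.14}, {"dx": 0.002, "dy": 0, "dz": 0.062, "wx": 0, "wy": 0, "wz": 0.14}, {"dx": 0.005, "dy": 0, "dz": 0.0655, "wx": 0, "wy": 0, "wz": 0.14}, {"dx": 0.008, "dy": 0, "dz": 0.0655, "wx": 0, "wy": 0, "wz": 0.14}, {"dx": 0.01, "dy": 0, "dz": 0.0655, "wx": 0, "wy": 0, "wz": 0.14}, {"dx": 0.01, "dy": 0, "dz": 0.0655, "wx": 0, "wy": 0, "wz": 0.14}]}}

```text
time: 27.75
ee_pos: [0.6265, -0.2148, 0.0397]
ee_rot: [[0.999, 0.048, -0.003], [0.048, -0.999, 0.0], [-0.003, -0.0, -1.0]]
contact_force: [-4.8, 0.6, -0.6]
grip_width: 0.0463
```

```bash
python3 gob.py .018 -.227 .0377
```

```text
d [ 0.0005 -0.0006  0.002 ] w [-0.03  0.19 -0.15] psi -87.22 p [ 0.6265 -0.2148  0.0397] t 27.75 F [-4.7606  0.6091 -0.6483] gw 0.04629519239354789
board now [ 0.0175 -0.2276]
```

Emit:
{"op": "apply_moves", "data": {"moves": [{"dx": -0.001, "dy": 0, "dz": 0.001, "wx": 0, "wy": 0, "wz": 0}, {"dx": -0.0015, "dy": 0, "dz": 0.0015, "wx": 0, "wy": 0, "wz": 0}]}}

```text
time: 27.95
ee_pos: [0.6264, -0.2149, 0.0385]
ee_rot: [[0.999, 0.048, -0.0], [0.048, -0.999, -0.0], [-0.0, 0.0, -1.0]]
contact_force: [-3.2, 0.3, 0.7]
grip_width: 0.0464
```

Emit:
{"op": "apply_moves", "data": {"moves": [{"dx": 0, "dy": 0, "dz": 0, "wx": 0, "wy": 0, "wz": 0}, {"dx": 0, "dy": 0, "dz": 0, "wx": 0, "wy": 0, "wz": 0}, {"dx": 0, "dy": 0, "dz": -0.01, "wx": 0, "wy": 0, "wz": 0}, {"dx": 0, "dy": 0, "dz": -0.03, "wx": 0, "wy": 0, "wz": 0}, {"dx": 0, "dy": 0, "dz": -0.06, "wx": 0, "wy": 0, "wz": 0}, {"dx": 0, "dy": 0, "dz": -0.09, "wx": 0, "wy": 0, "wz": 0}, {"dx": 0, "dy": 0, "dz": -0.09, "wx": 0, "wy": 0, "wz": 0}], "jaw": -0.38}}

```text
time: 28.65
ee_pos: [0.6298, -0.2167, 0.1336]
ee_rot: [[0.999, 0.049, 0.009], [0.049, -0.999, -0.004], [0.009, 0.004, -1.0]]
contact_force: [0.3, 0.1, -0.3]
grip_width: 0.0589
```

```bash
python3 chk.py t22; python3 go.py .463 -.175 .12 6.2;python3 -c "
from h import *
snap('side','s22',(205,130,355,390),2)"
```

```text
[ 0.4657 -0.1711] board [-0.1409 -0.1757] [376.5651 265.8493] 292 2.2
d [-0.1636 -0.0487  0.0103] w [  0.37  -0.14 -93.41] psi -87.21 p [ 0.6287 -0.2156  0.1313] t 28.7 F [ 0.379   0.0688 -1.0699] gw 0.05897013364364802
```

Emit:
{"op": "apply_moves", "data": {"moves": [{"dx": -0.01, "dy": -0.003, "dz": 0, "wx": 0, "wy": 0, "wz": -7}, {"dx": -0.026, "dy": -0.008, "dz": 0, "wx": 0, "wy": 0, "wz": -15}, {"dx": -0.045, "dy": -0.013, "dz": 0, "wx": 0, "wy": 0, "wz": -23}, {"dx": -0.065, "dy": -0.019, "dz": 0, "wx": 0, "wy": 0, "wz": -31}, {"dx": -0.085, "dy": -0.025, "dz": 0, "wx": 0, "wy": 0, "wz": -39}, {"dx": -0.105, "dy": -0.031, "dz": 0, "wx": 0, "wy": 0, "wz": -47}, {"dx": -0.125, "dy": -0.037, "dz": 0.005, "wx": 0, "wy": 0, "wz": -55}, {"dx": -0.14, "dy": -0.042, "dz": 0.01, "wx": 0, "wy": 0, "wz": -63}, {"dx": -0.153, "dy": -0.046, "dz": 0.015, "wx": 0, "wy": 0, "wz": -71}, {"dx": -0.163, "dy": -0.049, "dz": 0.02, "wx": 0, "wy": 0, "wz": -79}], "jaw": -0.45}}

```text
time: 29.75
ee_pos: [0.4601, -0.1728, 0.1073]
ee_rot: [[0.137, 0.991, -0.002], [0.991, -0.137, 0.001], [0.001, -0.002, -1.0]]
contact_force: [-0.1, 0.7, 0.5]
grip_width: 0.0623
```

Emit:
{"op": "apply_moves", "data": {"moves": [{"dx": 0, "dy": 0, "dz": 0, "wx": 0, "wy": 0, "wz": -8}, {"dx": 0, "dy": 0, "dz": 0, "wx": 0, "wy": 0, "wz": -14.41}, {"dx": 0, "dy": 0, "dz": 0, "wx": 0, "wy": 0, "wz": -14.41}, {"dx": 0, "dy": 0, "dz": 0, "wx": 0, "wy": 0, "wz": -14.41}]}}

```text
time: 30.15
ee_pos: [0.4613, -0.1734, 0.1077]
ee_rot: [[-0.105, 0.994, -0.001], [0.994, 0.105, 0.001], [0.001, -0.001, -1.0]]
contact_force: [0.0, -0.4, 0.2]
grip_width: 0.062
```

```bash
python3 chk.py t23; python3 go.py .4635 -.1755 .027 6.2
```

```text
[ 0.629  -0.1382] board [ 0.0239 -0.1513] [366.9102 204.6327] 245 94.6
[ 0.6337 -0.2142] board [ 0.0247 -0.2274] [395.0702 205.1405] 242 90.6
d [-0.0022  0.0021  0.0807] w [-0.04 -0.02 -0.16] psi 6.04 p [ 0.4613 -0.1735  0.1077] t 30.2 F [ 0.1233  1.0818 -1.0906] gw 0.06199848357583647
```

Emit:
{"op": "apply_moves", "data": {"moves": [{"dx": -0.002, "dy": 0.001, "dz": 0.02, "wx": 0, "wy": 0, "wz": 0}, {"dx": -0.002, "dy": 0.001, "dz": 0.04, "wx": 0, "wy": 0, "wz": 0}, {"dx": -0.002, "dy": 0.001, "dz": 0.06, "wx": 0, "wy": 0, "wz": 0}, {"dx": -0.002, "dy": 0.001, "dz": 0.073, "wx": 0, "wy": 0, "wz": 0}, {"dx": -0.002, "dy": 0.001, "dz": 0.081, "wx": 0, "wy": 0, "wz": 0}, {"dx": -0.002, "dy": 0.001, "dz": 0.081, "wx": 0, "wy": 0, "wz": 0}]}}

```text
time: 30.8
ee_pos: [0.4622, -0.1753, 0.0263]
ee_rot: [[-0.107, 0.994, -0.002], [0.994, 0.107, 0.001], [0.001, -0.002, -1.0]]
contact_force: [0.4, 0.1, -0.7]
grip_width: 0.0616
```

```bash
python3 go.py .4635 -.1755 .027 6.2; python3 -c "
from h import *
snap('side','s24',(225,260,305,320),8)"
```

```text
d [-0.0004  0.0013 -0.0007] w [-0.09 -0.04 -0.05] psi 6.15 p [ 0.4622 -0.1753  0.0263] t 30.8 F [ 0.3874  0.1016 -0.6996] gw 0.06158339505660962
```

Well centred. Lower slightly and close in stages.

Emit:
{"op": "apply_moves", "data": {"moves": [{"dx": -0.001, "dy": -0.0005, "dz": 0.001, "wx": 0, "wy": 0, "wz": 0}, {"dx": -0.001, "dy": -0.0005, "dz": 0.001, "wx": 0, "wy": 0, "wz": 0}, {"dx": -0.001, "dy": -0.0005, "dz": 0.001, "wx": 0, "wy": 0, "wz": 0}], "jaw": -0.2}}

```text
time: 31.15
ee_pos: [0.4633, -0.1765, 0.027]
ee_rot: [[-0.108, 0.994, 0.002], [0.994, 0.108, -0.0], [-0.001, 0.002, -1.0]]
contact_force: [0.1, 1.4, 4.9]
grip_width: 0.0513
```

Emit:
{"op": "apply_moves", "data": {"moves": [{"dx": 0, "dy": 0, "dz": 0, "wx": 0, "wy": 0, "wz": 0}, {"dx": 0, "dy": 0, "dz": 0, "wx": 0, "wy": 0, "wz": 0}, {"dx": 0, "dy": 0, "dz": 0, "wx": 0, "wy": 0, "wz": 0}], "jaw": -0.1}}

```text
time: 31.45
ee_pos: [0.4639, -0.1769, 0.0275]
ee_rot: [[-0.108, 0.994, 0.004], [0.994, 0.108, -0.001], [-0.001, 0.004, -1.0]]
contact_force: [0.6, 0.9, 11.1]
grip_width: 0.0474
```

Emit:
{"op": "apply_moves", "data": {"moves": [{"dx": 0, "dy": 0, "dz": 0, "wx": 0, "wy": 0, "wz": 0}, {"dx": 0, "dy": 0, "dz": 0, "wx": 0, "wy": 0, "wz": 0}, {"dx": 0, "dy": 0, "dz": 0, "wx": 0, "wy": 0, "wz": 0}], "jaw": 1}}

```text
time: 31.75
ee_pos: [0.4664, -0.179, 0.0304]
ee_rot: [[-0.106, 0.994, 0.01], [0.994, 0.106, -0.004], [-0.005, 0.01, -1.0]]
contact_force: [-3.0, 0.8, 27.0]
grip_width: 0.0039
```

Emit:
{"op": "apply_moves", "data": {"moves": [{"dx": 0, "dy": 0, "dz": -0.02, "wx": 0, "wy": 0, "wz": 0}, {"dx": 0, "dy": 0, "dz": -0.04, "wx": 0, "wy": 0, "wz": 0}, {"dx": 0, "dy": 0, "dz": -0.06, "wx": 0, "wy": 0, "wz": 0}, {"dx": 0, "dy": 0, "dz": -0.06, "wx": 0, "wy": 0, "wz": 0}], "jaw": -0.45}}

```text
time: 32.15
ee_pos: [0.4635, -0.1774, 0.0883]
ee_rot: [[-0.107, 0.994, 0.004], [0.994, 0.107, -0.002], [-0.002, 0.004, -1.0]]
contact_force: [-0.5, -0.2, 0.1]
grip_width: 0.0614
```

```bash
python3 chk.py t25;python3 go.py .4605 -.1765 .027 6.2; python3 -c "
from h import *
snap('side','s25',(215,250,315,325),6)
a=cv2.imread('pics/raw_t25.png')
cv2.imwrite('pics/z25.png',cv2.resize(a[230:300,350:460],None,fx=6,fy=6,interpolation=2))"
```

```text
[ 0.6287 -0.1381] board [ 0.0236 -0.1511] [366.8502 204.7368] 247 94.6
[ 0.6337 -0.2143] board [ 0.0247 -0.2275] [395.1116 205.1488] 242 94.6
d [ 0.0008 -0.0024  0.0601] w [ 0.12  0.08 -0.03] psi 6.17 p [ 0.4628 -0.177   0.0871] t 32.2 F [ 0.3649  0.4634 -0.8806] gw 0.06193459315043669
```

Emit:
{"op": "apply_moves", "data": {"moves": [{"dx": 0, "dy": -0.0015, "dz": 0.02, "wx": 0, "wy": 0, "wz": 0}, {"dx": 0, "dy": -0.0015, "dz": 0.04, "wx": 0, "wy": 0, "wz": 0}, {"dx": 0, "dy": -0.0015, "dz": 0.053, "wx": 0, "wy": 0, "wz": 0}, {"dx": 0, "dy": -0.0015, "dz": 0.06, "wx": 0, "wy": 0, "wz": 0}, {"dx": 0, "dy": -0.0015, "dz": 0.06, "wx": 0, "wy": 0, "wz": 0}]}}

```text
time: 32.75
ee_pos: [0.4608, -0.1765, 0.0253]
ee_rot: [[-0.108, 0.994, -0.001], [0.994, 0.108, 0.001], [0.001, -0.0, -1.0]]
contact_force: [-0.5, 0.8, 0.1]
grip_width: 0.0619
```

```bash
python3 go.py .4605 -.1765 .027 6.2; python3 -c "
from h import *
snap('side','s26',(225,260,305,320),8)"
```

```text
d [ 0.     -0.0003 -0.0017] w [-0.03 -0.04 -0.02] psi 6.18 p [ 0.4608 -0.1765  0.0253] t 32.75 F [-0.5435  0.8444  0.1147] gw 0.061917866370612036
```

Emit:
{"op": "apply_moves", "data": {"moves": [{"dx": 0, "dy": 0, "dz": 0, "wx": 0, "wy": 0, "wz": 0}, {"dx": 0, "dy": 0, "dz": 0, "wx": 0, "wy": 0, "wz": 0}, {"dx": 0, "dy": 0, "dz": 0, "wx": 0, "wy": 0, "wz": 0}], "jaw": -0.2}}

```text
time: 33.1
ee_pos: [0.4628, -0.177, 0.0269]
ee_rot: [[-0.108, 0.994, 0.004], [0.994, 0.108, -0.001], [-0.002, 0.004, -1.0]]
contact_force: [3.1, 1.3, 5.2]
grip_width: 0.051
```

Emit:
{"op": "apply_moves", "data": {"moves": [{"dx": 0, "dy": 0, "dz": 0, "wx": 0, "wy": 0, "wz": 0}, {"dx": 0, "dy": 0, "dz": 0, "wx": 0, "wy": 0, "wz": 0}, {"dx": 0, "dy": 0, "dz": 0, "wx": 0, "wy": 0, "wz": 0}], "jaw": -0.1}}

```text
time: 33.4
ee_pos: [0.4645, -0.1771, 0.0276]
ee_rot: [[-0.109, 0.994, 0.007], [0.994, 0.109, -0.002], [-0.002, 0.007, -1.0]]
contact_force: [3.6, 1.8, 10.3]
grip_width: 0.0468
```

```bash
python3 -c "
from h import *
snap('side','s27',(225,260,305,320),8)"
```

Emit:
{"op": "apply_moves", "data": {"moves": [{"dx": 0, "dy": 0.003, "dz": -0.003, "wx": 0, "wy": 0, "wz": 0}, {"dx": 0, "dy": 0.003, "dz": -0.003, "wx": 0, "wy": 0, "wz": 0}, {"dx": -0.001, "dy": 0.003, "dz": 0, "wx": 0, "wy": 0, "wz": 0}, {"dx": -0.001, "dy": 0.003, "dz": 0.0, "wx": 0, "wy": 0, "wz": 0}], "jaw": -0.4}}

```text
time: 33.85
ee_pos: [0.463, -0.1774, 0.0255]
ee_rot: [[-0.107, 0.994, -0.002], [0.994, 0.107, 0.0], [0.0, -0.002, -1.0]]
contact_force: [0.2, 0.2, 0.4]
grip_width: 0.0595
```

```bash
python3 go.py .4605 -.1765 .027 6.2; python3 -c "
from h import *
snap('side','s28',(225,260,305,320),8)"
```

```text
d [ 0.0012 -0.0024 -0.0015] w [-0.1  -0.03 -0.05] psi 6.15 p [ 0.463  -0.1774  0.0255] t 33.85 F [0.2256 0.161  0.4352] gw 0.05951258577458929
```

Emit:
{"op": "apply_moves", "data": {"moves": [{"dx": 0, "dy": 0.001, "dz": 0.001, "wx": 0, "wy": 0, "wz": 0}, {"dx": 0, "dy": 0.001, "dz": 0.0015, "wx": 0, "wy": 0, "wz": 0}, {"dx": 0, "dy": 0.001, "dz": 0.0015, "wx": 0, "wy": 0, "wz": 0}]}}

```text
time: 34.2
ee_pos: [0.4648, -0.1772, 0.0244]
ee_rot: [[-0.108, 0.994, -0.0], [0.994, 0.108, 0.0], [0.0, -0.0, -1.0]]
contact_force: [0.2, -0.0, 0.3]
grip_width: 0.0595
```

Emit:
{"op": "apply_moves", "data": {"moves": [{"dx": 0, "dy": 0, "dz": 0, "wx": 0, "wy": 0, "wz": 0}, {"dx": 0, "dy": 0, "dz": 0, "wx": 0, "wy": 0, "wz": 0}], "jaw": -0.25}}

```text
time: 34.4
ee_pos: [0.4649, -0.1772, 0.0246]
ee_rot: [[-0.108, 0.994, 0.0], [0.994, 0.108, -0.0], [-0.0, 0.0, -1.0]]
contact_force: [-0.0, -0.1, 0.2]
grip_width: 0.0533
```

Emit:
{"op": "apply_moves", "data": {"moves": [{"dx": 0, "dy": 0, "dz": 0, "wx": 0, "wy": 0, "wz": 0}, {"dx": 0, "dy": 0, "dz": 0, "wx": 0, "wy": 0, "wz": 0}], "jaw": -0.2}}

```text
time: 34.6
ee_pos: [0.465, -0.1772, 0.0247]
ee_rot: [[-0.108, 0.994, 0.0], [0.994, 0.108, -0.0], [-0.0, 0.0, -1.0]]
contact_force: [-0.3, 0.1, 0.2]
grip_width: 0.0512
```

Force stays at about zero at 51 mm, as in the good grasps. Close on.

Emit:
{"op": "apply_moves", "data": {"moves": [{"dx": 0, "dy": 0, "dz": 0, "wx": 0, "wy": 0, "wz": 0}, {"dx": 0, "dy": 0, "dz": 0, "wx": 0, "wy": 0, "wz": 0}], "jaw": -0.1}}

```text
time: 34.8
ee_pos: [0.4649, -0.1773, 0.0251]
ee_rot: [[-0.108, 0.994, 0.0], [0.994, 0.108, 0.0], [0.0, 0.0, -1.0]]
contact_force: [-1.2, 1.7, 5.6]
grip_width: 0.048
```

Emit:
{"op": "apply_moves", "data": {"moves": [{"dx": 0, "dy": 0, "dz": 0, "wx": 0, "wy": 0, "wz": 0}, {"dx": 0, "dy": 0, "dz": 0, "wx": 0, "wy": 0, "wz": 0}, {"dx": 0, "dy": 0, "dz": 0, "wx": 0, "wy": 0, "wz": 0}], "jaw": 1}}

```text
time: 35.1
ee_pos: [0.465, -0.1773, 0.0253]
ee_rot: [[-0.108, 0.994, 0.001], [0.994, 0.108, 0.0], [0.0, 0.001, -1.0]]
contact_force: [-1.0, 0.0, 7.0]
grip_width: 0.0469
```

Emit:
{"op": "apply_moves", "data": {"moves": [{"dx": 0, "dy": 0, "dz": -0.01, "wx": 0, "wy": 0, "wz": 0}, {"dx": 0, "dy": 0, "dz": -0.03, "wx": 0, "wy": 0, "wz": 0}, {"dx": 0, "dy": 0, "dz": -0.06, "wx": 0, "wy": 0, "wz": 0}, {"dx": 0, "dy": 0, "dz": -0.09, "wx": 0, "wy": 0, "wz": 0}, {"dx": 0, "dy": 0, "dz": -0.11, "wx": 0, "wy": 0, "wz": 0}, {"dx": 0, "dy": 0, "dz": -0.11, "wx": 0, "wy": 0, "wz": 0}, {"dx": 0, "dy": 0, "dz": -0.11, "wx": 0, "wy": 0, "wz": 0}]}}

```text
time: 35.8
ee_pos: [0.4649, -0.177, 0.135]
ee_rot: [[-0.108, 0.994, 0.001], [0.994, 0.108, 0.0], [-0.0, 0.001, -1.0]]
contact_force: [-0.5, 0.1, 0.1]
grip_width: 0.0469
```

```bash
python3 gob.py -.038 -.18 .1; python3 -c "
from h import *
snap('side','s29',(205,220,335,380),3)"
```

```text
d [-0.0043  0.1038  0.035 ] w [ 0.03 -0.03 93.27] psi 6.2 p [ 0.4649 -0.177   0.135 ] t 35.8 F [-0.475   0.0525  0.1133] gw 0.04690461991171925
board now [-0.1419 -0.1816]
```

```bash
python3 gob.py -.041 -.105 .1
```

```text
d [0.0705 0.1056 0.0342] w [-0.06  0.01 93.27] psi 6.2 p [ 0.4644 -0.1769  0.1343] t 35.85 F [-0.2039 -0.0924 -0.3509] gw 0.04668781975101111
board now [-0.1424 -0.1814]
```

Emit:
{"op": "apply_moves", "data": {"moves": [{"dx": 0.005, "dy": 0.008, "dz": 0, "wx": 0, "wy": 0, "wz": 7}, {"dx": 0.013, "dy": 0.018, "dz": 0, "wx": 0, "wy": 0, "wz": 15}, {"dx": 0.021, "dy": 0.03, "dz": 0, "wx": 0, "wy": 0, "wz": 23}, {"dx": 0.03, "dy": 0.044, "dz": 0, "wx": 0, "wy": 0, "wz": 31}, {"dx": 0.038, "dy": 0.057, "dz": 0, "wx": 0, "wy": 0, "wz": 39}, {"dx": 0.046, "dy": 0.07, "dz": 0.005, "wx": 0, "wy": 0, "wz": 47}, {"dx": 0.054, "dy": 0.082, "dz": 0.01, "wx": 0, "wy": 0, "wz": 55}, {"dx": 0.062, "dy": 0.092, "dz": 0.018, "wx": 0, "wy": 0, "wz": 63}, {"dx": 0.067, "dy": 0.1, "dz": 0.024, "wx": 0, "wy": 0, "wz": 71}, {"dx": 0.0705, "dy": 0.1056, "dz": 0.03, "wx": 0, "wy": 0, "wz": 79}]}}

```text
time: 36.85
ee_pos: [0.5618, -0.0949, 0.1026]
ee_rot: [[0.957, 0.291, -0.003], [0.291, -0.957, 0.0], [-0.003, -0.001, -1.0]]
contact_force: [0.1, -0.5, -0.1]
grip_width: 0.0464
```

Emit:
{"op": "apply_moves", "data": {"moves": [{"dx": 0, "dy": 0, "dz": 0, "wx": 0, "wy": 0, "wz": 7}, {"dx": 0, "dy": 0, "dz": 0, "wx": 0, "wy": 0, "wz": 14.27}, {"dx": 0, "dy": 0, "dz": 0, "wx": 0, "wy": 0, "wz": 14.27}, {"dx": 0, "dy": 0, "dz": 0, "wx": 0, "wy": 0, "wz": 14.27}]}}

```text
time: 37.25
ee_pos: [0.5615, -0.0957, 0.1035]
ee_rot: [[0.999, 0.054, -0.002], [0.054, -0.999, -0.0], [-0.002, 0.0, -1.0]]
contact_force: [0.1, -1.1, 0.1]
grip_width: 0.0468
```

```bash
python3 gob.py -.041 -.105 .0385;  python3 -c "
from h import *
snap('side','s30',(225,160,375,310),4)"
```

```text
d [ 0.0004 -0.0004  0.065 ] w [0.01 0.12 0.15] psi -86.92 p [ 0.5615 -0.0957  0.1035] t 37.25 F [ 0.0629 -1.1255  0.1382] gw 0.046777495509441984
board now [-0.0413 -0.1054]
```

Emit:
{"op": "apply_moves", "data": {"moves": [{"dx": 0, "dy": 0, "dz": 0.02, "wx": 0, "wy": 0, "wz": 0.14}, {"dx": 0, "dy": 0, "dz": 0.04, "wx": 0, "wy": 0, "wz": 0.14}, {"dx": 0, "dy": 0, "dz": 0.055, "wx": 0, "wy": 0, "wz": 0.14}, {"dx": 0, "dy": 0, "dz": 0.062, "wx": 0, "wy": 0, "wz": 0.14}, {"dx": 0, "dy": 0, "dz": 0.0665, "wx": 0, "wy": 0, "wz": 0.14}, {"dx": 0, "dy": 0, "dz": 0.0665, "wx": 0, "wy": 0, "wz": 0.14}]}}

```text
time: 37.9
ee_pos: [0.5624, -0.096, 0.0381]
ee_rot: [[0.999, 0.048, 0.0], [0.048, -0.999, 0.0], [0.0, 0.0, -1.0]]
contact_force: [-0.5, -0.2, -0.1]
grip_width: 0.0467
```

Emit:
{"op": "apply_moves", "data": {"moves": [{"dx": 0, "dy": 0, "dz": 0, "wx": 0, "wy": 0, "wz": 0}, {"dx": 0, "dy": 0, "dz": 0, "wx": 0, "wy": 0, "wz": 0}, {"dx": 0, "dy": 0, "dz": -0.01, "wx": 0, "wy": 0, "wz": 0}, {"dx": 0, "dy": 0, "dz": -0.03, "wx": 0, "wy": 0, "wz": 0}, {"dx": 0, "dy": 0, "dz": -0.07, "wx": 0, "wy": 0, "wz": 0}, {"dx": 0, "dy": 0, "dz": -0.11, "wx": 0, "wy": 0, "wz": 0}, {"dx": 0, "dy": 0, "dz": -0.15, "wx": 0, "wy": 0, "wz": 0}, {"dx": 0, "dy": 0, "dz": -0.18, "wx": 0, "wy": 0, "wz": 0}, {"dx": 0, "dy": 0, "dz": -0.18, "wx": 0, "wy": 0, "wz": 0}], "jaw": -0.38}}

```text
time: 38.8
ee_pos: [0.5646, -0.0973, 0.2233]
ee_rot: [[0.999, 0.048, 0.009], [0.048, -0.999, -0.002], [0.008, 0.002, -1.0]]
contact_force: [-0.1, -0.3, -0.7]
grip_width: 0.059
```

```bash
python3 chk.py t31 .038; python3 go.py .4376 .1748 .22 2.93;python3 -c "
from h import *
snap('side','s31',(205,130,355,390),2)
b=cv2.imread('pics/side0.png');cv2.imwrite('pics/c5.png',cv2.resize(b[170:255,190:260],None,fx=8,fy=7,interpolation=2))"
```

```text
[ 0.6302 -0.2298] board [ 0.0204 -0.2427] [401.7761 205.8955] 67 172.7
d [-0.1125 -0.2769  0.0001] w [  0.25  -0.19 -90.15] psi -87.22 p [ 0.5634 -0.0963  0.2209] t 38.85 F [-0.9933  0.5559  0.1126] gw 0.05906233576758487
```

```bash
python3 -c "
from h import *
print(ray('top',246.7,264.3,.131), ray('side',213.75,183.9,.131))
a=ray('side',190+165/8,170+350/7,.006);b=ray('side',190+272/8,170+330/7,.006);print(a,b,np.linalg.norm(b-a),np.degrees(np.arctan2(b[1]-a[1],b[0]-a[0])))
a=ray('side',190+155/8,170+297/7,.040);b=ray('side',190+272/8,170+283/7,.040);c=ray('side',190+125/8,170+222/7,.040);print(a,b,c,np.degrees(np.arctan2(b[1]-a[1],b[0]-a[0])),np.degrees(np.arctan2(c[1]-a[1],c[0]-a[0])),np.linalg.norm(b-a),np.linalg.norm(c-a))
a=cv2.imread('pics/top0.png'); cv2.imwrite('pics/c6.png',cv2.resize(a[245:290,222:270],None,fx=12,fy=12,interpolation=2))
# ellipse coaster in side
"
```

```text
[0.4318 0.1621 0.131 ] [0.4314 0.1579 0.131 ]
[0.4087 0.1502 0.006 ] [0.4494 0.1503 0.006 ] 0.04065228211776833 0.20173924577628338
[0.4076 0.1464 0.04  ] [0.45  0.142 0.04 ] [0.4064 0.1971 0.04  ] -5.886534548170239 91.33247837462355 0.0426645153656572 0.05074320486064289
```

```bash
python3 go.py .4316 .1626 .2 0
```

```text
d [-0.1182 -0.2642  0.019 ] w [  0.06  -0.1  -87.22] psi -87.22 p [ 0.5624 -0.0956  0.2191] t 38.9 F [-0.822   0.1874 -1.0724] gw 0.05915000806399128
```

Emit:
{"op": "apply_moves", "data": {"moves": [{"dx": -0.006, "dy": -0.013, "dz": 0, "wx": 0, "wy": 0, "wz": -7}, {"dx": -0.016, "dy": -0.035, "dz": 0, "wx": 0, "wy": 0, "wz": -15}, {"dx": -0.029, "dy": -0.064, "dz": 0, "wx": 0, "wy": 0, "wz": -23}, {"dx": -0.042, "dy": -0.094, "dz": 0, "wx": 0, "wy": 0, "wz": -31}, {"dx": -0.056, "dy": -0.125, "dz": 0, "wx": 0, "wy": 0, "wz": -39}, {"dx": -0.07, "dy": -0.156, "dz": 0, "wx": 0, "wy": 0, "wz": -47}, {"dx": -0.083, "dy": -0.186, "dz": 0, "wx": 0, "wy": 0, "wz": -55}, {"dx": -0.096, "dy": -0.215, "dz": 0, "wx": 0, "wy": 0, "wz": -63}, {"dx": -0.108, "dy": -0.242, "dz": 0, "wx": 0, "wy": 0, "wz": -71}, {"dx": -0.118, "dy": -0.264, "dz": 0, "wx": 0, "wy": 0, "wz": -79}], "jaw": -0.4}}

```text
time: 39.9
ee_pos: [0.4296, 0.1636, 0.2171]
ee_rot: [[0.136, 0.991, -0.003], [0.991, -0.136, -0.001], [-0.001, -0.003, -1.0]]
contact_force: [0.4, 0.2, 0.2]
grip_width: 0.0599
```

Emit:
{"op": "apply_moves", "data": {"moves": [{"dx": 0, "dy": 0, "dz": 0, "wx": 0, "wy": 0, "wz": -8.2}, {"dx": 0, "dy": 0, "dz": 0, "wx": 0, "wy": 0, "wz": -8.2}, {"dx": 0, "dy": 0, "dz": 0, "wx": 0, "wy": 0, "wz": -8.2}, {"dx": 0, "dy": 0, "dz": 0, "wx": 0, "wy": 0, "wz": -8.2}]}}

```text
time: 40.3
ee_pos: [0.4316, 0.1614, 0.2178]
ee_rot: [[0.004, 1.0, -0.001], [1.0, -0.004, -0.001], [-0.001, -0.001, -1.0]]
contact_force: [0.1, -0.5, 0.5]
grip_width: 0.0597
```

```bash
python3 go.py .4316 .1626 .16 0; python3 chk.py t32 .038;python3 -c "
from h import *
snap('side','s32',(165,100,265,250),4)"
```

```text
d [ 0.0013 -0.      0.0578] w [-0.03  0.04 -0.25] psi -0.25 p [0.4316 0.1614 0.2178] t 40.3 F [ 0.1234 -0.5375  0.4791] gw 0.0597130494600424
[ 0.6225 -0.0601] board [ 0.0214 -0.0729] [338.4027 203.7345] 226 94.6
[ 0.6261 -0.1364] board [ 0.0211 -0.1493] [366.8902 204.6585] 246 94.6
[ 0.6307 -0.2119] board [ 0.0219 -0.2249] [395.1193 205.177 ] 243 94.6
[ 0.5663 -0.0944] board [-0.0365 -0.1043] [350.0488 225.2886] 246 94.6
```

Emit:
{"op": "apply_moves", "data": {"moves": [{"dx": 0.001, "dy": 0, "dz": 0.02, "wx": 0, "wy": 0, "wz": 0}, {"dx": 0.001, "dy": 0, "dz": 0.045, "wx": 0, "wy": 0, "wz": 0}, {"dx": 0.001, "dy": 0, "dz": 0.07, "wx": 0, "wy": 0, "wz": 0}, {"dx": 0.001, "dy": 0, "dz": 0.085, "wx": 0, "wy": 0, "wz": 0}, {"dx": 0.001, "dy": 0, "dz": 0.09, "wx": 0, "wy": 0, "wz": 0}, {"dx": 0.001, "dy": 0, "dz": 0.09, "wx": 0, "wy": 0, "wz": 0}]}}

```text
time: 41.0
ee_pos: [0.4315, 0.1627, 0.1277]
ee_rot: [[0.002, 1.0, -0.001], [1.0, -0.002, -0.001], [-0.001, -0.001, -1.0]]
contact_force: [-0.2, 0.2, 0.4]
grip_width: 0.0599
```

```bash
python3 go.py .4316 .1626 .092 0;python3 -c "
from h import *
snap('side','s33',(165,130,265,250),5)"
```

```text
d [-0.0001  0.0001  0.0357] w [-0.06  0.04 -0.1 ] psi -0.1 p [0.4315 0.1627 0.1277] t 41.0 F [-0.1921  0.1984  0.4037] gw 0.059910884324439584
```

Emit:
{"op": "apply_moves", "data": {"moves": [{"dx": -0.0025, "dy": 0, "dz": 0.01, "wx": 0, "wy": 0, "wz": 0}, {"dx": -0.0025, "dy": 0, "dz": 0.02, "wx": 0, "wy": 0, "wz": 0}, {"dx": -0.0025, "dy": 0, "dz": 0.03, "wx": 0, "wy": 0, "wz": 0}, {"dx": -0.0025, "dy": 0, "dz": 0.036, "wx": 0, "wy": 0, "wz": 0}, {"dx": -0.0025, "dy": 0, "dz": 0.036, "wx": 0, "wy": 0, "wz": 0}]}}

```text
time: 41.55
ee_pos: [0.431, 0.1605, 0.0911]
ee_rot: [[0.001, 1.0, -0.002], [1.0, -0.001, -0.001], [-0.001, -0.002, -1.0]]
contact_force: [-0.3, -0.8, 0.9]
grip_width: 0.0599
```

Emit:
{"op": "apply_moves", "data": {"moves": [{"dx": 0, "dy": 0, "dz": 0, "wx": 0, "wy": 0, "wz": 0}, {"dx": 0, "dy": 0, "dz": 0, "wx": 0, "wy": 0, "wz": 0}, {"dx": 0, "dy": 0, "dz": 0, "wx": 0, "wy": 0, "wz": 0}], "jaw": 0.3}}

```text
time: 41.85
ee_pos: [0.4319, 0.1608, 0.0924]
ee_rot: [[0.001, 1.0, 0.001], [1.0, -0.001, 0.0], [0.0, 0.001, -1.0]]
contact_force: [1.0, -0.5, -0.4]
grip_width: 0.0298
```

```bash
python3 go.py .4316 .1601 .092 0;python3 -c "
from h import *
snap('side','s34',(165,130,265,250),5)"
```

```text
d [-0.0007 -0.0003  0.0004] w [ 0.03 -0.01 -0.03] psi -0.03 p [0.4319 0.1608 0.0924] t 41.85 F [ 0.9558 -0.5401 -0.4249] gw 0.029775788650130537
```

Emit:
{"op": "apply_moves", "data": {"moves": [{"dx": -0.001, "dy": 0, "dz": 0, "wx": 0, "wy": 0, "wz": 0}, {"dx": -0.001, "dy": 0, "dz": 0, "wx": 0, "wy": 0, "wz": 0}, {"dx": -0.001, "dy": 0, "dz": 0, "wx": 0, "wy": 0, "wz": 0}, {"dx": -0.001, "dy": 0, "dz": 0, "wx": 0, "wy": 0, "wz": 0}], "jaw": 1}}

```text
time: 42.3
ee_pos: [0.432, 0.1599, 0.0925]
ee_rot: [[0.0, 1.0, 0.001], [1.0, -0.0, 0.001], [0.001, 0.001, -1.0]]
contact_force: [0.4, 0.6, 5.0]
grip_width: 0.0234
```

```bash
python3 go.py .4316 .1601 .092 0;python3 -c "
from h import *
snap('side','s35',(185,150,245,230),7)"
```

```text
d [ 0.0002 -0.0004  0.0005] w [ 0.05 -0.03 -0.03] psi -0.03 p [0.432  0.1599 0.0925] t 42.3 F [0.3617 0.6451 4.9804] gw 0.02344432947354157
```

Emit:
{"op": "apply_moves", "data": {"moves": [{"dx": 0, "dy": 0, "dz": -0.01, "wx": 0, "wy": 0, "wz": 0}, {"dx": 0, "dy": 0, "dz": -0.03, "wx": 0, "wy": 0, "wz": 0}, {"dx": 0, "dy": 0, "dz": -0.05, "wx": 0, "wy": 0, "wz": 0.5}, {"dx": 0, "dy": 0, "dz": -0.065, "wx": 0, "wy": 0, "wz": 0}, {"dx": 0, "dy": 0, "dz": -0.075, "wx": 0, "wy": 0, "wz": 0}, {"dx": 0, "dy": 0, "dz": -0.075, "wx": 0, "wy": 0, "wz": 0}]}}

```text
time: 42.95
ee_pos: [0.4322, 0.1599, 0.1682]
ee_rot: [[0.0, 1.0, 0.002], [1.0, -0.0, 0.001], [0.001, 0.002, -1.0]]
contact_force: [0.8, 0.6, -1.3]
grip_width: 0.0235
```

```bash
python3 gob.py .008 -.106 .16 2.93;python3 -c "
from h import *
snap('side','s36',(165,110,265,250),4); a=snap('top','t36'); cv2.imwrite('pics/z36.png',cv2.resize(a[235:295,210:290],None,fx=7,fy=7,interpolation=2))"
```

```text
d [-0.2537  0.1787  0.0083] w [ 0.11 -0.05 -2.95] psi -0.02 p [0.4322 0.1599 0.1682] t 42.95 F [ 0.8435  0.5542 -1.3225] gw 0.023493205290285597
board now [-0.1574  0.1566]
```

Emit:
{"op": "apply_moves", "data": {"moves": [{"dx": 0, "dy": 0.02, "dz": 0, "wx": 0, "wy": 0, "wz": 0}, {"dx": -0.01, "dy": 0.05, "dz": 0, "wx": 0, "wy": 0, "wz": -1}, {"dx": -0.03, "dy": 0.085, "dz": 0, "wx": 0, "wy": 0, "wz": -2}, {"dx": -0.06, "dy": 0.115, "dz": 0, "wx": 0, "wy": 0, "wz": -2.95}, {"dx": -0.095, "dy": 0.14, "dz": 0, "wx": 0, "wy": 0, "wz": -2.95}, {"dx": -0.135, "dy": 0.155, "dz": 0, "wx": 0, "wy": 0, "wz": -2.95}, {"dx": -0.175, "dy": 0.165, "dz": 0, "wx": 0, "wy": 0, "wz": -2.95}, {"dx": -0.21, "dy": 0.173, "dz": 0, "wx": 0, "wy": 0, "wz": -2.95}, {"dx": -0.24, "dy": 0.178, "dz": 0, "wx": 0, "wy": 0, "wz": -2.95}, {"dx": -0.2537, "dy": 0.1787, "dz": 0, "wx": 0, "wy": 0, "wz": -2.95}]}}

```text
time: 44.05
ee_pos: [0.6095, -0.0984, 0.1659]
ee_rot: [[-0.046, 0.999, -0.002], [0.999, 0.046, -0.002], [-0.002, -0.002, -1.0]]
contact_force: [-0.5, -0.9, -1.4]
grip_width: 0.0238
```

Emit:
{"op": "apply_moves", "data": {"moves": [{"dx": 0, "dy": 0, "dz": 0.005, "wx": 0, "wy": 0, "wz": 0}, {"dx": 0, "dy": 0, "dz": 0.01, "wx": 0, "wy": 0, "wz": 0}, {"dx": 0, "dy": 0, "dz": 0.01, "wx": 0, "wy": 0, "wz": 0}]}}

```text
time: 44.35
ee_pos: [0.6093, -0.0908, 0.1555]
ee_rot: [[-0.054, 0.999, -0.003], [0.999, 0.054, 0.002], [0.003, -0.003, -1.0]]
contact_force: [-0.5, 0.2, -1.5]
grip_width: 0.0234
```

```bash
python3 gob.py .008 -.106 .13 2.93;python3 -c "
from h import *
snap('side','s37',(225,130,345,270),4); a=snap('top','t37'); cv2.imwrite('pics/z37.png',cv2.resize(a[170:250,300:430],None,fx=6,fy=6,interpolation=2))"
```

```text
d [-0.0032  0.0014  0.0255] w [-0.17 -0.15  0.17] psi 3.1 p [ 0.6093 -0.0908  0.1555] t 44.35 F [-0.4543  0.1893 -1.464 ] gw 0.02338434762191909
board now [ 0.0066 -0.1029]
```

Emit:
{"op": "apply_moves", "data": {"moves": [{"dx": -0.0045, "dy": 0.0014, "dz": 0.008, "wx": 0, "wy": 0, "wz": 0.15}, {"dx": -0.0045, "dy": 0.0014, "dz": 0.017, "wx": 0, "wy": 0, "wz": 0.15}, {"dx": -0.0045, "dy": 0.0014, "dz": 0.022, "wx": 0, "wy": 0, "wz": 0.15}, {"dx": -0.0045, "dy": 0.0014, "dz": 0.022, "wx": 0, "wy": 0, "wz": 0.15}]}}

```text
time: 44.85
ee_pos: [0.611, -0.0982, 0.1338]
ee_rot: [[-0.048, 0.999, -0.002], [0.999, 0.048, 0.0], [0.001, -0.002, -1.0]]
contact_force: [-0.3, -0.7, -1.4]
grip_width: 0.0235
```

```bash
python3 gob.py .008 -.1075 .1065 2.93;python3 -c "
from h import *
snap('side','s38',(255,190,345,270),7)
for p in [(.008,-.106,.045)]:
  from go import b2w
  for dx,dy in((-.024,-.013),(.02,-.013),(-.024,.04),(-.006,.04),(-.006,.003)):
    q=b2w(.008+dx,-.106+dy); print(dx,dy,((proj('side',(*q,.046+.034))-[255,190])*7).round(0))
"
```

```text
d [0.0028 0.0001 0.0273] w [-0.13 -0.04 -0.16] psi 2.77 p [ 0.611  -0.0982  0.1338] t 44.85 F [-0.3363 -0.6827 -1.4104] gw 0.023475031322770484
board now [ 0.008  -0.1104]
-0.024 -0.013 [309. 426.]
0.02 -0.013 [421. 394.]
-0.024 0.04 [251. 327.]
-0.006 0.04 [296. 315.]
-0.006 0.003 [337. 382.]
```

```bash
python3 -c "
from h import *
from go import b2w
for y in(-.098,-.048):
  for x in (.0044,.038):
    q=b2w(x,y); print(x,y,((proj('side',(*q,.038))-[255,190])*7).round(0))
"
```

```text
0.0044 -0.098 [330. 449.]
0.038 -0.098 [411. 425.]
0.0044 -0.048 [277. 358.]
0.038 -0.048 [356. 336.]
```

Emit:
{"op": "apply_moves", "data": {"moves": [{"dx": 0.0015, "dy": 0, "dz": 0.007, "wx": 0, "wy": 0, "wz": -0.1}, {"dx": 0.0015, "dy": 0, "dz": 0.014, "wx": 0, "wy": 0, "wz": -0.1}, {"dx": 0.0015, "dy": 0, "dz": 0.021, "wx": 0, "wy": 0, "wz": -0.1}, {"dx": 0.0015, "dy": 0, "dz": 0.026, "wx": 0, "wy": 0, "wz": -0.1}, {"dx": 0.0015, "dy": 0, "dz": 0.026, "wx": 0, "wy": 0, "wz": -0.1}]}}

```text
time: 45.4
ee_pos: [0.6111, -0.0969, 0.108]
ee_rot: [[-0.05, 0.999, -0.002], [0.999, 0.05, 0.0], [0.0, -0.002, -1.0]]
contact_force: [-0.1, -0.4, -1.7]
grip_width: 0.0235
```

```bash
python3 gob.py .012 -.103 .1065 2.93;python3 -c "
from h import *
snap('side','s39',(255,190,345,270),7)"
```

```text
d [0.0061 0.0039 0.0015] w [-0.1  -0.02 -0.06] psi 2.87 p [ 0.6111 -0.0969  0.108 ] t 45.4 F [-0.1186 -0.4006 -1.7381] gw 0.023541225277037534
board now [ 0.0081 -0.1091]
```

Emit:
{"op": "apply_moves", "data": {"moves": [{"dx": 0.003, "dy": 0, "dz": 0.001, "wx": 0, "wy": 0, "wz": 0}, {"dx": 0.006, "dy": 0.001, "dz": 0.0015, "wx": 0, "wy": 0, "wz": 0}, {"dx": 0.008, "dy": 0.002, "dz": 0.0015, "wx": 0, "wy": 0, "wz": 0}, {"dx": 0.008, "dy": 0.003, "dz": 0.0015, "wx": 0, "wy": 0, "wz": 0}, {"dx": 0.008, "dy": 0.004, "dz": 0.0015, "wx": 0, "wy": 0, "wz": 0}, {"dx": 0.008, "dy": 0.004, "dz": 0.0015, "wx": 0, "wy": 0, "wz": 0}]}}

```text
time: 46.05
ee_pos: [0.6134, -0.089, 0.1072]
ee_rot: [[-0.05, 0.999, -0.004], [0.999, 0.05, 0.0], [0.001, -0.004, -1.0]]
contact_force: [-5.3, -0.9, 1.4]
grip_width: 0.0236
```

Emit:
{"op": "apply_moves", "data": {"moves": [{"dx": 0, "dy": 0.001, "dz": 0, "wx": 0, "wy": 0, "wz": 0}, {"dx": 0, "dy": 0.002, "dz": 0, "wx": 0, "wy": 0, "wz": 0}, {"dx": 0, "dy": 0.002, "dz": 0, "wx": 0, "wy": 0, "wz": 0}]}}

```text
time: 46.35
ee_pos: [0.6138, -0.089, 0.1069]
ee_rot: [[-0.05, 0.999, -0.008], [0.999, 0.05, 0.001], [0.001, -0.008, -1.0]]
contact_force: [-7.0, -0.5, 2.1]
grip_width: 0.0232
```

```bash
python3 gob.py .012 -.101 .1065 2.93;python3 -c "
from h import *
snap('side','s40',(255,190,345,270),7)"
```

```text
d [0.0003 0.0008 0.0004] w [-0.43 -0.07 -0.05] psi 2.88 p [ 0.6138 -0.089   0.1069] t 46.35 F [-7.0279 -0.5384  2.1437] gw 0.02318097232427266
board now [ 0.0112 -0.1013]
```

Emit:
{"op": "apply_moves", "data": {"moves": [{"dx": 0.002, "dy": 0, "dz": 0, "wx": 0, "wy": 0, "wz": 0}, {"dx": 0.005, "dy": 0, "dz": 0, "wx": 0, "wy": 0, "wz": 0}, {"dx": 0.01, "dy": 0, "dz": 0, "wx": 0, "wy": 0, "wz": 0}, {"dx": 0.016, "dy": 0, "dz": 0, "wx": 0, "wy": 0, "wz": 0}, {"dx": 0.022, "dy": 0, "dz": 0, "wx": 0, "wy": 0, "wz": 0}, {"dx": 0.028, "dy": 0, "dz": 0, "wx": 0, "wy": 0, "wz": 0}, {"dx": 0.034, "dy": 0, "dz": 0, "wx": 0, "wy": 0, "wz": 0}]}}

```text
time: 47.1
ee_pos: [0.612, -0.0579, 0.107]
ee_rot: [[-0.049, 0.999, -0.007], [0.999, 0.049, -0.003], [-0.003, -0.007, -1.0]]
contact_force: [-7.0, -5.9, 1.8]
grip_width: 0.0234
```

```bash
python3 gob.py .012 -.101 .1065 2.93;python3 -c "
from h import *
snap('side','s41',(235,170,345,270),6)"
```

```text
d [-0.0308  0.001   0.0006] w [-0.4   0.18 -0.14] psi 2.79 p [ 0.612  -0.0579  0.107 ] t 47.1 F [-7.0049 -5.892   1.7903] gw 0.02338889464526958
board now [ 0.0111 -0.0702]
```

Emit:
{"op": "apply_moves", "data": {"moves": [{"dx": 0.006, "dy": 0, "dz": 0, "wx": 0, "wy": 0, "wz": 0}, {"dx": 0.012, "dy": 0, "dz": 0, "wx": 0, "wy": 0, "wz": 0}, {"dx": 0.018, "dy": 0, "dz": 0, "wx": 0, "wy": 0, "wz": 0}, {"dx": 0.024, "dy": 0, "dz": 0, "wx": 0, "wy": 0, "wz": 0}, {"dx": 0.03, "dy": 0, "dz": 0, "wx": 0, "wy": 0, "wz": 0}, {"dx": 0.036, "dy": 0, "dz": 0, "wx": 0, "wy": 0, "wz": 0}, {"dx": 0.042, "dy": 0, "dz": 0, "wx": 0, "wy": 0, "wz": 0}, {"dx": 0.048, "dy": 0, "dz": 0, "wx": 0, "wy": 0, "wz": 0}, {"dx": 0.054, "dy": 0, "dz": 0, "wx": 0, "wy": 0, "wz": 0}, {"dx": 0.06, "dy": 0, "dz": 0, "wx": 0, "wy": 0, "wz": 0}]}}

```text
time: 48.15
ee_pos: [0.609, 0.0023, 0.1069]
ee_rot: [[-0.049, 0.999, -0.007], [0.999, 0.049, -0.003], [-0.003, -0.008, -1.0]]
contact_force: [-6.4, -5.7, 1.6]
grip_width: 0.0235
```

```bash
python3 gob.py .012 -.101 .1065 2.93;python3 -c "
from h import *
snap('side','s42',(235,130,345,230),6)"
```

```text
d [-0.0911  0.0011  0.0006] w [-0.43  0.16 -0.12] psi 2.81 p [0.609  0.0023 0.1069] t 48.15 F [-6.4427 -5.7344  1.596 ] gw 0.023518159808070982
board now [ 0.0111 -0.0099]
```

Emit:
{"op": "apply_moves", "data": {"moves": [{"dx": 0.006, "dy": 0, "dz": 0, "wx": 0, "wy": 0, "wz": 0}, {"dx": 0.012, "dy": 0, "dz": 0, "wx": 0, "wy": 0, "wz": 0}, {"dx": 0.018, "dy": 0, "dz": 0, "wx": 0, "wy": 0, "wz": 0}, {"dx": 0.024, "dy": 0, "dz": 0, "wx": 0, "wy": 0, "wz": 0}, {"dx": 0.03, "dy": 0, "dz": 0, "wx": 0, "wy": 0, "wz": 0}, {"dx": 0.036, "dy": 0, "dz": 0, "wx": 0, "wy": 0, "wz": 0}, {"dx": 0.042, "dy": 0, "dz": 0, "wx": 0, "wy": 0, "wz": 0}, {"dx": 0.048, "dy": 0, "dz": 0, "wx": 0, "wy": 0, "wz": 0}, {"dx": 0.054, "dy": 0, "dz": 0, "wx": 0, "wy": 0, "wz": 0}, {"dx": 0.06, "dy": 0, "dz": 0, "wx": 0, "wy": 0, "wz": 0}]}}

```text
time: 49.2
ee_pos: [0.606, 0.0621, 0.1068]
ee_rot: [[-0.049, 0.999, -0.008], [0.999, 0.049, -0.004], [-0.003, -0.008, -1.0]]
contact_force: [-6.3, -6.0, 2.3]
grip_width: 0.0233
```

Emit:
{"op": "apply_moves", "data": {"moves": [{"dx": 0.006, "dy": 0, "dz": 0, "wx": 0, "wy": 0, "wz": 0}, {"dx": 0.012, "dy": 0, "dz": 0, "wx": 0, "wy": 0, "wz": 0}, {"dx": 0.018, "dy": 0, "dz": 0, "wx": 0, "wy": 0, "wz": 0}, {"dx": 0.024, "dy": 0, "dz": 0, "wx": 0, "wy": 0, "wz": 0}, {"dx": 0.03, "dy": 0, "dz": 0, "wx": 0, "wy": 0, "wz": 0}, {"dx": 0.036, "dy": 0, "dz": 0, "wx": 0, "wy": 0, "wz": 0}, {"dx": 0.042, "dy": 0, "dz": 0, "wx": 0, "wy": 0, "wz": 0}, {"dx": 0.048, "dy": 0, "dz": 0, "wx": 0, "wy": 0, "wz": 0}, {"dx": 0.054, "dy": 0, "dz": 0, "wx": 0, "wy": 0, "wz": 0}, {"dx": 0.06, "dy": 0, "dz": 0, "wx": 0, "wy": 0, "wz": 0}]}}

```text
time: 50.2
ee_pos: [0.6029, 0.1221, 0.1068]
ee_rot: [[-0.049, 0.999, -0.008], [0.999, 0.049, -0.004], [-0.003, -0.008, -1.0]]
contact_force: [-6.9, -5.8, 1.6]
grip_width: 0.0238
```

```bash
python3 gob.py .012 .226 .1065 2.93;python3 -c "
from h import *
snap('side','s43',(235,110,345,210),6)"
```

```text
d [ 0.1159  0.0006 -0.0001] w [-0.47  0.19 -0.1 ] psi 2.83 p [0.6029 0.1221 0.1068] t 50.2 F [-6.8552 -5.8262  1.5711] gw 0.023764469105436628
board now [0.0112 0.1101]
```

```bash
python3 -c "
from h import *
print(ray('top',243,153,0),ray('top',241,142,.095),ray('side',311,186,0.0))"
```

```text
[0.7566 0.2134 0.    ] [0.7557 0.211  0.095 ] [0.7601 0.218  0.    ]
```

Emit:
{"op": "apply_moves", "data": {"moves": [{"dx": 0.006, "dy": 0, "dz": 0, "wx": 0, "wy": 0, "wz": 0}, {"dx": 0.013, "dy": 0, "dz": 0, "wx": 0, "wy": 0, "wz": 0}, {"dx": 0.02, "dy": 0, "dz": 0, "wx": 0, "wy": 0, "wz": 0}, {"dx": 0.027, "dy": 0, "dz": 0, "wx": 0, "wy": 0, "wz": 0}, {"dx": 0.034, "dy": 0, "dz": 0, "wx": 0, "wy": 0, "wz": 0}, {"dx": 0.041, "dy": 0, "dz": 0, "wx": 0, "wy": 0, "wz": 0}, {"dx": 0.048, "dy": 0, "dz": 0, "wx": 0, "wy": 0, "wz": 0}, {"dx": 0.055, "dy": 0, "dz": 0, "wx": 0, "wy": 0, "wz": 0}, {"dx": 0.062, "dy": 0, "dz": 0, "wx": 0, "wy": 0, "wz": 0}, {"dx": 0.068, "dy": 0, "dz": 0, "wx": 0, "wy": 0, "wz": 0}]}}

```text
time: 51.25
ee_pos: [0.5995, 0.1904, 0.1066]
ee_rot: [[-0.05, 0.999, -0.009], [0.999, 0.05, -0.004], [-0.003, -0.009, -1.0]]
contact_force: [-7.3, -5.5, 0.5]
grip_width: 0.0231
```

Emit:
{"op": "apply_moves", "data": {"moves": [{"dx": 0.006, "dy": 0, "dz": 0, "wx": 0, "wy": 0, "wz": 0}, {"dx": 0.012, "dy": 0, "dz": 0, "wx": 0, "wy": 0, "wz": 0}, {"dx": 0.018, "dy": 0, "dz": 0, "wx": 0, "wy": 0, "wz": 0}, {"dx": 0.024, "dy": 0, "dz": 0, "wx": 0, "wy": 0, "wz": 0}, {"dx": 0.03, "dy": 0, "dz": 0, "wx": 0, "wy": 0, "wz": 0}, {"dx": 0.036, "dy": 0, "dz": 0, "wx": 0, "wy": 0, "wz": 0}, {"dx": 0.041, "dy": 0, "dz": 0, "wx": 0, "wy": 0, "wz": 0}, {"dx": 0.044, "dy": 0, "dz": 0, "wx": 0, "wy": 0, "wz": 0}, {"dx": 0.045, "dy": 0, "dz": 0, "wx": 0, "wy": 0, "wz": 0}, {"dx": 0.045, "dy": 0, "dz": 0, "wx": 0, "wy": 0, "wz": 0}]}}

```text
time: 52.25
ee_pos: [0.5971, 0.2359, 0.1064]
ee_rot: [[-0.05, 0.999, -0.009], [0.999, 0.05, -0.003], [-0.003, -0.009, -1.0]]
contact_force: [-7.3, -5.4, 1.5]
grip_width: 0.0232
```

```bash
python3 gob.py .012 .226 .1065 2.93;python3 -c "
from h import *
snap('side','s44',(205,80,325,200),5)"; python3 chk.py t44 .038
```

```text
d [ 0.002   0.0008 -0.0001] w [-0.51  0.17 -0.04] psi 2.89 p [0.5971 0.2359 0.1064] t 52.25 F [-7.3285 -5.4027  1.5089] gw 0.02323226685236353
board now [0.0112 0.224 ]
[ 0.6262 -0.1368] board [ 0.0212 -0.1497] [367.0253 204.6371] 237 90.9
[ 0.6309 -0.2117] board [ 0.022  -0.2247] [395.0335 205.1088] 239 94.6
[ 0.5665 -0.0941] board [-0.0363 -0.104 ] [349.938  225.2314] 242 94.6
```

```bash
python3 - <<'E'
from h import *
from go import w2b
a=cv2.imread("pics/raw_t44.png"); hsv=cv2.cvtColor(a,cv2.COLOR_BGR2HSV)
cv2.imwrite('pics/z44.png',cv2.resize(a[225:290,335:450],None,fx=6,fy=6,interpolation=2))
E
python3 - <<'E'
from h import *
from go import w2b
for u,v in((116,74),(630,70),(120,352),(648,350)):
    p=ray('top',335+u/6,225+v/6,.04); print(p[:2],w2b(*p[:2]))
E
```

```text
[ 0.5346 -0.1071] [-0.0688 -0.1154]
[ 0.5545 -0.3324] [-0.0605 -0.3414]
[ 0.4135 -0.115 ] [-0.1901 -0.117 ]
[ 0.4327 -0.342 ] [-0.1826 -0.3447]
```

Emit:
{"op": "apply_moves", "data": {"moves": [{"dx": -0.003, "dy": -0.002, "dz": 0, "wx": 0, "wy": 0, "wz": 0}, {"dx": -0.008, "dy": -0.004, "dz": 0, "wx": 0, "wy": 0, "wz": 0}, {"dx": -0.012, "dy": -0.006, "dz": 0, "wx": 0, "wy": 0, "wz": 0}, {"dx": -0.012, "dy": -0.006, "dz": -0.01, "wx": 0, "wy": 0, "wz": 0}, {"dx": -0.012, "dy": -0.006, "dz": -0.03, "wx": 0, "wy": 0, "wz": 0}, {"dx": -0.012, "dy": -0.006, "dz": -0.05, "wx": 0, "wy": 0, "wz": 0}, {"dx": -0.012, "dy": -0.006, "dz": -0.055, "wx": 0, "wy": 0, "wz": 0}]}}

```text
time: 53.05
ee_pos: [0.5985, 0.2258, 0.1661]
ee_rot: [[-0.05, 0.999, 0.007], [0.999, 0.05, 0.002], [0.002, 0.007, -1.0]]
contact_force: [1.4, 0.4, -0.4]
grip_width: 0.0236
```

```bash
python3 gob.py .008 -.182 .16 2.93;python3 -c "
from h import *
snap('side','s45',(205,80,325,200),5)"
```

```text
d [-0.3959 -0.0035  0.0054] w [ 0.41 -0.09 -0.09] psi 2.84 p [0.5985 0.2258 0.1661] t 53.05 F [ 1.4025  0.4039 -0.3826] gw 0.02357098335217002
board now [0.0121 0.2139]
```

Emit:
{"op": "apply_moves", "data": {"moves": [{"dx": -0.02, "dy": -0.001, "dz": 0, "wx": 0, "wy": 0, "wz": 0}, {"dx": -0.06, "dy": -0.002, "dz": 0, "wx": 0, "wy": 0, "wz": 0}, {"dx": -0.105, "dy": -0.003, "dz": 0, "wx": 0, "wy": 0, "wz": 0}, {"dx": -0.15, "dy": -0.003, "dz": 0, "wx": 0, "wy": 0, "wz": 0}, {"dx": -0.195, "dy": -0.003, "dz": 0, "wx": 0, "wy": 0, "wz": 0}, {"dx": -0.24, "dy": -0.003, "dz": 0, "wx": 0, "wy": 0, "wz": 0}, {"dx": -0.285, "dy": -0.003, "dz": 0, "wx": 0, "wy": 0, "wz": 0}, {"dx": -0.33, "dy": -0.003, "dz": 0, "wx": 0, "wy": 0, "wz": 0}, {"dx": -0.37, "dy": -0.003, "dz": 0, "wx": 0, "wy": 0, "wz": 0}, {"dx": -0.39, "dy": -0.003, "dz": 0, "wx": 0, "wy": 0, "wz": 0}]}}

```text
time: 54.1
ee_pos: [0.6114, -0.17, 0.1624]
ee_rot: [[-0.045, 0.999, 0.0], [0.999, 0.045, -0.004], [-0.004, 0.0, -1.0]]
contact_force: [0.7, -0.5, -1.2]
grip_width: 0.0232
```

Emit:
{"op": "apply_moves", "data": {"moves": [{"dx": -0.006, "dy": 0, "dz": 0.0, "wx": 0, "wy": 0, "wz": 0}, {"dx": -0.006, "dy": 0, "dz": 0.01, "wx": 0, "wy": 0, "wz": 0}, {"dx": -0.006, "dy": 0, "dz": 0.02, "wx": 0, "wy": 0, "wz": 0}, {"dx": -0.006, "dy": 0, "dz": 0.025, "wx": 0, "wy": 0, "wz": 0}, {"dx": -0.006, "dy": 0, "dz": 0.025, "wx": 0, "wy": 0, "wz": 0}]}}

```text
time: 54.6
ee_pos: [0.6118, -0.1678, 0.1359]
ee_rot: [[-0.053, 0.999, -0.003], [0.999, 0.053, 0.002], [0.002, -0.003, -1.0]]
contact_force: [-1.4, -0.6, -1.9]
grip_width: 0.0236
```

```bash
python3 gob.py .008 -.182 .1065 2.93;python3 -c "
from h import *
snap('side','s46',(265,210,355,290),7)"
```

```text
d [-0.0022  0.0028  0.0294] w [-0.15 -0.1   0.08] psi 3.01 p [ 0.6118 -0.1678  0.1359] t 54.6 F [-1.4107 -0.6392 -1.8816] gw 0.023627491304647922
board now [ 0.0052 -0.1799]
```

Emit:
{"op": "apply_moves", "data": {"moves": [{"dx": -0.0022, "dy": 0.0028, "dz": 0.0, "wx": 0, "wy": 0, "wz": 0.08}, {"dx": -0.0022, "dy": 0.0028, "dz": 0.007, "wx": 0, "wy": 0, "wz": 0.08}, {"dx": -0.0022, "dy": 0.0028, "dz": 0.015, "wx": 0, "wy": 0, "wz": 0.08}, {"dx": -0.0022, "dy": 0.0028, "dz": 0.022, "wx": 0, "wy": 0, "wz": 0.08}, {"dx": -0.0022, "dy": 0.0028, "dz": 0.029, "wx": 0, "wy": 0, "wz": 0.08}, {"dx": -0.0022, "dy": 0.0028, "dz": 0.029, "wx": 0, "wy": 0, "wz": 0.08}]}}

```text
time: 55.25
ee_pos: [0.6144, -0.1718, 0.1071]
ee_rot: [[-0.049, 0.999, -0.002], [0.999, 0.049, 0.001], [0.001, -0.002, -1.0]]
contact_force: [-0.4, -0.3, -2.4]
grip_width: 0.0235
```

```bash
python3 gob.py .008 -.182 .1065 2.93;python3 -c "
from h import *
snap('side','s47',(265,210,355,290),7)"
```

```text
d [0.002  0.0004 0.0006] w [-0.14 -0.05 -0.15] psi 2.78 p [ 0.6144 -0.1718  0.1071] t 55.25 F [-0.3722 -0.3066 -2.3683] gw 0.02352392445120088
board now [ 0.0076 -0.184 ]
```

Emit:
{"op": "apply_moves", "data": {"moves": [{"dx": 0.003, "dy": 0, "dz": 0.0005, "wx": 0, "wy": 0, "wz": 0}, {"dx": 0.005, "dy": 0.001, "dz": 0.0005, "wx": 0, "wy": 0, "wz": 0.1}, {"dx": 0.006, "dy": 0.002, "dz": 0.0005, "wx": 0, "wy": 0, "wz": 0}, {"dx": 0.007, "dy": 0.003, "dz": 0.0005, "wx": 0, "wy": 0, "wz": 0}, {"dx": 0.008, "dy": 0.004, "dz": 0.0005, "wx": 0, "wy": 0, "wz": 0}, {"dx": 0.009, "dy": 0.005, "dz": 0.0005, "wx": 0, "wy": 0, "wz": 0}, {"dx": 0.009, "dy": 0.006, "dz": 0.0005, "wx": 0, "wy": 0, "wz": 0}, {"dx": 0.009, "dy": 0.006, "dz": 0.0005, "wx": 0, "wy": 0, "wz": 0}]}}

```text
time: 56.1
ee_pos: [0.6175, -0.1656, 0.108]
ee_rot: [[-0.048, 0.999, -0.006], [0.999, 0.048, -0.003], [-0.002, -0.006, -1.0]]
contact_force: [-7.4, -4.5, 2.7]
grip_width: 0.0232
```

```bash
python3 gob.py .012 -.174 .1065 2.93
```

```text
d [0.004  0.001  0.0015] w [-0.35  0.14 -0.19] psi 2.74 p [ 0.6175 -0.1656  0.108 ] t 56.1 F [-7.435  -4.5353  2.7252] gw 0.023231719815750385
board now [ 0.011 -0.178]
```

Emit:
{"op": "apply_moves", "data": {"moves": [{"dx": 0.004, "dy": 0, "dz": 0, "wx": 0, "wy": 0, "wz": 0}, {"dx": 0.01, "dy": 0, "dz": 0, "wx": 0, "wy": 0, "wz": 0}, {"dx": 0.017, "dy": 0, "dz": 0, "wx": 0, "wy": 0, "wz": 0}, {"dx": 0.024, "dy": 0, "dz": 0, "wx": 0, "wy": 0, "wz": 0}, {"dx": 0.031, "dy": 0, "dz": 0, "wx": 0, "wy": 0, "wz": 0}, {"dx": 0.038, "dy": 0, "dz": 0, "wx": 0, "wy": 0, "wz": 0}, {"dx": 0.045, "dy": 0, "dz": 0, "wx": 0, "wy": 0, "wz": 0}, {"dx": 0.052, "dy": 0, "dz": 0, "wx": 0, "wy": 0, "wz": 0}, {"dx": 0.059, "dy": 0, "dz": 0, "wx": 0, "wy": 0, "wz": 0}, {"dx": 0.066, "dy": 0, "dz": 0, "wx": 0, "wy": 0, "wz": 0}]}}

```text
time: 57.1
ee_pos: [0.6141, -0.1, 0.1078]
ee_rot: [[-0.047, 0.999, -0.006], [0.999, 0.047, -0.003], [-0.003, -0.007, -1.0]]
contact_force: [-7.4, -6.3, 2.9]
grip_width: 0.0237
```

```bash
python3 gob.py .0112 .174 .1065 2.93;python3 -c "
from h import *
snap('side','s48',(235,170,345,270),6)"
```

```text
d [ 0.2863 -0.0008  0.0004] w [-0.38  0.17 -0.21] psi 2.72 p [ 0.6141 -0.1     0.1078] t 57.1 F [-7.4025 -6.3485  2.907 ] gw 0.023748229133957677
board now [ 0.011  -0.1123]
```

Emit:
{"op": "apply_moves", "data": {"moves": [{"dx": 0.007, "dy": 0, "dz": 0, "wx": 0, "wy": 0, "wz": 0}, {"dx": 0.014, "dy": 0, "dz": 0, "wx": 0, "wy": 0, "wz": 0}, {"dx": 0.021, "dy": 0, "dz": 0, "wx": 0, "wy": 0, "wz": 0}, {"dx": 0.028, "dy": 0, "dz": 0, "wx": 0, "wy": 0, "wz": 0}, {"dx": 0.035, "dy": 0, "dz": 0, "wx": 0, "wy": 0, "wz": 0}, {"dx": 0.042, "dy": 0, "dz": 0, "wx": 0, "wy": 0, "wz": 0}, {"dx": 0.049, "dy": 0, "dz": 0, "wx": 0, "wy": 0, "wz": 0}, {"dx": 0.056, "dy": 0, "dz": 0, "wx": 0, "wy": 0, "wz": 0}, {"dx": 0.063, "dy": 0, "dz": 0, "wx": 0, "wy": 0, "wz": 0}, {"dx": 0.07, "dy": 0, "dz": 0, "wx": 0, "wy": 0, "wz": 0}]}}

```text
time: 58.15
ee_pos: [0.6105, -0.0298, 0.1076]
ee_rot: [[-0.048, 0.999, -0.007], [0.999, 0.048, -0.003], [-0.003, -0.007, -1.0]]
contact_force: [-7.0, -6.7, 2.3]
grip_width: 0.023
```

Emit:
{"op": "apply_moves", "data": {"moves": [{"dx": 0.007, "dy": 0, "dz": 0, "wx": 0, "wy": 0, "wz": 0}, {"dx": 0.014, "dy": 0, "dz": 0, "wx": 0, "wy": 0, "wz": 0}, {"dx": 0.021, "dy": 0, "dz": 0, "wx": 0, "wy": 0, "wz": 0}, {"dx": 0.028, "dy": 0, "dz": 0, "wx": 0, "wy": 0, "wz": 0}, {"dx": 0.035, "dy": 0, "dz": 0, "wx": 0, "wy": 0, "wz": 0}, {"dx": 0.042, "dy": 0, "dz": 0, "wx": 0, "wy": 0, "wz": 0}, {"dx": 0.049, "dy": 0, "dz": 0, "wx": 0, "wy": 0, "wz": 0}, {"dx": 0.056, "dy": 0, "dz": 0, "wx": 0, "wy": 0, "wz": 0}, {"dx": 0.063, "dy": 0, "dz": 0, "wx": 0, "wy": 0, "wz": 0}, {"dx": 0.07, "dy": 0, "dz": 0, "wx": 0, "wy": 0, "wz": 0}]}}

```text
time: 59.15
ee_pos: [0.607, 0.0404, 0.1074]
ee_rot: [[-0.048, 0.999, -0.008], [0.999, 0.048, -0.003], [-0.003, -0.008, -1.0]]
contact_force: [-7.3, -5.8, 0.1]
grip_width: 0.0236
```

Emit:
{"op": "apply_moves", "data": {"moves": [{"dx": 0.007, "dy": 0, "dz": 0, "wx": 0, "wy": 0, "wz": 0}, {"dx": 0.014, "dy": 0, "dz": 0, "wx": 0, "wy": 0, "wz": 0}, {"dx": 0.021, "dy": 0, "dz": 0, "wx": 0, "wy": 0, "wz": 0}, {"dx": 0.028, "dy": 0, "dz": 0, "wx": 0, "wy": 0, "wz": 0}, {"dx": 0.035, "dy": 0, "dz": 0, "wx": 0, "wy": 0, "wz": 0}, {"dx": 0.042, "dy": 0, "dz": 0, "wx": 0, "wy": 0, "wz": 0}, {"dx": 0.049, "dy": 0, "dz": 0, "wx": 0, "wy": 0, "wz": 0}, {"dx": 0.056, "dy": 0, "dz": 0, "wx": 0, "wy": 0, "wz": 0}, {"dx": 0.063, "dy": 0, "dz": 0, "wx": 0, "wy": 0, "wz": 0}, {"dx": 0.07, "dy": 0, "dz": 0, "wx": 0, "wy": 0, "wz": 0}]}}

```text
time: 60.15
ee_pos: [0.6035, 0.1104, 0.1073]
ee_rot: [[-0.048, 0.999, -0.009], [0.999, 0.048, -0.003], [-0.003, -0.009, -1.0]]
contact_force: [-7.6, -5.2, 2.7]
grip_width: 0.0236
```

```bash
python3 gob.py .0112 .174 .1065 2.93;python3 -c "
from h import *
snap('side','s49',(225,100,335,200),6)"
```

```text
d [ 0.0757 -0.0001  0.0005] w [-0.5   0.16 -0.16] psi 2.76 p [0.6035 0.1104 0.1073] t 60.15 F [-7.63   -5.1723  2.6849] gw 0.023557238756495427
board now [0.0111 0.0983]
```

Emit:
{"op": "apply_moves", "data": {"moves": [{"dx": 0.008, "dy": 0, "dz": 0, "wx": 0, "wy": 0, "wz": 0}, {"dx": 0.017, "dy": 0, "dz": 0, "wx": 0, "wy": 0, "wz": 0}, {"dx": 0.026, "dy": 0, "dz": 0, "wx": 0, "wy": 0, "wz": 0}, {"dx": 0.035, "dy": 0, "dz": 0, "wx": 0, "wy": 0, "wz": 0}, {"dx": 0.044, "dy": 0, "dz": 0, "wx": 0, "wy": 0, "wz": 0}, {"dx": 0.053, "dy": 0, "dz": 0, "wx": 0, "wy": 0, "wz": 0}, {"dx": 0.061, "dy": 0, "dz": 0, "wx": 0, "wy": 0, "wz": 0}, {"dx": 0.067, "dy": 0, "dz": 0, "wx": 0, "wy": 0, "wz": 0}, {"dx": 0.071, "dy": 0, "dz": 0, "wx": 0, "wy": 0, "wz": 0}, {"dx": 0.072, "dy": 0, "dz": 0, "wx": 0, "wy": 0, "wz": 0}]}}

```text
time: 61.2
ee_pos: [0.5998, 0.1831, 0.1071]
ee_rot: [[-0.05, 0.999, -0.009], [0.999, 0.05, -0.003], [-0.003, -0.009, -1.0]]
contact_force: [-7.0, -6.1, 0.9]
grip_width: 0.0233
```

Emit:
{"op": "apply_moves", "data": {"moves": [{"dx": -0.003, "dy": -0.002, "dz": 0, "wx": 0, "wy": 0, "wz": 0}, {"dx": -0.008, "dy": -0.004, "dz": 0, "wx": 0, "wy": 0, "wz": 0}, {"dx": -0.012, "dy": -0.006, "dz": 0, "wx": 0, "wy": 0, "wz": 0}, {"dx": -0.012, "dy": -0.006, "dz": -0.01, "wx": 0, "wy": 0, "wz": 0}, {"dx": -0.012, "dy": -0.006, "dz": -0.03, "wx": 0, "wy": 0, "wz": 0}, {"dx": -0.012, "dy": -0.006, "dz": -0.05, "wx": 0, "wy": 0, "wz": 0}, {"dx": -0.012, "dy": -0.006, "dz": -0.055, "wx": 0, "wy": 0, "wz": 0}]}}

```text
time: 61.9
ee_pos: [0.6013, 0.1725, 0.1664]
ee_rot: [[-0.048, 0.999, 0.007], [0.999, 0.048, 0.001], [0.001, 0.007, -1.0]]
contact_force: [1.1, 0.4, -1.5]
grip_width: 0.0233
```

```bash
python3 gob.py .008 -.259 .16 2.93;python3 -c "
from h import *
snap('side','s50',(205,100,315,200),6)"; python3 chk.py t50 .038
```

```text
d [-0.4195 -0.0029  0.0059] w [ 0.39 -0.06 -0.17] psi 2.76 p [0.6013 0.1725 0.1664] t 61.9 F [ 1.1058  0.3866 -1.4982] gw 0.023290741740695304
board now [0.0121 0.1605]
[ 0.6308 -0.2116] board [ 0.022  -0.2246] [394.9835 205.1281] 242 94.6
[ 0.5665 -0.0941] board [-0.0363 -0.104 ] [349.9504 225.2314] 242 94.6
```

Emit:
{"op": "apply_moves", "data": {"moves": [{"dx": -0.02, "dy": -0.001, "dz": 0, "wx": 0, "wy": 0, "wz": -0.17}, {"dx": -0.065, "dy": -0.002, "dz": 0, "wx": 0, "wy": 0, "wz": -0.17}, {"dx": -0.112, "dy": -0.003, "dz": 0, "wx": 0, "wy": 0, "wz": -0.17}, {"dx": -0.16, "dy": -0.003, "dz": 0, "wx": 0, "wy": 0, "wz": -0.17}, {"dx": -0.208, "dy": -0.003, "dz": 0, "wx": 0, "wy": 0, "wz": -0.17}, {"dx": -0.256, "dy": -0.003, "dz": 0, "wx": 0, "wy": 0, "wz": -0.17}, {"dx": -0.304, "dy": -0.003, "dz": 0, "wx": 0, "wy": 0, "wz": -0.17}, {"dx": -0.352, "dy": -0.003, "dz": 0, "wx": 0, "wy": 0, "wz": -0.17}, {"dx": -0.395, "dy": -0.003, "dz": 0, "wx": 0, "wy": 0, "wz": -0.17}, {"dx": -0.418, "dy": -0.003, "dz": 0, "wx": 0, "wy": 0, "wz": -0.17}]}}

```text
time: 63.0
ee_pos: [0.6144, -0.251, 0.1623]
ee_rot: [[-0.046, 0.999, -0.001], [0.999, 0.046, -0.003], [-0.003, -0.001, -1.0]]
contact_force: [-0.0, -0.1, -1.5]
grip_width: 0.0233
```

Emit:
{"op": "apply_moves", "data": {"moves": [{"dx": -0.006, "dy": 0, "dz": 0.0, "wx": 0, "wy": 0, "wz": 0}, {"dx": -0.006, "dy": 0, "dz": 0.01, "wx": 0, "wy": 0, "wz": 0}, {"dx": -0.006, "dy": 0, "dz": 0.02, "wx": 0, "wy": 0, "wz": 0}, {"dx": -0.006, "dy": 0, "dz": 0.025, "wx": 0, "wy": 0, "wz": 0}, {"dx": -0.006, "dy": 0, "dz": 0.025, "wx": 0, "wy": 0, "wz": 0}]}}

```text
time: 63.5
ee_pos: [0.6158, -0.2487, 0.1364]
ee_rot: [[-0.054, 0.999, -0.003], [0.999, 0.054, 0.002], [0.002, -0.003, -1.0]]
contact_force: [-0.4, 0.6, -1.1]
grip_width: 0.0232
```

```bash
python3 gob.py .008 -.262 .1065 2.93;python3 -c "
from h import *
snap('side','s51',(265,230,365,320),6)"
```

```text
d [-0.0012  0.003   0.0299] w [-0.14 -0.13  0.17] psi 3.1 p [ 0.6158 -0.2487  0.1364] t 63.5 F [-0.4244  0.5551 -1.1332] gw 0.023243729227197543
board now [ 0.0051 -0.2609]
```

Emit:
{"op": "apply_moves", "data": {"moves": [{"dx": -0.001, "dy": 0.003, "dz": 0.0, "wx": 0, "wy": 0, "wz": 0.15}, {"dx": -0.001, "dy": 0.003, "dz": 0.007, "wx": 0, "wy": 0, "wz": 0.15}, {"dx": -0.001, "dy": 0.003, "dz": 0.015, "wx": 0, "wy": 0, "wz": 0.15}, {"dx": -0.001, "dy": 0.003, "dz": 0.022, "wx": 0, "wy": 0, "wz": 0.15}, {"dx": -0.001, "dy": 0.003, "dz": 0.029, "wx": 0, "wy": 0, "wz": 0.15}, {"dx": -0.001, "dy": 0.003, "dz": 0.029, "wx": 0, "wy": 0, "wz": 0.15}]}}

```text
time: 64.15
ee_pos: [0.6183, -0.2516, 0.1075]
ee_rot: [[-0.049, 0.999, -0.002], [0.999, 0.049, 0.001], [0.001, -0.002, -1.0]]
contact_force: [0.8, -0.3, -1.5]
grip_width: 0.0233
```

Emit:
{"op": "apply_moves", "data": {"moves": [{"dx": 0.003, "dy": 0, "dz": 0.0, "wx": 0, "wy": 0, "wz": 0}, {"dx": 0.006, "dy": 0.001, "dz": 0.0, "wx": 0, "wy": 0, "wz": -0.1}, {"dx": 0.008, "dy": 0.002, "dz": 0.0, "wx": 0, "wy": 0, "wz": -0.1}, {"dx": 0.01, "dy": 0.003, "dz": 0.0, "wx": 0, "wy": 0, "wz": -0.1}, {"dx": 0.011, "dy": 0.004, "dz": 0.0, "wx": 0, "wy": 0, "wz": -0.1}, {"dx": 0.011, "dy": 0.005, "dz": 0.0, "wx": 0, "wy": 0, "wz": -0.1}, {"dx": 0.011, "dy": 0.006, "dz": 0.0, "wx": 0, "wy": 0, "wz": -0.1}, {"dx": 0.011, "dy": 0.006, "dz": 0.0, "wx": 0, "wy": 0, "wz": -0.1}]}}

```text
time: 64.95
ee_pos: [0.6215, -0.2427, 0.109]
ee_rot: [[-0.05, 0.999, -0.006], [0.999, 0.05, -0.002], [-0.001, -0.006, -1.0]]
contact_force: [-6.8, -3.0, 2.2]
grip_width: 0.0233
```

```bash
python3 gob.py .0112 .122 .1065 2.93;python3 -c "
from h import *
snap('side','s52',(265,230,365,320),6)"
```

```text
d [ 0.3772 -0.0002  0.0021] w [-0.33  0.07 -0.06] psi 2.87 p [ 0.6215 -0.2427  0.109 ] t 64.95 F [-6.841  -2.9822  2.1855] gw 0.023324718097895176
board now [ 0.011  -0.2552]
```

Emit:
{"op": "apply_moves", "data": {"moves": [{"dx": 0.004, "dy": 0, "dz": 0.001, "wx": 0, "wy": 0, "wz": 0}, {"dx": 0.01, "dy": 0, "dz": 0.0015, "wx": 0, "wy": 0, "wz": 0}, {"dx": 0.018, "dy": 0, "dz": 0.0015, "wx": 0, "wy": 0, "wz": 0}, {"dx": 0.026, "dy": 0, "dz": 0.0015, "wx": 0, "wy": 0, "wz": 0}, {"dx": 0.034, "dy": 0, "dz": 0.0015, "wx": 0, "wy": 0, "wz": 0}, {"dx": 0.042, "dy": 0, "dz": 0.0015, "wx": 0, "wy": 0, "wz": 0}, {"dx": 0.05, "dy": 0, "dz": 0.0015, "wx": 0, "wy": 0, "wz": 0}, {"dx": 0.058, "dy": 0, "dz": 0.0015, "wx": 0, "wy": 0, "wz": 0}, {"dx": 0.066, "dy": 0, "dz": 0.0015, "wx": 0, "wy": 0, "wz": 0}, {"dx": 0.074, "dy": 0, "dz": 0.0015, "wx": 0, "wy": 0, "wz": 0}]}}

```text
time: 66.0
ee_pos: [0.6176, -0.1701, 0.1076]
ee_rot: [[-0.049, 0.999, -0.005], [0.999, 0.049, -0.004], [-0.004, -0.006, -1.0]]
contact_force: [-7.0, -6.1, 1.4]
grip_width: 0.0233
```

Emit:
{"op": "apply_moves", "data": {"moves": [{"dx": 0.008, "dy": 0, "dz": 0, "wx": 0, "wy": 0, "wz": 0}, {"dx": 0.016, "dy": 0, "dz": 0, "wx": 0, "wy": 0, "wz": 0}, {"dx": 0.024, "dy": 0, "dz": 0, "wx": 0, "wy": 0, "wz": 0}, {"dx": 0.032, "dy": 0, "dz": 0, "wx": 0, "wy": 0, "wz": 0}, {"dx": 0.04, "dy": 0, "dz": 0, "wx": 0, "wy": 0, "wz": 0}, {"dx": 0.048, "dy": 0, "dz": 0, "wx": 0, "wy": 0, "wz": 0}, {"dx": 0.056, "dy": 0, "dz": 0, "wx": 0, "wy": 0, "wz": 0}, {"dx": 0.064, "dy": 0, "dz": 0, "wx": 0, "wy": 0, "wz": 0}, {"dx": 0.071, "dy": 0, "dz": 0, "wx": 0, "wy": 0, "wz": 0}, {"dx": 0.078, "dy": 0, "dz": 0, "wx": 0, "wy": 0, "wz": 0}]}}

```text
time: 67.0
ee_pos: [0.6137, -0.0914, 0.1073]
ee_rot: [[-0.05, 0.999, -0.006], [0.999, 0.05, -0.003], [-0.002, -0.006, -1.0]]
contact_force: [-7.2, -4.2, 1.0]
grip_width: 0.0234
```

```bash
python3 gob.py .0112 .121 .1065 2.93;python3 -c "
from h import *
snap('side','s53',(235,170,345,270),6)"
```

```text
d [ 0.2247 -0.0001  0.0002] w [-0.35  0.14 -0.08] psi 2.85 p [ 0.6137 -0.0914  0.1073] t 67.0 F [-7.2445 -4.2418  0.9728] gw 0.023362066865104184
board now [ 0.011  -0.1037]
```

Emit:
{"op": "apply_moves", "data": {"moves": [{"dx": 0.007, "dy": 0, "dz": 0, "wx": 0, "wy": 0, "wz": 0}, {"dx": 0.014, "dy": 0, "dz": 0, "wx": 0, "wy": 0, "wz": 0}, {"dx": 0.021, "dy": 0, "dz": 0, "wx": 0, "wy": 0, "wz": 0}, {"dx": 0.028, "dy": 0, "dz": 0, "wx": 0, "wy": 0, "wz": 0}, {"dx": 0.035, "dy": 0, "dz": 0, "wx": 0, "wy": 0, "wz": 0}, {"dx": 0.042, "dy": 0, "dz": 0, "wx": 0, "wy": 0, "wz": 0}, {"dx": 0.049, "dy": 0, "dz": 0, "wx": 0, "wy": 0, "wz": 0}, {"dx": 0.056, "dy": 0, "dz": 0, "wx": 0, "wy": 0, "wz": 0}, {"dx": 0.063, "dy": 0, "dz": 0, "wx": 0, "wy": 0, "wz": 0}, {"dx": 0.07, "dy": 0, "dz": 0, "wx": 0, "wy": 0, "wz": 0}]}}

```text
time: 68.05
ee_pos: [0.6101, -0.0212, 0.1072]
ee_rot: [[-0.05, 0.999, -0.006], [0.999, 0.05, -0.002], [-0.002, -0.007, -1.0]]
contact_force: [-6.7, -5.5, 2.5]
grip_width: 0.0231
```

Emit:
{"op": "apply_moves", "data": {"moves": [{"dx": 0.007, "dy": 0, "dz": 0, "wx": 0, "wy": 0, "wz": 0}, {"dx": 0.014, "dy": 0, "dz": 0, "wx": 0, "wy": 0, "wz": 0}, {"dx": 0.021, "dy": 0, "dz": 0, "wx": 0, "wy": 0, "wz": 0}, {"dx": 0.028, "dy": 0, "dz": 0, "wx": 0, "wy": 0, "wz": 0}, {"dx": 0.035, "dy": 0, "dz": 0, "wx": 0, "wy": 0, "wz": 0}, {"dx": 0.042, "dy": 0, "dz": 0, "wx": 0, "wy": 0, "wz": 0}, {"dx": 0.049, "dy": 0, "dz": 0, "wx": 0, "wy": 0, "wz": 0}, {"dx": 0.056, "dy": 0, "dz": 0, "wx": 0, "wy": 0, "wz": 0}, {"dx": 0.063, "dy": 0, "dz": 0, "wx": 0, "wy": 0, "wz": 0}, {"dx": 0.07, "dy": 0, "dz": 0, "wx": 0, "wy": 0, "wz": 0}]}}

```text
time: 69.05
ee_pos: [0.6065, 0.0489, 0.1071]
ee_rot: [[-0.05, 0.999, -0.007], [0.999, 0.05, -0.002], [-0.002, -0.007, -1.0]]
contact_force: [-5.9, -4.9, 1.0]
grip_width: 0.0234
```

Emit:
{"op": "apply_moves", "data": {"moves": [{"dx": 0.007, "dy": 0, "dz": 0, "wx": 0, "wy": 0, "wz": 0}, {"dx": 0.014, "dy": 0, "dz": 0, "wx": 0, "wy": 0, "wz": 0}, {"dx": 0.021, "dy": 0, "dz": 0, "wx": 0, "wy": 0, "wz": 0}, {"dx": 0.028, "dy": 0, "dz": 0, "wx": 0, "wy": 0, "wz": 0}, {"dx": 0.035, "dy": 0, "dz": 0, "wx": 0, "wy": 0, "wz": 0}, {"dx": 0.042, "dy": 0, "dz": 0, "wx": 0, "wy": 0, "wz": 0}, {"dx": 0.049, "dy": 0, "dz": 0, "wx": 0, "wy": 0, "wz": 0}, {"dx": 0.056, "dy": 0, "dz": 0, "wx": 0, "wy": 0, "wz": 0}, {"dx": 0.063, "dy": 0, "dz": 0, "wx": 0, "wy": 0, "wz": 0}, {"dx": 0.07, "dy": 0, "dz": 0, "wx": 0, "wy": 0, "wz": 0}]}}

```text
time: 70.05
ee_pos: [0.603, 0.1191, 0.107]
ee_rot: [[-0.051, 0.999, -0.007], [0.999, 0.051, -0.002], [-0.002, -0.007, -1.0]]
contact_force: [-6.6, -4.7, 0.9]
grip_width: 0.0234
```

```bash
python3 gob.py .0112 .121 .1065 2.93;python3 -c "
from h import *
snap('side','s54',(215,100,325,200),6)"
```

```text
d [0.0139 0.0002 0.0004] w [-0.41  0.12 -0.03] psi 2.9 p [0.603  0.1191 0.107 ] t 70.05 F [-6.6494 -4.6664  0.8755] gw 0.023403804335258738
board now [0.011  0.1071]
```

Emit:
{"op": "apply_moves", "data": {"moves": [{"dx": 0.005, "dy": 0, "dz": 0, "wx": 0, "wy": 0, "wz": 0}, {"dx": 0.009, "dy": 0, "dz": 0, "wx": 0, "wy": 0, "wz": 0}, {"dx": 0.011, "dy": 0, "dz": 0, "wx": 0, "wy": 0, "wz": 0}, {"dx": 0.011, "dy": 0, "dz": 0, "wx": 0, "wy": 0, "wz": 0}]}}

```text
time: 70.5
ee_pos: [0.6024, 0.1308, 0.1068]
ee_rot: [[-0.051, 0.999, -0.007], [0.999, 0.051, -0.002], [-0.001, -0.007, -1.0]]
contact_force: [-5.6, -3.9, 0.3]
grip_width: 0.0237
```

Emit:
{"op": "apply_moves", "data": {"moves": [{"dx": -0.003, "dy": -0.002, "dz": 0, "wx": 0, "wy": 0, "wz": 0}, {"dx": -0.008, "dy": -0.004, "dz": 0, "wx": 0, "wy": 0, "wz": 0}, {"dx": -0.012, "dy": -0.006, "dz": 0, "wx": 0, "wy": 0, "wz": 0}, {"dx": -0.012, "dy": -0.006, "dz": -0.01, "wx": 0, "wy": 0, "wz": 0}, {"dx": -0.012, "dy": -0.006, "dz": -0.03, "wx": 0, "wy": 0, "wz": 0}, {"dx": -0.012, "dy": -0.006, "dz": -0.05, "wx": 0, "wy": 0, "wz": 0}, {"dx": -0.012, "dy": -0.006, "dz": -0.055, "wx": 0, "wy": 0, "wz": 0}, {"dx": -0.012, "dy": -0.006, "dz": -0.055, "wx": 0, "wy": 0, "wz": 0}]}}

```text
time: 71.3
ee_pos: [0.6015, 0.1197, 0.1639]
ee_rot: [[-0.051, 0.999, 0.003], [0.999, 0.051, 0.001], [0.001, 0.003, -1.0]]
contact_force: [-0.7, 0.4, -2.4]
grip_width: 0.0233
```

```bash
python3 gob.py -.074 -.085 .16 92.93;python3 -c "
from h import *
snap('side','s55',(215,100,325,200),6)"; python3 chk.py t55 .038; python3 -c "
from h import *
a=cv2.imread('pics/raw_t55.png');cv2.imwrite('pics/z55.png',cv2.resize(a[180:295,330:450],None,fx=5,fy=5,interpolation=2))"
```

```text
d [-0.1928 -0.0836  0.0035] w [  0.17   0.11 -90.01] psi 2.92 p [0.6015 0.1197 0.1639] t 71.3 F [-0.6663  0.37   -2.4339] gw 0.023314769719774288
board now [0.0096 0.1078]
[ 0.5666 -0.094 ] board [-0.0362 -0.1039] [349.9167 225.175 ] 240 94.6
```

Emit:
{"op": "apply_moves", "data": {"moves": [{"dx": -0.01, "dy": -0.005, "dz": 0, "wx": 0, "wy": 0, "wz": -7}, {"dx": -0.03, "dy": -0.013, "dz": 0, "wx": 0, "wy": 0, "wz": -15}, {"dx": -0.052, "dy": -0.023, "dz": 0, "wx": 0, "wy": 0, "wz": -23}, {"dx": -0.075, "dy": -0.033, "dz": 0, "wx": 0, "wy": 0, "wz": -31}, {"dx": -0.098, "dy": -0.043, "dz": 0, "wx": 0, "wy": 0, "wz": -39}, {"dx": -0.121, "dy": -0.053, "dz": 0, "wx": 0, "wy": 0, "wz": -47}, {"dx": -0.144, "dy": -0.063, "dz": 0, "wx": 0, "wy": 0, "wz": -55}, {"dx": -0.165, "dy": -0.073, "dz": 0, "wx": 0, "wy": 0, "wz": -63}, {"dx": -0.182, "dy": -0.08, "dz": 0, "wx": 0, "wy": 0, "wz": -71}, {"dx": -0.192, "dy": -0.084, "dz": 0, "wx": 0, "wy": 0, "wz": -79}]}}

```text
time: 72.4
ee_pos: [0.5249, -0.0785, 0.1617]
ee_rot: [[-0.991, 0.137, -0.002], [0.137, 0.991, -0.0], [0.002, -0.001, -1.0]]
contact_force: [0.4, 0.1, -2.0]
grip_width: 0.0232
```

Emit:
{"op": "apply_moves", "data": {"moves": [{"dx": 0, "dy": 0, "dz": 0, "wx": 0, "wy": 0, "wz": -6}, {"dx": 0, "dy": 0, "dz": 0, "wx": 0, "wy": 0, "wz": -11}, {"dx": 0, "dy": 0, "dz": 0, "wx": 0, "wy": 0, "wz": -11}, {"dx": 0, "dy": 0, "dz": 0, "wx": 0, "wy": 0, "wz": -11}]}}

```text
time: 72.8
ee_pos: [0.5258, -0.0765, 0.162]
ee_rot: [[-0.999, -0.049, -0.001], [-0.049, 0.999, 0.0], [0.001, 0.0, -1.0]]
contact_force: [-0.0, 0.4, -1.7]
grip_width: 0.0232
```

```bash
python3 gob.py -.073 -.085 .107 92.93;python3 -c "
from h import *
snap('side','s56',(225,160,345,290),5)"
```

```text
d [-0.0031 -0.0006  0.055 ] w [ 0.02 -0.07 -0.15] psi 92.78 p [ 0.5258 -0.0765  0.162 ] t 72.8 F [-0.0139  0.3698 -1.6695] gw 0.02318225376415393
board now [-0.076  -0.0844]
```

Emit:
{"op": "apply_moves", "data": {"moves": [{"dx": -0.002, "dy": 0, "dz": 0.01, "wx": 0, "wy": 0, "wz": -0.15}, {"dx": -0.002, "dy": 0, "dz": 0.025, "wx": 0, "wy": 0, "wz": -0.15}, {"dx": -0.002, "dy": 0, "dz": 0.04, "wx": 0, "wy": 0, "wz": -0.15}, {"dx": -0.002, "dy": 0, "dz": 0.05, "wx": 0, "wy": 0, "wz": -0.15}, {"dx": -0.002, "dy": 0, "dz": 0.054, "wx": 0, "wy": 0, "wz": -0.15}, {"dx": -0.002, "dy": 0, "dz": 0.054, "wx": 0, "wy": 0, "wz": -0.15}]}}

```text
time: 73.45
ee_pos: [0.5279, -0.0763, 0.1079]
ee_rot: [[-0.999, -0.053, -0.001], [-0.053, 0.999, 0.0], [0.001, 0.0, -1.0]]
contact_force: [0.8, -1.5, -0.7]
grip_width: 0.0236
```

```bash
python3 gob.py -.007 -.085 .107 92.93;python3 -c "
from h import *
snap('side','s57',(225,160,345,290),5)"
```

```text
d [-0.0669 -0.0009  0.0008] w [ 0.01 -0.07  0.13] psi 93.06 p [ 0.5279 -0.0763  0.1079] t 73.45 F [ 0.8369 -1.4622 -0.6946] gw 0.02357862371743729
board now [-0.0739 -0.0842]
```

Emit:
{"op": "apply_moves", "data": {"moves": [{"dx": -0.005, "dy": -0.002, "dz": 0, "wx": 0, "wy": 0, "wz": 0}, {"dx": -0.01, "dy": -0.002, "dz": 0, "wx": 0, "wy": 0, "wz": 0}, {"dx": -0.016, "dy": -0.002, "dz": 0, "wx": 0, "wy": 0, "wz": 0}, {"dx": -0.022, "dy": -0.002, "dz": 0, "wx": 0, "wy": 0, "wz": 0}, {"dx": -0.028, "dy": -0.002, "dz": 0, "wx": 0, "wy": 0, "wz": 0}, {"dx": -0.034, "dy": -0.002, "dz": 0, "wx": 0, "wy": 0, "wz": 0}, {"dx": -0.04, "dy": -0.002, "dz": 0, "wx": 0, "wy": 0, "wz": 0}, {"dx": -0.045, "dy": -0.002, "dz": 0, "wx": 0, "wy": 0, "wz": 0}, {"dx": -0.05, "dy": -0.002, "dz": 0, "wx": 0, "wy": 0, "wz": 0}, {"dx": -0.05, "dy": -0.002, "dz": 0, "wx": 0, "wy": 0, "wz": 0}]}}

```text
time: 74.5
ee_pos: [0.5792, -0.0756, 0.1086]
ee_rot: [[-0.999, -0.054, 0.001], [-0.054, 0.999, 0.0], [-0.001, -0.0, -1.0]]
contact_force: [-1.4, 0.7, -3.0]
grip_width: 0.0235
```

```bash
python3 gob.py -.007 -.085 .107 92.93;python3 -c "
from h import *
snap('side','s58',(225,160,345,290),5)"; python3 chk.py t58 .038
```

```text
d [-0.0156  0.0012  0.0016] w [-0.    0.05  0.14] psi 93.07 p [ 0.5792 -0.0756  0.1086] t 74.5 F [-1.431   0.6636 -2.9814] gw 0.02350886684667998
board now [-0.0226 -0.0862]
[0.6091 0.2149] board [0.0221 0.2024] [235.9752 200.6166] 725 93.0
```

Emit:
{"op": "apply_moves", "data": {"moves": [{"dx": -0.005, "dy": 0, "dz": 0.001, "wx": 0, "wy": 0, "wz": 0}, {"dx": -0.009, "dy": 0, "dz": 0.001, "wx": 0, "wy": 0, "wz": 0}, {"dx": -0.0125, "dy": 0, "dz": 0.001, "wx": 0, "wy": 0, "wz": 0}, {"dx": -0.0125, "dy": 0, "dz": 0.001, "wx": 0, "wy": 0, "wz": 0}, {"dx": -0.008, "dy": 0, "dz": 0, "wx": 0, "wy": 0, "wz": 0}, {"dx": -0.002, "dy": 0, "dz": 0, "wx": 0, "wy": 0, "wz": 0}, {"dx": -0.002, "dy": 0, "dz": -0.01, "wx": 0, "wy": 0, "wz": 0}, {"dx": -0.002, "dy": 0, "dz": -0.03, "wx": 0, "wy": 0, "wz": 0}, {"dx": -0.002, "dy": 0, "dz": -0.055, "wx": 0, "wy": 0, "wz": 0}, {"dx": -0.002, "dy": 0, "dz": -0.055, "wx": 0, "wy": 0, "wz": 0}]}}

```text
time: 75.6
ee_pos: [0.5827, -0.0761, 0.1675]
ee_rot: [[-0.999, -0.053, 0.007], [-0.053, 0.999, -0.001], [-0.007, -0.001, -1.0]]
contact_force: [0.6, -0.5, -1.2]
grip_width: 0.0234
```

```bash
python3 gob.py .006 -.139 .16 2.93;python3 -c "
from h import *
snap('side','s59',(225,160,345,290),5)"; python3 chk.py t59 .038
```

```text
d [-0.025  -0.0522  0.0077] w [ 0.27  0.37 90.12] psi 93.05 p [ 0.5827 -0.0761  0.1675] t 75.6 F [ 0.5511 -0.4595 -1.191 ] gw 0.023411859397899342
board now [-0.0192 -0.0868]
[0.6091 0.2147] board [0.022  0.2022] [236.0483 200.6386] 725 93.0
```

Emit:
{"op": "apply_moves", "data": {"moves": [{"dx": -0.002, "dy": -0.005, "dz": 0, "wx": 0, "wy": 0, "wz": 7}, {"dx": -0.005, "dy": -0.01, "dz": 0, "wx": 0, "wy": 0, "wz": 15}, {"dx": -0.008, "dy": -0.016, "dz": 0, "wx": 0, "wy": 0, "wz": 23}, {"dx": -0.011, "dy": -0.022, "dz": 0, "wx": 0, "wy": 0, "wz": 31}, {"dx": -0.013, "dy": -0.028, "dz": 0, "wx": 0, "wy": 0, "wz": 39}, {"dx": -0.015, "dy": -0.034, "dz": 0, "wx": 0, "wy": 0, "wz": 47}, {"dx": -0.017, "dy": -0.04, "dz": 0, "wx": 0, "wy": 0, "wz": 55}, {"dx": -0.02, "dy": -0.046, "dz": 0, "wx": 0, "wy": 0, "wz": 63}, {"dx": -0.022, "dy": -0.05, "dz": 0, "wx": 0, "wy": 0, "wz": 71}, {"dx": -0.024, "dy": -0.055, "dz": 0, "wx": 0, "wy": 0, "wz": 79}]}}

```text
time: 76.7
ee_pos: [0.6063, -0.1291, 0.1623]
ee_rot: [[-0.238, 0.971, -0.002], [0.971, 0.238, 0.001], [0.001, -0.002, -1.0]]
contact_force: [-0.2, 0.1, -1.0]
grip_width: 0.023
```

Emit:
{"op": "apply_moves", "data": {"moves": [{"dx": 0, "dy": 0, "dz": 0, "wx": 0, "wy": 0, "wz": 7}, {"dx": 0, "dy": 0, "dz": 0.01, "wx": 0, "wy": 0, "wz": 11.1}, {"dx": 0, "dy": 0, "dz": 0.02, "wx": 0, "wy": 0, "wz": 11.1}, {"dx": 0, "dy": 0, "dz": 0.025, "wx": 0, "wy": 0, "wz": 11.1}, {"dx": 0, "dy": 0, "dz": 0.025, "wx": 0, "wy": 0, "wz": 11.1}]}}

```text
time: 77.2
ee_pos: [0.6062, -0.1289, 0.1371]
ee_rot: [[-0.053, 0.999, -0.003], [0.999, 0.053, 0.001], [0.001, -0.003, -1.0]]
contact_force: [0.8, 0.4, -1.0]
grip_width: 0.0233
```

```bash
python3 gob.py .006 -.141 .107 2.93;python3 -c "
from h import *
snap('side','s60',(255,190,345,280),6)"; python3 chk.py t60 .038
```

```text
d [-0.0003  0.0045  0.0301] w [-0.16 -0.05  0.1 ] psi 3.03 p [ 0.6062 -0.1289  0.1371] t 77.2 F [ 0.8006  0.3926 -1.0059] gw 0.023330441810651976
board now [ 0.0016 -0.1408]
[0.6091 0.215 ] board [0.0221 0.2025] [235.9462 200.5986] 725 93.0
```

Emit:
{"op": "apply_moves", "data": {"moves": [{"dx": -0.001, "dy": 0.0015, "dz": 0.007, "wx": 0, "wy": 0, "wz": 0.1}, {"dx": -0.001, "dy": 0.0015, "dz": 0.015, "wx": 0, "wy": 0, "wz": 0.1}, {"dx": -0.001, "dy": 0.0015, "dz": 0.022, "wx": 0, "wy": 0, "wz": 0.1}, {"dx": -0.001, "dy": 0.0015, "dz": 0.03, "wx": 0, "wy": 0, "wz": 0.1}, {"dx": -0.001, "dy": 0.0015, "dz": 0.03, "wx": 0, "wy": 0, "wz": 0.1}]}}

```text
time: 77.8
ee_pos: [0.6077, -0.1298, 0.107]
ee_rot: [[-0.05, 0.999, -0.003], [0.999, 0.05, 0.001], [0.001, -0.003, -1.0]]
contact_force: [-1.1, 0.3, -2.1]
grip_width: 0.0234
```

Emit:
{"op": "apply_moves", "data": {"moves": [{"dx": 0.002, "dy": 0.001, "dz": 0.0, "wx": 0, "wy": 0, "wz": 0}, {"dx": 0.005, "dy": 0.002, "dz": 0.0, "wx": 0, "wy": 0, "wz": 0}, {"dx": 0.007, "dy": 0.004, "dz": 0.0, "wx": 0, "wy": 0, "wz": 0}, {"dx": 0.008, "dy": 0.006, "dz": 0.0, "wx": 0, "wy": 0, "wz": 0}, {"dx": 0.009, "dy": 0.008, "dz": 0.0, "wx": 0, "wy": 0, "wz": 0}, {"dx": 0.01, "dy": 0.009, "dz": 0.0, "wx": 0, "wy": 0, "wz": 0}, {"dx": 0.01, "dy": 0.01, "dz": 0.0, "wx": 0, "wy": 0, "wz": 0}, {"dx": 0.01, "dy": 0.01, "dz": 0.0, "wx": 0, "wy": 0, "wz": 0}]}}

```text
time: 78.6
ee_pos: [0.6152, -0.1213, 0.1083]
ee_rot: [[-0.05, 0.999, -0.006], [0.999, 0.05, -0.001], [-0.001, -0.006, -1.0]]
contact_force: [-6.1, -3.4, 2.5]
grip_width: 0.0233
```

```bash
python3 gob.py .0112 .069 .1065 2.93;python3 -c "
from h import *
snap('side','s61',(255,190,345,280),6)"
```

```text
d [ 0.2026 -0.0001  0.0016] w [-0.34  0.05 -0.09] psi 2.84 p [ 0.6152 -0.1213  0.1083] t 78.6 F [-6.088  -3.413   2.4636] gw 0.023305580408001344
board now [ 0.011  -0.1336]
```

Emit:
{"op": "apply_moves", "data": {"moves": [{"dx": 0.004, "dy": 0, "dz": 0.001, "wx": 0, "wy": 0, "wz": 0}, {"dx": 0.01, "dy": 0, "dz": 0.001, "wx": 0, "wy": 0, "wz": 0}, {"dx": 0.017, "dy": 0, "dz": 0.001, "wx": 0, "wy": 0, "wz": 0}, {"dx": 0.024, "dy": 0, "dz": 0.001, "wx": 0, "wy": 0, "wz": 0}, {"dx": 0.031, "dy": 0, "dz": 0.001, "wx": 0, "wy": 0, "wz": 0}, {"dx": 0.038, "dy": 0, "dz": 0.001, "wx": 0, "wy": 0, "wz": 0}, {"dx": 0.045, "dy": 0, "dz": 0.001, "wx": 0, "wy": 0, "wz": 0}, {"dx": 0.052, "dy": 0, "dz": 0.001, "wx": 0, "wy": 0, "wz": 0}, {"dx": 0.059, "dy": 0, "dz": 0.001, "wx": 0, "wy": 0, "wz": 0}, {"dx": 0.066, "dy": 0, "dz": 0.001, "wx": 0, "wy": 0, "wz": 0}]}}

```text
time: 79.65
ee_pos: [0.6118, -0.0566, 0.1072]
ee_rot: [[-0.049, 0.999, -0.006], [0.999, 0.049, -0.003], [-0.003, -0.006, -1.0]]
contact_force: [-6.1, -4.4, 0.7]
grip_width: 0.0235
```

Emit:
{"op": "apply_moves", "data": {"moves": [{"dx": 0.007, "dy": 0, "dz": 0, "wx": 0, "wy": 0, "wz": 0}, {"dx": 0.014, "dy": 0, "dz": 0, "wx": 0, "wy": 0, "wz": 0}, {"dx": 0.021, "dy": 0, "dz": 0, "wx": 0, "wy": 0, "wz": 0}, {"dx": 0.028, "dy": 0, "dz": 0, "wx": 0, "wy": 0, "wz": 0}, {"dx": 0.035, "dy": 0, "dz": 0, "wx": 0, "wy": 0, "wz": 0}, {"dx": 0.042, "dy": 0, "dz": 0, "wx": 0, "wy": 0, "wz": 0}, {"dx": 0.049, "dy": 0, "dz": 0, "wx": 0, "wy": 0, "wz": 0}, {"dx": 0.056, "dy": 0, "dz": 0, "wx": 0, "wy": 0, "wz": 0}, {"dx": 0.063, "dy": 0, "dz": 0, "wx": 0, "wy": 0, "wz": 0}, {"dx": 0.07, "dy": 0, "dz": 0, "wx": 0, "wy": 0, "wz": 0}]}}

```text
time: 80.65
ee_pos: [0.6082, 0.0135, 0.1071]
ee_rot: [[-0.049, 0.999, -0.006], [0.999, 0.049, -0.003], [-0.003, -0.007, -1.0]]
contact_force: [-5.7, -4.7, 1.3]
grip_width: 0.0231
```

```bash
python3 gob.py .0112 .070 .1065 2.93
```

```text
d [0.0686 0.0001 0.0004] w [-0.37  0.16 -0.12] psi 2.81 p [0.6082 0.0135 0.1071] t 80.65 F [-5.6924 -4.6776  1.2894] gw 0.02310693238618883
board now [0.0109 0.0014]
```

Emit:
{"op": "apply_moves", "data": {"moves": [{"dx": 0.007, "dy": 0, "dz": 0, "wx": 0, "wy": 0, "wz": 0}, {"dx": 0.014, "dy": 0, "dz": 0, "wx": 0, "wy": 0, "wz": 0}, {"dx": 0.021, "dy": 0, "dz": 0, "wx": 0, "wy": 0, "wz": 0}, {"dx": 0.028, "dy": 0, "dz": 0, "wx": 0, "wy": 0, "wz": 0}, {"dx": 0.036, "dy": 0, "dz": 0, "wx": 0, "wy": 0, "wz": 0}, {"dx": 0.044, "dy": 0, "dz": 0, "wx": 0, "wy": 0, "wz": 0}, {"dx": 0.052, "dy": 0, "dz": 0, "wx": 0, "wy": 0, "wz": 0}, {"dx": 0.06, "dy": 0, "dz": 0, "wx": 0, "wy": 0, "wz": 0}, {"dx": 0.067, "dy": 0, "dz": 0, "wx": 0, "wy": 0, "wz": 0}, {"dx": 0.068, "dy": 0, "dz": 0, "wx": 0, "wy": 0, "wz": 0}]}}

```text
time: 81.65
ee_pos: [0.6048, 0.0829, 0.1069]
ee_rot: [[-0.051, 0.999, -0.007], [0.999, 0.051, -0.002], [-0.002, -0.007, -1.0]]
contact_force: [-6.1, -4.4, -0.2]
grip_width: 0.0233
```

Emit:
{"op": "apply_moves", "data": {"moves": [{"dx": 0.001, "dy": 0, "dz": 0, "wx": 0, "wy": 0, "wz": 0}, {"dx": 0.001, "dy": 0, "dz": 0, "wx": 0, "wy": 0, "wz": 0}]}}

```text
time: 81.85
ee_pos: [0.6048, 0.0831, 0.1068]
ee_rot: [[-0.05, 0.999, -0.007], [0.999, 0.05, -0.003], [-0.002, -0.007, -1.0]]
contact_force: [-5.5, -4.1, 0.0]
grip_width: 0.0236
```

```bash
python3 gob.py .0112 .070 .1065 2.93; python3 -c "
from h import *
snap('side','s62',(215,120,325,220),6)"; python3 chk.py t62 .038
```

```text
d [-0.001   0.0002  0.0003] w [-0.4   0.12 -0.07] psi 2.86 p [0.6048 0.0831 0.1068] t 81.85 F [-5.4957 -4.0647  0.015 ] gw 0.023643623452255683
board now [0.011 0.071]
[0.6101 0.2724] board [0.026  0.2598] [214.7778 198.5864] 162 94.6
```

Emit:
{"op": "apply_moves", "data": {"moves": [{"dx": -0.003, "dy": -0.002, "dz": 0, "wx": 0, "wy": 0, "wz": 0}, {"dx": -0.008, "dy": -0.004, "dz": 0, "wx": 0, "wy": 0, "wz": 0}, {"dx": -0.012, "dy": -0.006, "dz": 0, "wx": 0, "wy": 0, "wz": 0}, {"dx": -0.012, "dy": -0.006, "dz": -0.01, "wx": 0, "wy": 0, "wz": 0}, {"dx": -0.012, "dy": -0.006, "dz": -0.03, "wx": 0, "wy": 0, "wz": 0}, {"dx": -0.012, "dy": -0.006, "dz": -0.055, "wx": 0, "wy": 0, "wz": 0}, {"dx": -0.012, "dy": -0.05, "dz": -0.06, "wx": 0, "wy": 0, "wz": 0}, {"dx": -0.012, "dy": -0.07, "dz": -0.06, "wx": 0, "wy": 0, "wz": 0}, {"dx": -0.012, "dy": -0.07, "dz": -0.06, "wx": 0, "wy": 0, "wz": 0}]}}

```text
time: 82.85
ee_pos: [0.5364, 0.0697, 0.1688]
ee_rot: [[-0.049, 0.999, -0.001], [0.999, 0.049, 0.001], [0.001, -0.001, -1.0]]
contact_force: [0.4, 0.1, -2.1]
grip_width: 0.0234
```

```bash
cat h.py chk.py go.py | head -90; python3 - <<'E'
from h import *
import cv2
from plant import bot
for n in("top","side"):
    im=bot.snapshot(n)[:,:,::-1]; cv2.imwrite(f"pics/{n[0]}63.png",im)
E
python3 go.py .436 .168 .165 0
```

```text
import cv2, numpy as np
from plant import bot
np.set_printoptions(precision=4,suppress=True)
def cal(n):
    c=bot.get_calibration(n); return c,np.array(c["pose"])
def ray(n,u,v,z):
    c,P=cal(n); d=P[:3,:3]@np.array([(u-c["cx"])/c["fx"],(v-c["cy"])/c["fy"],1]); o=P[:3,3]
    return o+d*(z-o[2])/d[2]
def proj(n,p):
    c,P=cal(n); q=P[:3,:3].T@(np.array(p)-P[:3,3]); return np.array([c["fx"]*q[0]/q[2]+c["cx"],c["fy"]*q[1]/q[2]+c["cy"]])
def snap(n,name,crop=None,k=1,grid=False):
    im=bot.snapshot(n)[:,:,::-1].copy(); cv2.imwrite(f"pics/raw_{name}.png",im)
    if crop: 
        x0,y0,x1,y1=crop; im=cv2.resize(im[y0:y1,x0:x1],None,fx=k,fy=k,interpolation=cv2.INTER_CUBIC)
    cv2.imwrite(f"pics/{name}.png",im); return im
from h import *; from blocks import blocks
import sys
im=snap("top",sys.argv[1])
z=float(sys.argv[2]) if len(sys.argv)>2 else .026
from go import w2b
for o in blocks("top",im,z):
    if 355<o[1][0]<470 or z!=.026: 
        e=[o[4][1]-o[4][0],o[4][2]-o[4][1]]; e=max(e,key=np.linalg.norm)
        print(o[0][:2],"board",w2b(*o[0][:2]),o[1],o[2],round(np.degrees(np.arctan
[... 293 characters left out ...]
 psi(R): return np.degrees(np.arctan2(R[1,1],R[0,1]))
def plan(x,y,z,ps):
    s=bot.read_state(); R=np.array(s["ee_rot"]); p=np.array(s["ee_pos"])
    Rt=np.array([[-np.sin(np.radians(ps)),np.cos(np.radians(ps)),0],[np.cos(np.radians(ps)),np.sin(np.radians(ps)),0],[0,0,-1.]])
    d=R.T@(np.array([x,y,z])-p); w=np.degrees(cv2.Rodrigues(R.T@Rt)[0].ravel())
    print("d",d.round(4),"w",w.round(2),"psi",round(psi(R),2),"p",p,"t",s["time"],"F",s["contact_force"],"gw",s["grip_width"])
if __name__=="__main__":
    import sys; plan(*map(float,sys.argv[1:5]))
d [ 0.1032 -0.099   0.0035] w [ 0.19 -0.04  2.87] psi 2.87 p [0.54   0.0699 0.1688] t 82.95 F [ 0.2967 -0.2909 -1.005 ] gw 0.023635155796331485
```

View pics/t63.png

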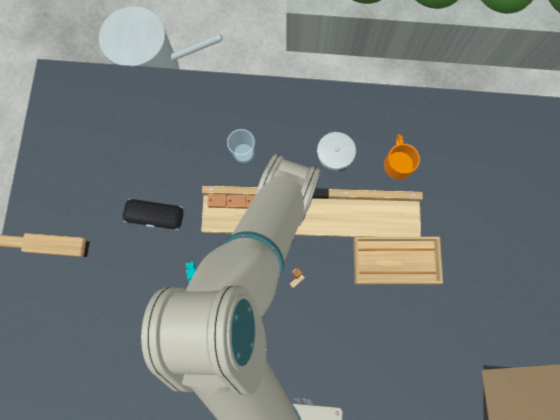

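View pics/s63.png

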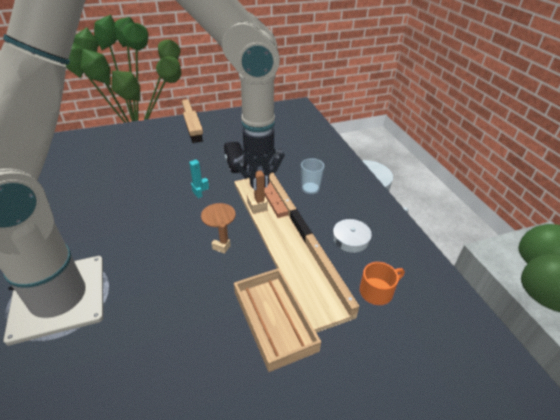

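The top view shows A to C near (230,201), with the arm hiding D. In the side view the row of blocks at about (278,203) ends before the paper at (300,222). I'll carry the stick over the coaster and look again from there.

Emit:
{"op": "apply_moves", "data": {"moves": [{"dx": 0.04, "dy": -0.005, "dz": 0, "wx": 0, "wy": 0, "wz": 0}, {"dx": 0.075, "dy": -0.03, "dz": 0, "wx": 0, "wy": 0, "wz": 1.5}, {"dx": 0.1, "dy": -0.065, "dz": 0, "wx": 0, "wy": 0, "wz": 2.9}, {"dx": 0.103, "dy": -0.099, "dz": 0, "wx": 0, "wy": 0, "wz": 2.9}, {"dx": 0.103, "dy": -0.099, "dz": 0, "wx": 0, "wy": 0, "wz": 2.9}, {"dx": 0.103, "dy": -0.099, "dz": 0, "wx": 0, "wy": 0, "wz": 2.9}, {"dx": 0.103, "dy": -0.099, "dz": 0, "wx": 0, "wy": 0, "wz": 2.9}]}}

```text
time: 83.65
ee_pos: [0.4372, 0.1675, 0.1681]
ee_rot: [[0.001, 1.0, 0.003], [1.0, -0.001, 0.0], [0.0, 0.003, -1.0]]
contact_force: [0.8, 0.0, -2.0]
grip_width: 0.023
```

```bash
python3 - <<'E'
from h import *
snap("top","t64",(180,130,440,310),3); snap("side","s64",(170,130,390,300),3)
E
python3 go.py .436 .168 .100 0; python3 chk.py t64b .038
python3 -c "
from h import *; from go import b2w
for y in (.065,.09,.115):
  print(y,[proj(n,[*b2w(.04 if y==.065 else .023,y),.018 if y==.065 else .038]) for n in('top','side')])"
```

```text
d [ 0.0008 -0.0007  0.0678] w [ 0.12  0.   -0.1 ] psi -0.1 p [0.4366 0.1672 0.1678] t 83.75 F [ 0.7481 -0.0419 -1.6938] gw 0.023714196041700258
0.065 [array([287.1936, 197.3067]), array([290.0809, 216.953 ])]
0.09 [array([277.7556, 201.4591]), array([281.7692, 208.0274])]
0.115 [array([268.4623, 201.1974]), array([278.6424, 202.8827])]
```

View pics/t64.png

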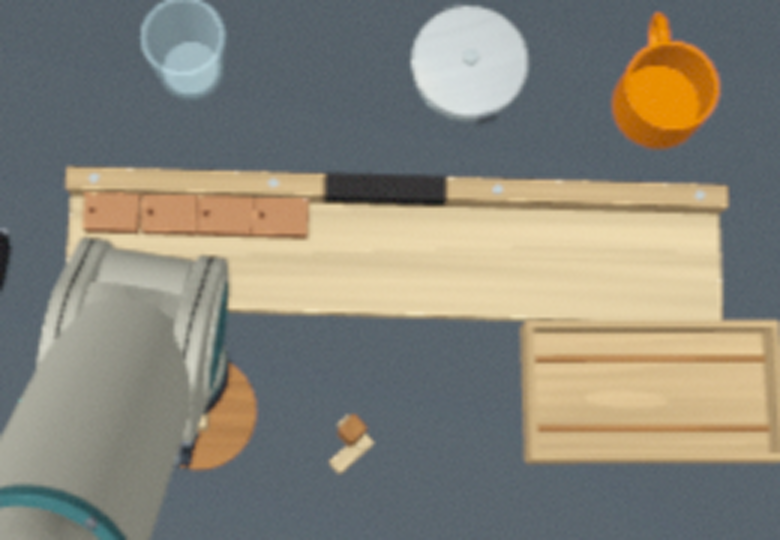

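View pics/s64.png

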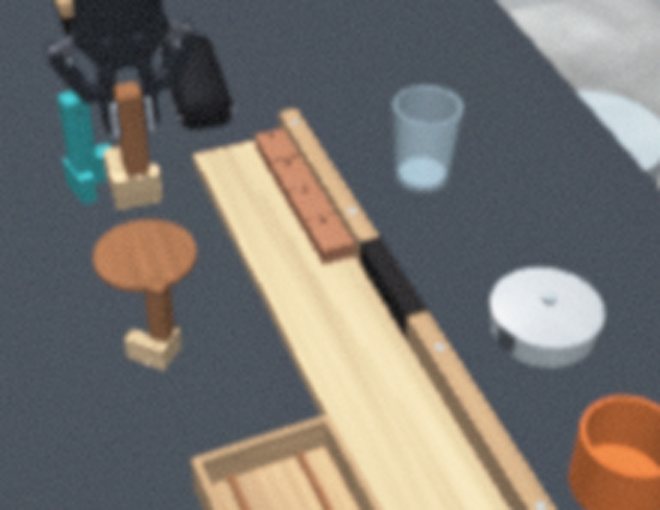

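In the top crop all four blocks lie in a row against the fence, at (85–308,213). The last one's rear edge is at px 282.7, which puts its centre near board y ≈ 0.102, past the 0.090 limit. Now I'll lower the stick.

Emit:
{"op": "apply_moves", "data": {"moves": [{"dx": 0.0008, "dy": -0.0007, "dz": 0.03, "wx": 0, "wy": 0, "wz": 0}, {"dx": 0.0008, "dy": -0.0007, "dz": 0.055, "wx": 0, "wy": 0, "wz": 0}, {"dx": 0.0008, "dy": -0.0007, "dz": 0.066, "wx": 0, "wy": 0, "wz": 0}, {"dx": 0.0008, "dy": -0.0007, "dz": 0.07, "wx": 0, "wy": 0, "wz": 0}, {"dx": 0.0008, "dy": -0.0007, "dz": 0.072, "wx": 0, "wy": 0, "wz": 0}, {"dx": 0.0008, "dy": -0.0007, "dz": 0.0725, "wx": 0, "wy": 0, "wz": 0}, {"dx": 0.0008, "dy": -0.0007, "dz": 0.0725, "wx": 0, "wy": 0, "wz": 0}]}}

```text
time: 84.5
ee_pos: [0.4345, 0.1685, 0.0958]
ee_rot: [[0.001, 1.0, 0.001], [1.0, -0.001, 0.001], [0.001, 0.001, -1.0]]
contact_force: [-0.4, 0.1, -1.5]
grip_width: 0.0235
```

Emit:
{"op": "apply_moves", "data": {"moves": [{"dx": 0, "dy": 0.001, "dz": 0.001, "wx": 0, "wy": 0, "wz": 0}, {"dx": 0, "dy": 0.001, "dz": 0.002, "wx": 0, "wy": 0, "wz": 0}, {"dx": 0, "dy": 0.001, "dz": 0.0025, "wx": 0, "wy": 0, "wz": 0}, {"dx": 0, "dy": 0.001, "dz": 0.0025, "wx": 0, "wy": 0, "wz": 0}]}}

```text
time: 84.9
ee_pos: [0.4349, 0.1683, 0.0926]
ee_rot: [[0.001, 1.0, -0.0], [1.0, -0.001, 0.0], [0.0, -0.0, -1.0]]
contact_force: [-0.5, -0.5, -2.3]
grip_width: 0.0231
```

```bash
python3 - <<'E'
from h import *
snap("side","s65",(170,130,270,230),6)
E
python3 go.py .436 .168 .093 0
```

```text
d [-0.0003  0.0011 -0.0004] w [-0.   -0.   -0.03] psi -0.03 p [0.4349 0.1683 0.0926] t 84.95 F [ 0.5451 -0.2414 -2.0644] gw 0.023595051861695672
```

View pics/s65.png

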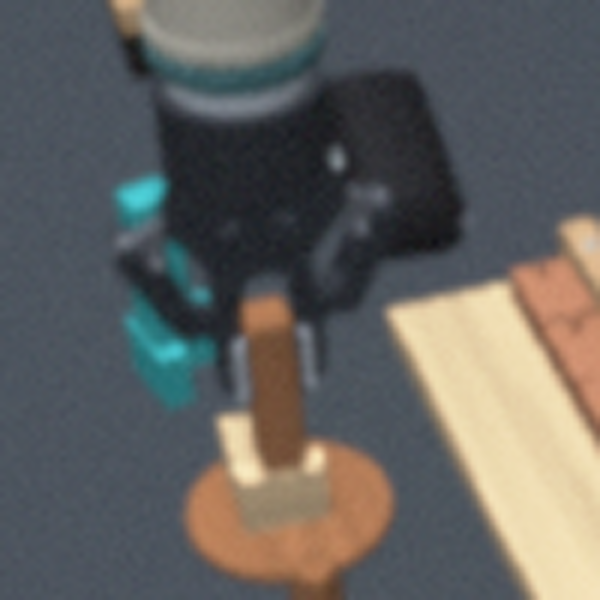

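The foot stands over the coaster's middle at about (285,500) in the crop, but there is no contact force yet. Lowering further.

Emit:
{"op": "apply_moves", "data": {"moves": [{"dx": 0, "dy": 0.001, "dz": 0.0005, "wx": 0, "wy": 0, "wz": 0}, {"dx": 0, "dy": 0.001, "dz": 0.001, "wx": 0, "wy": 0, "wz": 0}, {"dx": 0, "dy": 0.001, "dz": 0.001, "wx": 0, "wy": 0, "wz": 0}]}}

```text
time: 85.25
ee_pos: [0.4352, 0.1683, 0.0925]
ee_rot: [[0.001, 1.0, -0.001], [1.0, -0.001, 0.001], [0.001, -0.001, -1.0]]
contact_force: [-2.9, -1.1, 13.2]
grip_width: 0.0234
```

Contact. Releasing.

Emit:
{"op": "apply_moves", "data": {"moves": [{"dx": 0, "dy": 0, "dz": -0.0007, "wx": 0, "wy": 0, "wz": 0}, {"dx": 0, "dy": 0, "dz": -0.0007, "wx": 0, "wy": 0, "wz": 0}]}}

```text
time: 85.45
ee_pos: [0.4362, 0.1683, 0.0925]
ee_rot: [[0.001, 1.0, 0.001], [1.0, -0.001, 0.0], [0.0, 0.001, -1.0]]
contact_force: [-0.1, -0.2, 4.9]
grip_width: 0.0232
```

Emit:
{"op": "apply_moves", "data": {"jaw": 0.2, "moves": [{"dx": 0, "dy": 0, "dz": 0, "wx": 0, "wy": 0, "wz": 0}, {"dx": 0, "dy": 0, "dz": 0, "wx": 0, "wy": 0, "wz": 0}, {"dx": 0, "dy": 0, "dz": 0, "wx": 0, "wy": 0, "wz": 0}, {"dx": 0, "dy": 0, "dz": 0, "wx": 0, "wy": 0, "wz": 0}]}}

```text
time: 85.85
ee_pos: [0.436, 0.1683, 0.0923]
ee_rot: [[0.001, 1.0, -0.0], [1.0, -0.001, -0.0], [-0.0, -0.0, -1.0]]
contact_force: [0.0, 0.1, -0.6]
grip_width: 0.0344
```

```bash
python3 go.py .436 .168 .25 0; python3 - <<'E'
from h import *
snap("side","s66",(170,130,270,230),6)
E
```

```text
d [-0.0003  0.     -0.1577] w [-0.    0.   -0.04] psi -0.04 p [0.436  0.1683 0.0923] t 85.85 F [ 0.0256  0.0557 -0.5877] gw 0.03440017540926519
```

View pics/s66.png

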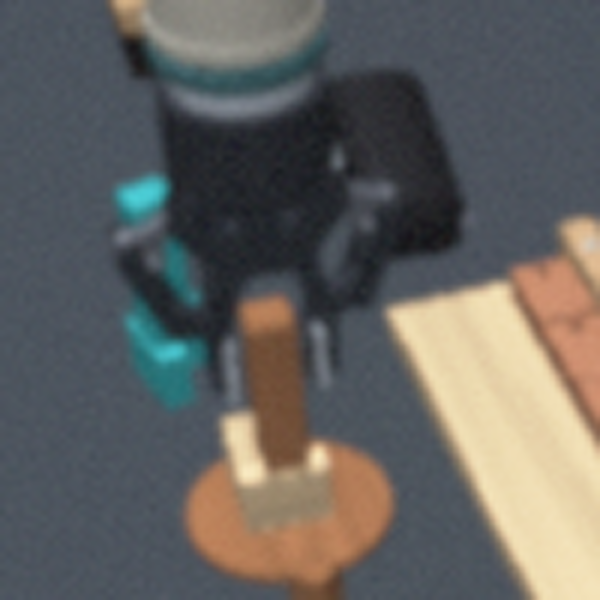

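The stick stands upright on the coaster with both fingers clear (gap visible at (235,370) and (320,350)). Rising.

Emit:
{"op": "apply_moves", "data": {"moves": [{"dx": 0, "dy": 0, "dz": -0.01, "wx": 0, "wy": 0, "wz": 0}, {"dx": 0, "dy": 0, "dz": -0.03, "wx": 0, "wy": 0, "wz": 0}, {"dx": 0, "dy": 0, "dz": -0.06, "wx": 0, "wy": 0, "wz": 0}, {"dx": 0, "dy": 0, "dz": -0.1, "wx": 0, "wy": 0, "wz": 0}, {"dx": 0, "dy": 0, "dz": -0.14, "wx": 0, "wy": 0, "wz": 0}, {"dx": 0.04, "dy": 0, "dz": -0.16, "wx": 0, "wy": 0, "wz": 0}, {"dx": 0.085, "dy": 0, "dz": -0.16, "wx": 0, "wy": 0, "wz": 0}, {"dx": 0.13, "dy": 0, "dz": -0.16, "wx": 0, "wy": 0, "wz": 0}, {"dx": 0.175, "dy": 0, "dz": -0.16, "wx": 0, "wy": 0, "wz": 0}, {"dx": 0.22, "dy": 0, "dz": -0.16, "wx": 0, "wy": 0, "wz": 0}]}}

```text
time: 86.9
ee_pos: [0.4356, 0.3899, 0.2533]
ee_rot: [[0.001, 1.0, 0.0], [1.0, -0.001, 0.0], [0.0, 0.0, -1.0]]
contact_force: [1.4, -0.9, 1.3]
grip_width: 0.0341
```

Emit:
{"op": "apply_moves", "data": {"moves": [{"dx": 0.04, "dy": 0, "dz": 0, "wx": 0, "wy": 0, "wz": 0}, {"dx": 0.08, "dy": 0, "dz": 0, "wx": 0, "wy": 0, "wz": 0}, {"dx": 0.12, "dy": 0, "dz": 0, "wx": 0, "wy": 0, "wz": 0}, {"dx": 0.16, "dy": 0, "dz": 0, "wx": 0, "wy": 0, "wz": 0}, {"dx": 0.16, "dy": 0, "dz": 0, "wx": 0, "wy": 0, "wz": 0}, {"dx": 0.16, "dy": 0, "dz": 0, "wx": 0, "wy": 0, "wz": 0}]}}

```text
time: 87.5
ee_pos: [0.4356, 0.5484, 0.2521]
ee_rot: [[-0.001, 1.0, 0.0], [1.0, 0.001, -0.002], [-0.002, 0.0, -1.0]]
contact_force: [-0.1, -0.6, 0.5]
grip_width: 0.0339
```

```bash
python3 - <<'E'
from h import *
im=snap("top","t67",(180,130,440,310),3); snap("side","s67",(130,100,430,310),2.6)
print(proj("top",[.4376,.1748,.006]))
from go import b2w
r=cv2.imread("pics/raw_t67.png"); h=cv2.cvtColor(r,cv2.COLOR_BGR2HSV)
m=cv2.inRange(h,(3,110,90),(14,255,255)); m[:170]=0;m[225:]=0;m[:,:195]=0;m[:,300:]=0
c=max(cv2.findContours(m,0,2)[0],key=cv2.contourArea); b=cv2.boundingRect(c);print(b)
from go import w2b
for u in(b[0],b[0]+b[2]): print(w2b(*ray("top",u,201,.038)[:2]))
E
```

```text
[245.5395 266.6954]
(208, 194, 75, 15)
[0.0188 0.2776]
[0.0247 0.0759]
```

View pics/t67.png

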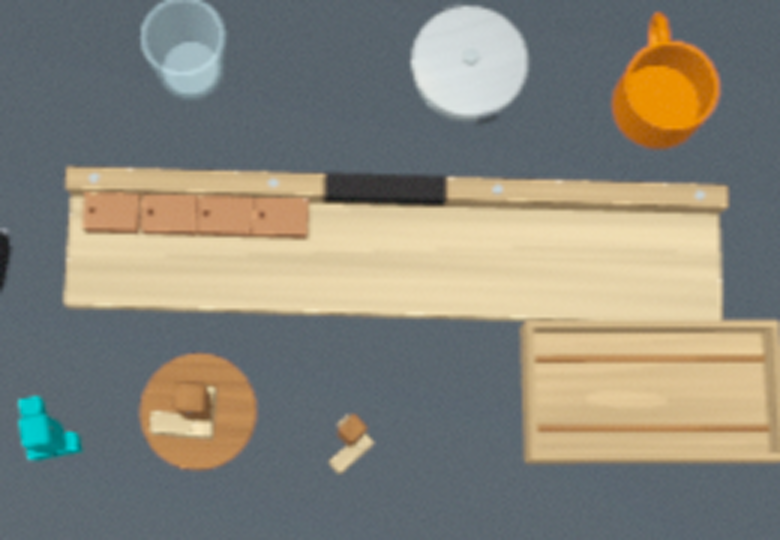

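View pics/s67.png

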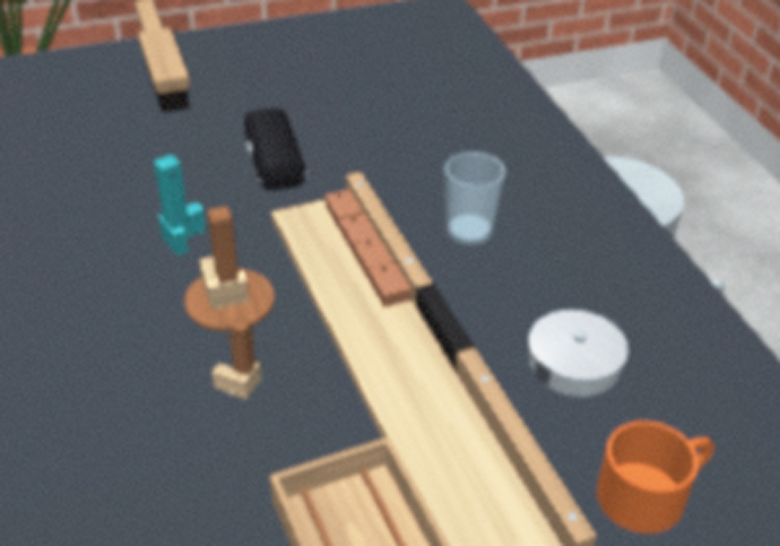

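The top view shows four blocks in a row against the fence, past the paper, spanning board y 0.076–0.278. The stick's origin is at about (199,400), and the coaster's centre is at (197,410). The side view shows the stick upright and everything else in place. Handing in.

```bash
python3 -c "
from plant import bot
print(bot.close_job())"
```

```text
the job is handed in; nothing more can be done
None
```

I lifted all four cedar blocks onto the infeed end. With the push stick I then fed each one along the fence, pressed against it (about 6–7 N) for the whole length of the sandpaper. I stood the stick back on its coaster and handed the job in at about 88 s.

**Last checks**
- **Blocks:** in both views all four lie flat against the fence. The row spans board y ≈ 0.076–0.278 m, so the rearmost block's centre is at about 0.10 m, past the 0.090 m limit.
- **Stick:** it stands upright. Its origin is a few mm from the coaster's centre, and the L-shaped foot sits about 1 cm off centre but wholly on the coaster.
- **Other things:** the tumbler, cup, ashtray, glasses case and the two look-alike sticks appeared untouched.

**What went less well or disagreed**
- Some early block grasps slipped over the block tops, and one nudged the crate by about 5 mm.
- The crate was later knocked aside by the disturbance you described, and I left it there.
- The side and top cameras differed by about 4 mm in y. I trusted the top view because it agreed with the contacts.

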